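# Load the de-dusting booth with parts baskets

## Robot

A 6-joint arm with a two-finger parallel gripper is mounted at the origin on the work surface. World frame = base frame: x ahead of the robot, y to its left, z up, the work surface at z = 0. Lengths are in mm, angles in degrees, forces in N, time in s.
With the tool pointing down it reaches from about 350 to 925 mm from the base axis. Payload 6.4 kg.
Tool frame: the origin (TCP) lies midway between the tips of the shut fingers; the grasp point (between the pads) lies 19 mm behind it; z points along the fingers, y is the line along which they close (so a half turn about z gives the same grasp; the last joint's range is limited). The gripper opens to 94 mm and grips with 3 to 60 N. Pads are 16 mm wide; open, the fingers measure 119 mm over their backs; the gripper's body (75 mm by 177 mm) begins 78 mm behind the grasp point.
Start: joints at [-78.272, 14.043, 89.255, -0, 76.702, -9.975], TCP at [240.379, -603.93, 205.455] pointing down, gripper open.
Joint ranges: [-179.41, 179.41], [-58.25, 129.5], [7.25, 145.43], [-54.29, 234.29], [11.92, 165.04], [-157.13, 157.13]. Speed limits (degrees/s): [147.25, 147.25, 180, 180, 180, 180].

## Interface

Orientations are given as a 3x3 rotation matrix whose columns are the frame's x, y, z axes.
In Python, from workcell import arm gives the robot as it stands.
- The arm moves only by the tool servo_tool, never from a script. Its argument "moves" is a list of rows, each an object of numbers: "hand": the gripper command: -1 is shut, 1 is fully open, values between are in proportion; "dx", "dy", "dz": the shift along the tool's x, y, z normalised to -1 to 1, where 1 is 500 mm; "roll": the turn about the tool's z normalised to -1 to 1, where 1 is 90 degrees. In form: [{"hand": .., "dx": .., "dy": .., "dz": .., "roll": ..}, ...]. A call has 1 to 10 rows; each row shifts and turns the commanded pose from where the row before left it, along the tool's axes as they then stand; what a row does not reach is not made up. A row lasts 1/12 s, in which the tool goes at most 41.7 mm and 7.16 degrees, less where a joint would pass 70% of its speed; a pose out of reach is approached as far as the arm can. A call with a number of a shift or a turn outside -1 to 1 is refused whole. A call with a gripper value outside its range is refused whole. The fingers move at their own pace and stop on an object; "squeeze" is the grip in N (left out, the last holds). Time passes only in rows, so rows that do not move let the fingers close. It gives the time, the measured TCP pose, the force, the opening and the grip force at its end, in the units of the state.
- arm.state(): the state, without advancing time (a new reading comes with each control period).
- arm.grab_frame(name): name is "scene" or "top"; returns a dict with "pixels" (384x512x3 uint8, blue, green, red), "z_map" (384x512 float32, mm along the optical axis (not along the pixel's ray), 0 where there is no reading), "fx", "fy", "cx", "cy" (pixels), "eye" and "orientation" of the camera in the world. Camera axes: x right, y up, looking along -z (the intrinsics and any distortion apply to the point x, -y, -z); pixel columns grow to the right and rows downward; lengths in mm; the calibration is good to about 2 mm. A picture is of the moment at which its call begins.
- arm.close_job(): hands the job in; it is judged then, once.
The state is a dict: "t": time; "q": joint angles; "qd": joint speeds; "joint_torque": joint torques, N m; "tcp_pos": TCP position; "ee_rot": TCP orientation; "force": force on the tool from outside, world axes, zero at the start; "torque": the same for the moment, N m; "width": opening from 0.0 (shut) to 1.0 (fully open); "grasp_force": force on a finger pad.
Only numpy, scipy, OpenCV 4.12 (cv2) and the standard library are available. Lean on these libraries where they do the work, as an engineer would, in place of code of your own. Each camera call takes 0.05 s, during which the arm holds its last target. There are 200 camera calls.

## Task

The dusty parts on the bench are to be cleaned in the de-dusting booth: slide the booth's front sash up until its lower edge is level with the pointer on the post and let go, then hang every parts basket by its handle on a hook of its own inside. When all are hanging, slide the sash fully down again and press the start button; do not tip the baskets over and leave the other things on the bench where they are.

Things in the scene. Friction and masses are not known exactly. Their poses are not given: they have to be found in the camera images.
- booth: Fixed open-topped bench booth with clear screens, 520 mm wide (y), 250 deep (x), 705 high. Origin: on the bench, middle of its front, in the sash plane (x = 0); x into the booth, y left, z up. Posts 30 mm square at y = +/-245. Sill under the sash 27 high; floor behind it 20 high. Fixed screen in front above 340 mm. Hook rail: front face at x = 119 mm, 92 to 122 mm up; back box 100 high from x = 185.
- sash (a joint): How far the sash is slid up, m: 0 fully shut, 0.335 fully up. Clear panel, 305 mm high, with an aluminium bottom rail 455 mm wide and 16 high that sticks out 32 mm from the panel's plane towards the robot; when shut the rail's underside is 30 mm above the bench, free space below it. Counterbalanced: moves with 3 to 5 N and some drag either way, stays where it is left. Starts partly open.
- sash_edge (a point): Middle of the underside of the sash's bottom rail (its lower edge), half way along the rail's depth: 15.5 mm before the sash plane. Axes as the booth's.
- mark (a point): Tip of the white arrow of the pointer, a small black clamp on the front of the booth's left post (+y): the height for the sash's lower edge, 328 to 346 mm above the bench. 21 mm before the sash plane, 210 mm left of the booth's middle. Axes as the booth's.
- hook1 (a point): Left (+y) hook. Each hook is a pair of level steel prongs, 8 mm thick, 52 mm apart between axes, reaching from the rail towards the sash, their ends turned straight up to 129 mm above the bench, 30 to 38 mm behind the sash plane. The point: where the middle of a hung handle bar's axis rests, midway between the prongs, 72 mm behind the sash plane, 117 mm up. Anywhere on the level part will do.
- hook2 (a point): Middle hook, like the left one, 130 mm from it.
- hook3 (a point): Right (-y) hook, like the others, 130 mm from the middle one.
- basket1: Parts basket: slotted steel tray 75 (x) by 100 (y) by 32 mm high, 0.15 to 0.29 kg, parts fixed inside; stiff bail handle over its middle: straight black bar along y, axis 85 mm above the underside: its middle 44 mm round, 12 thick, then a 16 mm square flat-bottomed lug (12 high) each end; thin legs at y = +/-46 mm. Same both ways round. Origin: middle of the underside, z up. May be absent (None).
- basket2: Parts basket: slotted steel tray 75 (x) by 100 (y) by 32 mm high, 0.15 to 0.29 kg, parts fixed inside; stiff bail handle over its middle: straight black bar along y, axis 85 mm above the underside: its middle 44 mm round, 12 thick, then a 16 mm square flat-bottomed lug (12 high) each end; thin legs at y = +/-46 mm. Same both ways round. Origin: middle of the underside, z up. May be absent (None).
- basket3: Parts basket: slotted steel tray 75 (x) by 100 (y) by 32 mm high, 0.15 to 0.29 kg, parts fixed inside; stiff bail handle over its middle: straight black bar along y, axis 85 mm above the underside: its middle 44 mm round, 12 thick, then a 16 mm square flat-bottomed lug (12 high) each end; thin legs at y = +/-46 mm. Same both ways round. Origin: middle of the underside, z up. May be absent (None).
- start (a joint): How far the start button is pressed, in m: 0 up, 0.006 fully down (5 N); it springs back.
- start_top (a point): Middle of the top of the start button, a round grey push button of 36 mm across, pressed downwards, in the middle of the top of a fixed grey control box (90 x 90 mm, 55 mm high) on the bench before the booth's right-hand end.
- screwdriver: Loose screwdriver, 190 mm, lying on the bench; leave alone.
- brush: Loose brush, 180 mm, lying on the bench; leave alone.
- roller_unit: Loose feed-roller unit lying on the bench, 130 mm long, 26 mm high; leave alone.
- air_can: Loose air can, 66 mm across, 150 mm high, standing; leave alone.
- mug: Loose white mug, 90 mm high; leave alone.
- gear: Loose white plastic gear, 66 mm across, 30 mm high, lying flat; leave alone.
Mind the look-alikes: they are no part of the job. What is shaped like the basket2 but blue or orange is not meant.

How it is judged (in metres and radians):
On the way, in this order (a step that is already met when the one before it is completed fails the run):
1. the sash's lower edge is level with the pointer (within 10 mm), at rest and let go (z of sash_edge in the frame of mark between -0.01 and 0.01 m and velocity of joint sash between -0.01 and 0.01 m/s and contact force between sash and the arm below 0.2 N and contact force between sash and the fingers below 0.2 N), for 0.3 s.
2. every basket hangs by its handle on the hooks, upright, released and at rest (x of basket1 in the frame of booth between 0.038 and 0.115 m and z of basket1 in the frame of hook1 between -0.093 and -0.077 m and y of basket1 in the frame of booth between -0.17 and 0.17 m and angle between each of basket1, basket2, basket3's own z axis and vertical below 0.2 rad and linear speed of each of basket1, basket2, basket3 below 0.05 m/s and contact force between each of basket1, basket2, basket3 and the fingers below 0.2 N and contact force between each of basket1, basket2, basket3 and booth above 0.3 N and x of basket2 in the frame of booth between 0.038 and 0.115 m and z of basket2 in the frame of hook1 between -0.093 and -0.077 m and y of basket2 in the frame of booth between -0.17 and 0.17 m and x of basket3 in the frame of booth between 0.038 and 0.115 m and z of basket3 in the frame of hook1 between -0.093 and -0.077 m and y of basket3 in the frame of booth between -0.17 and 0.17 m), for 0.3 s.
3. the sash is fully down (value of joint sash below 0.006 m), for 0.2 s.
4. the start button is pressed home (value of joint start above 0.0045 m), for 0.05 s.
At the end, for the whole second after the job is handed in: The sash is fully down (within 6 mm), the start button has been pressed and let go, and every basket hangs upright (within 0.2 rad) and at rest with its handle bar resting on a hook (bar within 8 mm of its resting height, 38 to 115 mm behind the sash plane), touching no finger (all of step 2 and value of joint sash below 0.006 m and value of joint start below 0.002 m).
It fails at once if a basket is tipped right over (more than 1.4 rad) (angle between any of basket1, basket2, basket3's own z axis and vertical above 1.4 rad).
It fails at once if another thing on the bench is moved more than 40 mm (distance of any of screwdriver, brush, roller_unit, air_can, mug, gear from where it was at the start of the episode above 0.04 m).
Of basket1, basket2, basket3 only 2 to 3 are there at a start; the rules pass over those that are not, and their reading is None.
At some moment in a run one of basket1, basket2, basket3 may be knocked a few centimetres aside while the robot is not near it.
It also fails if it takes over 210 s, if anything falls off the work surface, if the arm or the gripper's body presses on something with over 40 N, if the wrist force passes 120 N, or if a joint passes its speed limit or range.

## Working session

There is one attempt and no reset: what is moved stays moved. The work goes in short steps, Python scripts to look and compute and a tool call to move; the robot and the scene stay as the last step left them, time stands still between calls to the robot, and variables do not carry over. Pictures are saved under pics/ and viewed, at most 14 in all, crops included, and the job is handed in when it is done.

Besides the shell and the picture viewer there is one more tool, called after "Request:" as name(argument=value, ...), one argument or row to a line, values as JSON. servo_tool: Moves the arm, as the interface text tells. Scaled input: -1 to 1 covers 500 mm each way for a shift and 90 degrees each way for a turn. Its arguments: {"type":"object","properties":{"moves":{"type":"array","items":{"type":"object","properties":{"hand":{"type":"number"},"dx":{"type":"number","minimum":-1,"maximum":1},"dy":{"type":"number","minimum":-1,"maximum":1},"dz":{"type":"number","minimum":-1,"maximum":1},"roll":{"type":"number","minimum":-1,"maximum":1}}}},"squeeze":{"type":"number"}},"required":["moves"]}

```bash
ls; mkdir -p pics; cat > h.py <<'E'
import numpy as np, cv2
from workcell import arm
def grab(n):
    f=arm.grab_frame(n); return f
def world(f):
    z=f['z_map'].astype(float); v,u=np.mgrid[0:z.shape[0],0:z.shape[1]]
    p=np.dstack([(u-f['cx'])/f['fx']*z,-(v-f['cy'])/f['fy']*z,-z])
    return p@np.array(f['orientation']).T+np.array(f['eye'])
def st():
    s=arm.state(); print('t',s['t'],'tcp',np.round(s['tcp_pos'],1),'R',np.round(s['ee_rot'],3).tolist(),'F',np.round(s['force'],1),'w',s['width'],'g',s['grasp_force'],'q',np.round(s['q'],1))
E
python3 - <<'E'
from h import *
st()
for n in('scene','top'):
    f=grab(n); cv2.imwrite(f'pics/{n}0.png',f['pixels']); np.savez(f'{n}0.npz',w=world(f),**{k:np.array(f[k]) for k in f})
    print(n,f['fx'],f['cx'],f['cy'],f['eye'],np.round(f['orientation'],3).tolist(),[k for k in f])
E
```

```text
pics
t 0.0 tcp [ 240.3 -603.3  204.4] R [[0.929, 0.37, -0.0], [0.37, -0.929, 0.002], [0.0, -0.002, -1.0]] F [-0.6 -0.4 -0.5] w 1.0000556355955614 g 0.0 q [-78.3  14.1  89.3   0.   76.7 -10. ]
scene 363.4135459363487 256.37672426134225 187.75189616546007 [ -74.68360087  489.38756985 1158.22723795] [[-0.643, 0.569, -0.513], [-0.766, -0.47, 0.438], [0.008, 0.675, 0.738]] ['pixels', 'z_map', 'fx', 'fy', 'cx', 'cy', 'eye', 'orientation']
top 433.14967692696393 251.9243002045616 201.491666355433 [ 295.41823291  -50.80258212 1637.10630194] [[-0.01, 0.985, -0.172], [-1.0, -0.013, -0.015], [-0.017, 0.172, 0.985]] ['pixels', 'z_map', 'fx', 'fy', 'cx', 'cy', 'eye', 'orientation']
```

View pics/scene0.png

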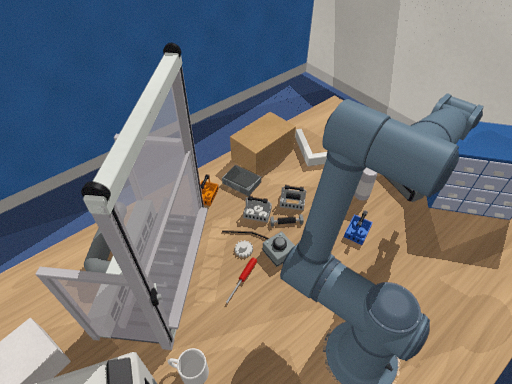

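View pics/top0.png

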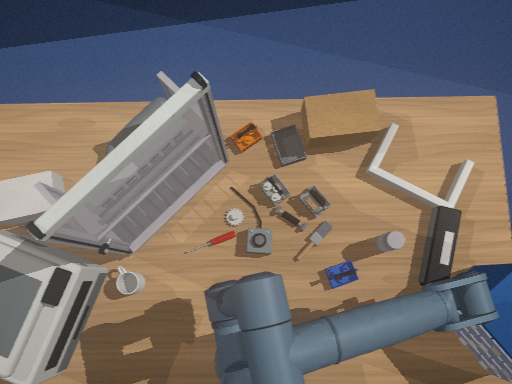

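The scene shows the booth at left, with two candidate baskets at (257,208) and (292,195); the top view has them at (274,191) and (315,200). There is an orange look-alike at top (246,137) and a blue one at (341,274). The dark tray at (289,146) has no visible handle. I'll enlarge this area to confirm.

```bash
python3 - <<'E'
from h import *
a=np.load('top0.npz');b=np.load('scene0.npz')
A=cv2.resize(a['pixels'][110:290,220:360],None,fx=3,fy=3,interpolation=cv2.INTER_CUBIC)
B=cv2.resize(b['pixels'][150:290,190:320],None,fx=3,fy=3,interpolation=cv2.INTER_CUBIC)
c=np.zeros((540,800,3),np.uint8);c[:540,:410]=A[:,:410];c[:420,410:800]=B[:,:390];cv2.imwrite('pics/crop0.png',c)
# booth coarse: points from depth
w=a['w']
for n,(u,v) in dict(b1=(274,191),b2=(315,200),tray=(289,146),box=(260,240),leftpost=(105,247),topL=(48,230),topR=(200,80),sashR=(222,160)).items():
    print(n,np.round(w[v,u]))
w=b['w']
for n,(u,v) in dict(topL=(97,190),topR=(173,50),footL=(170,345),mark=(153,295),b1=(257,208),b2=(292,195)).items():
    print(n,np.round(w[v,u]))
E
```

```text
b1 [ 616. -110.   24.]
b2 [ 584. -267.   -2.]
tray [ 800. -173.   -2.]
box [426. -54.  80.]
leftpost [389. 413. 337.]
topL [401. 411. 700.]
topR [735.  78. 723.]
sashR [725.  83.  81.]
topL [394. 431. 717.]
topR [737.  81. 710.]
footL [383. 432.  33.]
mark [ -75.  489. 1158.]
b1 [ 634. -120.   14.]
b2 [ 587. -271.   26.]
```

View pics/crop0.png

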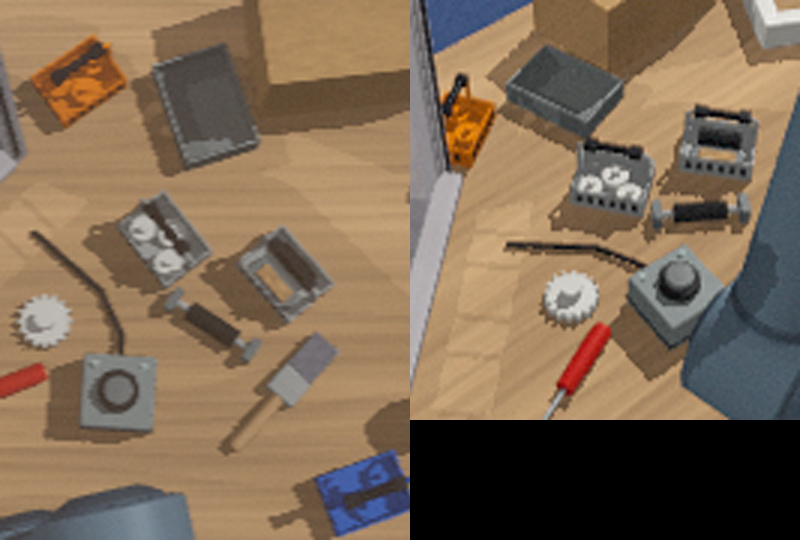

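The crop shows two grey baskets with black handles: A at top (274,191), with white parts, and B at top (315,200). The grey tray (289,146) is larger and has no handle, and the orange and blue ones are decoys. Next I'll measure the arm's shape and the booth.

```bash
python3 - <<'E'
from h import *
a=np.load('top0.npz');b=np.load('scene0.npz')
P=a['w'][235:384,200:512].reshape(-1,3);Q=b['w'][90:384,270:490].reshape(-1,3)
P=np.vstack([P,Q]);P=P[(P[:,2]>120)&(P[:,2]<900)]
c,s=np.cos(np.radians(-78.27)),np.sin(np.radians(-78.27))
r=P[:,0]*c+P[:,1]*s; l=-P[:,0]*s+P[:,1]*c   # radial in plane q1, lateral left
for r0 in range(-100,800,50):
    m=(r>=r0)&(r<r0+50)
    if m.sum()>5: print(r0,m.sum(),'z',np.percentile(P[m,2],[1,50,99]).round(),'lat',np.percentile(l[m],[1,50,99]).round())
t=-603.9*s+240.4*c;print('tcp radial',t,'lat',-240.4*s-603.9*c)
# wrist region
m=(r>560);
for l0 in range(-100,200,25):
    k=m&(l>=l0)&(l<l0+25)
    if k.sum()>3: print('lat',l0,k.sum(),'z',np.percentile(P[k,2],[1,50,99]).round(),'r',np.percentile(r[k],[1,50,99]).round())
for n,d,(x0,x1,y0,y1) in(('A',a,(30,240,65,260)),('B',b,(30,215,30,370))):
    cv2.imwrite(f'pics/booth{n}.png',cv2.resize(d['pixels'][y0:y1,x0:x1],None,fx=800/(x1-x0)*.73 if n=='B' else 800/(x1-x0)*.75,fy=800/(x1-x0)*.75 if n=='A' else 800/(x1-x0)*.4))
E
```

```text
-100 3444 z [127. 288. 347.] lat [-78.  31. 271.]
-50 6071 z [146. 332. 428.] lat [-89. 101. 281.]
0 6393 z [313. 491. 703.] lat [-79. 196. 276.]
50 8641 z [392. 720. 738.] lat [ 34. 158. 280.]
100 3634 z [702. 731. 739.] lat [ 43. 164. 283.]
150 1441 z [654. 697. 715.] lat [ 64. 121. 264.]
200 1337 z [633. 677. 693.] lat [ 66. 116. 162.]
250 1174 z [612. 656. 673.] lat [ 65. 115. 162.]
300 1132 z [592. 636. 654.] lat [ 64. 115. 162.]
350 1052 z [572. 616. 633.] lat [ 63. 115. 162.]
400 918 z [553. 595. 613.] lat [ 65. 117. 161.]
450 808 z [138. 573. 592.] lat [ 68. 117. 713.]
500 1303 z [129. 542. 569.] lat [ 56. 118. 740.]
550 1283 z [122. 495. 547.] lat [ 56. 161. 779.]
600 1945 z [133. 517. 534.] lat [ 49. 120. 809.]
650 338 z [132. 516. 526.] lat [ 41. 121. 838.]
700 1687 z [124. 241. 303.] lat [-58.  -9.  55.]
750 2047 z [123. 295. 305.] lat [-157.  -54.  102.]
tcp radial 640.1617696405275 lat 112.60674354011017
lat -100 336 z [122. 202. 302.] r [752. 764. 784.]
lat -75 492 z [124. 218. 304.] r [744. 755. 791.]
lat -50 655 z [124. 255. 304.] r [733. 746. 798.]
lat -25 788 z [127. 292. 305.] r [715. 737. 865.]
lat 0 740 z [126. 297. 304.] r [708. 754. 947.]
lat 25 696 z [128. 297. 504.] r [620. 775. 946.]
lat 50 848 z [294. 511. 543.] r [562. 637. 876.]
lat 75 665 z [294. 511. 540.] r [561. 635. 838.]
lat 100 731 z [208. 504. 536.] r [573. 641. 847.]
lat 125 733 z [126. 503. 539.] r [564. 644. 883.]
lat 150 525 z [147. 526. 543.] r [561. 615. 889.]
lat 175 37 z [476. 498. 508.] r [615. 632. 653.]
```

View pics/boothA.png

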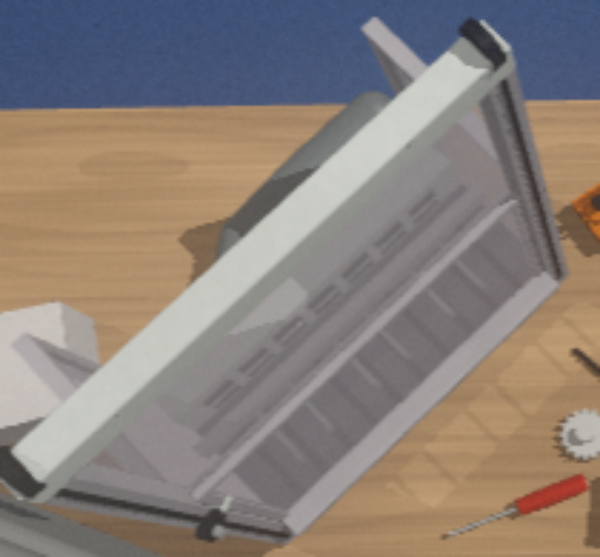

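The wrist sits about 270 mm above the TCP, while the opening is only about 337 mm high. A strictly downward tool therefore can't reach the hooks, so what happens at the edge of reach matters. I'll move up and clear first, then look at what the arm was hiding.

Request:
servo_tool(
  moves=[
    {"hand": 1, "dz": -0.08},
    {"hand": 1, "dz": -0.08},
    {"hand": 1, "dz": -0.08},
    {"hand": 1, "dz": -0.08},
    {"hand": 1, "dz": -0.08},
    {"hand": 1, "dz": -0.08},
    {"hand": 1, "dx": 0.07, "dy": -0.038},
    {"hand": 1, "dx": 0.07, "dy": -0.038},
    {"hand": 1, "dx": 0.07, "dy": -0.038},
    {"hand": 1, "dx": 0.07, "dy": -0.038},
  ],
)

```text
$.moves[0]: bad value
```

Request:
servo_tool(
  moves=[
    {"hand": 1, "dx": 0.07, "dy": -0.038},
    {"hand": 1, "dx": 0.07, "dy": -0.038},
    {"hand": 1, "dx": 0.07, "dy": -0.038},
    {"hand": 1, "dx": 0.07, "dy": -0.038},
    {"hand": 1, "dx": 0.07, "dy": -0.038},
    {"hand": 1, "dx": 0.07, "dy": -0.038},
    {"hand": 1, "dx": 0.07, "dy": -0.038},
    {"hand": 1, "dx": 0.07, "dy": -0.038},
    {"hand": 1, "dx": 0.07, "dy": -0.038},
    {"hand": 1},
  ],
)

```text
$.moves[0]: bad value
```

```bash
python3 - <<'E'
from h import *
st()
E
```

```text
t 0.1 tcp [ 240.3 -603.4  204.5] R [[0.929, 0.37, -0.0], [0.37, -0.929, 0.002], [0.0, -0.002, -1.0]] F [-0.4 -0.3  0.3] w 0.9987771475819909 g 0.0 q [-78.3  14.1  89.3   0.   76.7 -10. ]
```

Request:
servo_tool(
  moves=[
    {"hand": 1, "dx": 0, "dy": 0, "dz": -0.08, "roll": 0},
    {"hand": 1, "dx": 0, "dy": 0, "dz": -0.08, "roll": 0},
    {"hand": 1, "dx": 0, "dy": 0, "dz": -0.08, "roll": 0},
    {"hand": 1, "dx": 0, "dy": 0, "dz": -0.08, "roll": 0},
    {"hand": 1, "dx": 0, "dy": 0, "dz": -0.08, "roll": 0},
    {"hand": 1, "dx": 0, "dy": 0, "dz": -0.08, "roll": 0},
  ],
)

```text
t: 0.6
tcp_pos: [240.3, -603.4, 447.0]
ee_rot: [[0.929, 0.37, -0.0], [0.37, -0.929, 0.001], [0.0, -0.001, -1.0]]
force: [0.5, -0.9, -1.1]
width: 1.003
grasp_force: 0.0
```

Request:
servo_tool(
  moves=[
    {"hand": 1, "dx": 0.07, "dy": -0.038, "dz": 0, "roll": 0},
    {"hand": 1, "dx": 0.07, "dy": -0.038, "dz": 0, "roll": 0},
    {"hand": 1, "dx": 0.07, "dy": -0.038, "dz": 0, "roll": 0},
    {"hand": 1, "dx": 0.07, "dy": -0.038, "dz": 0, "roll": 0},
    {"hand": 1, "dx": 0.07, "dy": -0.038, "dz": 0, "roll": 0},
    {"hand": 1, "dx": 0.07, "dy": -0.038, "dz": 0, "roll": 0},
    {"hand": 1, "dx": 0.07, "dy": -0.038, "dz": 0, "roll": 0},
    {"hand": 1, "dx": 0.07, "dy": -0.038, "dz": 0, "roll": 0},
    {"hand": 1, "dx": 0.07, "dy": -0.038, "dz": 0, "roll": 0},
    {"hand": 1, "dx": 0.07, "dy": -0.038, "dz": 0, "roll": 0},
  ],
)

```text
t: 1.43
tcp_pos: [496.1, -296.1, 445.1]
ee_rot: [[0.929, 0.37, -0.0], [0.37, -0.929, 0.0], [-0.0, -0.001, -1.0]]
force: [0.5, -0.6, -0.0]
width: 0.998
grasp_force: 0.0
```

```bash
python3 - <<'E'
from h import *
st()
for n in('scene','top'):
    f=grab(n); cv2.imwrite(f'pics/{n}1.png',f['pixels']); np.savez(f'{n}1.npz',w=world(f),**{k:np.array(f[k]) for k in f})
A=cv2.imread('pics/top1.png');B=cv2.imread('pics/scene1.png')
cv2.imwrite('pics/both1.png',cv2.resize(np.hstack([A[100:,200:],B[60:344,180:]]),None,fx=1.2,fy=1.2))
E
```

```text
t 1.4333 tcp [ 496.1 -296.1  445.1] R [[0.929, 0.37, -0.0], [0.37, -0.929, 0.0], [-0.0, -0.001, -1.0]] F [ 0.5 -0.6 -0. ] w 0.9978319675971191 g 0.0 q [-42.1  -0.7  80.8   0.   99.9  26.2]
```

View pics/both1.png

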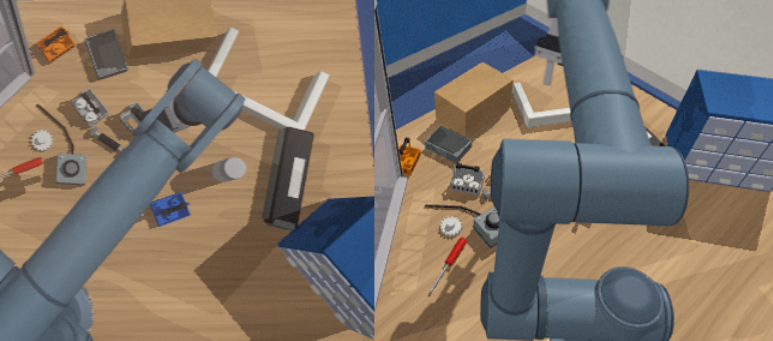

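No further baskets are visible at the right, so there are two. The tool is now clear at z = 445, so I'll test how the controller behaves at its reach limit in free air.

Request:
servo_tool(
  moves=[
    {"hand": 1, "dx": 0.049, "dy": 0.063, "dz": 0, "roll": 0},
    {"hand": 1, "dx": 0.049, "dy": 0.063, "dz": 0, "roll": 0},
    {"hand": 1, "dx": 0.049, "dy": 0.063, "dz": 0, "roll": 0},
    {"hand": 1, "dx": 0.049, "dy": 0.063, "dz": 0, "roll": 0},
    {"hand": 1, "dx": 0.049, "dy": 0.063, "dz": 0, "roll": 0},
    {"hand": 1, "dx": 0.049, "dy": 0.063, "dz": 0, "roll": 0},
    {"hand": 1, "dx": 0.049, "dy": 0.063, "dz": 0, "roll": 0},
    {"hand": 1, "dx": 0.049, "dy": 0.063, "dz": 0, "roll": 0},
    {"hand": 1, "dx": 0.049, "dy": 0.063, "dz": 0, "roll": 0},
    {"hand": 1, "dx": 0.049, "dy": 0.063, "dz": 0, "roll": 0},
  ],
)

```text
t: 2.37
tcp_pos: [775.9, -465.0, 405.5]
ee_rot: [[0.93, 0.368, 0.012], [0.369, -0.93, -0.004], [0.01, 0.008, -1.0]]
force: [1.6, -0.9, -4.1]
width: 1.001
grasp_force: 0.0
```

Request:
servo_tool(
  moves=[
    {"hand": 1, "dx": 0.024, "dy": 0.031, "dz": 0, "roll": 0},
    {"hand": 1, "dx": 0.024, "dy": 0.031, "dz": 0, "roll": 0},
    {"hand": 1, "dx": 0.024, "dy": 0.031, "dz": 0, "roll": 0},
    {"hand": 1, "dx": 0.024, "dy": 0.031, "dz": 0, "roll": 0},
  ],
)

```text
t: 2.7
tcp_pos: [795.7, -474.7, 405.3]
ee_rot: [[0.927, 0.367, 0.073], [0.371, -0.928, -0.044], [0.051, 0.068, -0.996]]
force: [0.1, -0.2, 0.3]
width: 0.996
grasp_force: 0.0
```

```bash
python3 - <<'E'
from h import *
st()
E
```

```text
t 2.7 tcp [ 795.7 -474.7  405.3] R [[0.927, 0.367, 0.073], [0.371, -0.928, -0.044], [0.051, 0.068, -0.996]] F [ 0.1 -0.2  0.3] w 0.99614108629708 g 0.0 q [-38.   57.3   7.2   0.6 110.6  30.6]
```

It tilts outward at the limit. I'll check the joint margin and whether the tilt persists on coming back.

Request:
servo_tool(
  moves=[
    {"hand": 1, "dx": 0.024, "dy": 0.031, "dz": 0, "roll": 0},
    {"hand": 1, "dx": 0.024, "dy": 0.031, "dz": 0, "roll": 0},
    {"hand": 1, "dx": 0.024, "dy": 0.031, "dz": 0, "roll": 0},
    {"hand": 1, "dx": 0.024, "dy": 0.031, "dz": 0, "roll": 0},
    {"hand": 1, "dx": 0.024, "dy": 0.031, "dz": 0, "roll": 0},
    {"hand": 1, "dx": 0.024, "dy": 0.031, "dz": 0, "roll": 0},
  ],
)

```text
t: 3.2
tcp_pos: [822.5, -489.7, 376.9]
ee_rot: [[0.923, 0.362, 0.127], [0.373, -0.925, -0.076], [0.09, 0.117, -0.989]]
force: [-0.2, 0.3, -0.3]
width: 1.005
grasp_force: 0.0
```

```bash
python3 - <<'E'
from h import *
st();print(arm.state()['q'])
E
```

```text
t 3.2 tcp [ 822.5 -489.7  376.9] R [[0.923, 0.362, 0.127], [0.373, -0.925, -0.076], [0.09, 0.117, -0.989]] F [-0.2  0.3 -0.3] w 1.0045252062857248 g 0.0 q [-37.8  59.3   7.2   1.1 105.   30.8]
[-37.82785972  59.27662921   7.24720021   1.06614911 105.03569262
  30.81841152]
```

Request:
servo_tool(
  moves=[
    {"hand": 1, "dx": -0.04, "dy": -0.05, "dz": 0, "roll": 0},
    {"hand": 1, "dx": -0.04, "dy": -0.05, "dz": 0, "roll": 0},
    {"hand": 1, "dx": -0.04, "dy": -0.05, "dz": 0, "roll": 0},
    {"hand": 1, "dx": 0, "dy": 0, "dz": 0, "roll": 0},
  ],
)

```text
t: 3.53
tcp_pos: [755.6, -450.9, 360.2]
ee_rot: [[0.924, 0.364, 0.112], [0.373, -0.926, -0.064], [0.081, 0.101, -0.992]]
force: [1.1, -0.7, -1.1]
width: 1.0
grasp_force: 0.0
```

```bash
python3 - <<'E'
from h import *
st();print(arm.state()['q'])
E
```

```text
t 3.5333 tcp [ 755.6 -450.9  360.2] R [[0.924, 0.364, 0.112], [0.373, -0.926, -0.064], [0.081, 0.101, -0.992]] F [ 1.1 -0.7 -1.1] w 1.0001349829939516 g 0.0 q [-38.5  39.1  40.4   1.1  93.2  29.9]
[-38.5443028   39.10392082  40.39100037   1.12783396  93.15361596
  29.87253424]
```

The tilt persists, because each row re-anchors on the pose actually reached. So the tool can be tilted forward by leaning on the reach limit. I'll fit a planar arm model to plan this, and measure the booth and the baskets.

```bash
cat > kin.py <<'E'
import numpy as np
from scipy.optimize import least_squares
D=[([-78.272,14.043,89.255,0,76.702],[240.379,-603.93,205.455]),([-42.1,-.7,80.8,0,99.9],[496.1,-296.1,445.1]),([-38,57.3,7.25,.6,110.6],[795.7,-474.7,405.3]),
([-37.828,59.277,7.247,1.066,105.036],[822.5,-489.7,376.9]),([-38.544,39.104,40.391,1.128,93.154],[755.6,-450.9,360.2])]
def fk(p,q):
    a1,h,L2,L3,b,L6=p;a=np.radians(q[1]);c=a+np.radians(q[2]);e=c+np.radians(q[4]);b=np.radians(b)
    w=np.array([a1+L2*np.sin(a)+L3*np.sin(c+b),h+L2*np.cos(a)+L3*np.cos(c+b)])
    return w+L6*np.array([np.sin(e),np.cos(e)]),w
def tgt(q,t):
    c,s=np.cos(np.radians(q[0])),np.sin(np.radians(q[0])); return np.array([t[0]*c+t[1]*s,t[2]])
P=least_squares(lambda p:np.r_[np.concatenate([fk(p,q)[0]-tgt(q,t) for q,t in D]),(p[5]-266)/5,p[0]/20],[0,190,480,560,9,266]).x
def ik(r,z,theta,p=P):
    "theta: tool tilt from vertical (deg); r in the arm's plane"
    a1,h,L2,L3,b,L6=p; e=np.radians(180-theta)
    f=lambda x:(fk(p,[0,x[0],x[1],0,180-theta-x[0]-x[1]])[0]-[r,z])
    s=least_squares(f,[10,90],bounds=([-58,7.3],[129,145]));x=s.x
    return np.round([*x,180-theta-x.sum(),np.abs(s.fun).max()],1)
if __name__=='__main__':
    print(np.round(P,1)); print([np.round(fk(P,q)[0]-tgt(q,t),1) for q,t in D])
    for th in(30,45,60,70,90):
        print(th,'bar hook far',ik(690,125,th),'near',ik(590,125,th),'bench bar',ik(600,75,th),'sash',ik(560,330,th),'button',ik(430,60,th))
E
python3 kin.py
python3 - <<'E'
from h import *
a=np.load('top1.npz');b=np.load('scene0.npz')
# booth candidates: points in the left part of top view (lower structures), floor-level sill
for nm,d,(x0,x1,y0,y1) in(('top',a,(40,240,65,260)),('scene',b,(40,215,30,370))):
    w=d['w'][y0:y1,x0:x1].reshape(-1,3)
    u=np.array([1,1])/2**.5;v=np.array([-1,1])/2**.5
    X=w[:,:2]@u;Y=w[:,:2]@v
    print(nm)
    for z0,z1 in((25,29),(18,22),(90,94),(98,102),(120,126),(500,600),(695,712)):
        m=(w[:,2]>z0)&(w[:,2]<z1)&(X>400)
        if m.sum()>8: print(z0,m.sum(),'X',np.percentile(X[m],[2,25,50,75,98]).round(),'Y',np.percentile(Y[m],[2,50,98]).round())
E
```

```text
[-2.000e-01  2.615e+02  4.209e+02  5.732e+02  6.800e+00  2.678e+02]
[array([ 0.1, -0.1]), array([0.3, 0.7]), array([0.3, 0.3]), array([-0.1, -0.5]), array([-0.5, -0.4])]
30 bar hook far [ 10.9 106.   33.1   0. ] near [ -2.1 119.9  32.2   0. ] bench bar [  4.4 119.6  26.    0. ] sash [-19.2 112.2  57.    0. ] button [-20.3 143.   27.3   0. ]
45 bar hook far [  7.9 114.7  12.3   0. ] near [ -5.5 128.4  12.1   0. ] bench bar [  2.5 127.5   5.    0. ] sash [-26.8 121.9  39.9   0. ] button [-14.4 145.    4.4  42.6]
60 bar hook far [  9.1 121.  -10.1   0. ] near [ -3.9 134.7 -10.7   0. ] bench bar [  5.8 132.8 -18.5   0. ] sash [-32.1 130.9  21.2   0. ] button [  1.6 145.  -26.6  70.3]
70 bar hook far [ 12.5 123.4 -25.9   0. ] near [  0.6 137.  -27.6   0. ] bench bar [ 11.3 134.3 -35.6   0. ] sash [-33.4 136.1   7.3   0. ] button [ 14.4 145.  -49.4  63.1]
90 bar hook far [ 24.9 123.  -57.9   0. ] near [ 17.3 135.8 -63.1   0. ] bench bar [ 28.2 131.5 -69.8   0. ] sash [-27.2 142.7 -25.5   0. ] button [ 33.9 145.  -88.9  19.5]
top
25 36 X [402. 578. 627. 803. 983.] Y [-584. -337.  185.]
18 34 X [407. 417. 571. 627. 981.] Y [-582. -327.  202.]
90 121 X [549. 552. 571. 893. 998.] Y [-557. -176.  197.]
98 598 X [550. 560. 571. 581. 999.] Y [-435. -153.  135.]
120 75 X [573. 579. 581. 583. 785.] Y [-455. -153.  206.]
500 2978 X [570. 598. 600. 602. 604.] Y [-466. -208.   28.]
695 3567 X [569. 576. 586. 596. 606.] Y [-458. -216.    7.]
scene
25 184 X [ 491.  583.  879. 1339. 1675.] Y [-2025.  -623.   114.]
18 192 X [ 529.  603. 1040. 1432. 1681.] Y [-2033. -1395.   113.]
90 324 X [ 493.  581.  851.  900. 1623.] Y [-1874.  -176.   126.]
98 1164 X [ 549.  561.  573.  877. 1502.] Y [-1676.  -137.   121.]
120 233 X [ 575.  580.  793. 1439. 1656.] Y [-1814.  -337.    35.]
500 3649 X [569. 594. 598. 600. 602.] Y [-461. -166.   36.]
695 2952 X [567. 575. 585. 595. 606.] Y [-463. -144.   35.]
```

```bash
python3 - <<'E'
from h import *
b=np.load('scene0.npz')
cv2.imwrite('pics/sashcrop.png',cv2.resize(b['pixels'][180:365,85:225],None,fx=4,fy=3.2,interpolation=cv2.INTER_CUBIC))
E
```

```text
(no output)
```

View pics/sashcrop.png

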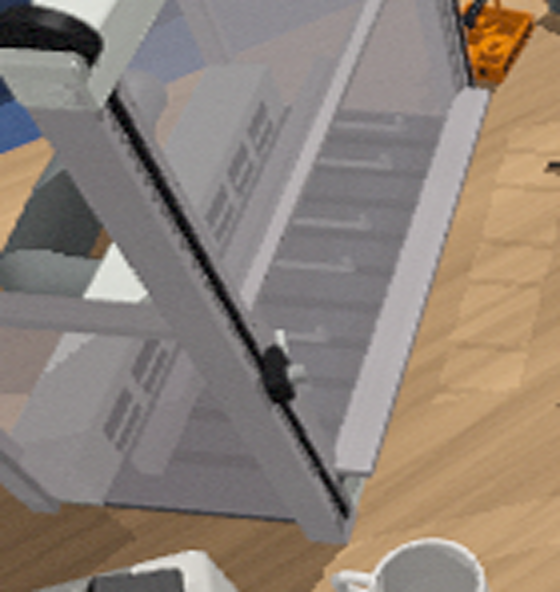

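The zoomed crop shows hook prong pairs inside at crop (385,120)/(385,160), (365,222)/(350,265) and (325,335). The sash rail is at about z = 100, and the pointer clamp on the left post is at (278,370). The arm model fits to under 1 mm. Next I'll measure everything precisely.

```bash
cat > meas.py <<'E'
from h import *
def bars(f,w,verbose=True):
    """handle bars: dark pixels whose depth point lies 70..100 up"""
    px=f['pixels'].astype(int); dark=px.max(2)<75
    m=(dark&(w[...,2]>70)&(w[...,2]<98)&(w[...,0]>350)&(w[...,0]<900)&(w[...,1]>-500)&(w[...,1]<150)).astype(np.uint8)
    n,L,S,C=cv2.connectedComponentsWithStats(m,connectivity=8); out=[]
    for i in range(1,n):
        if S[i,4]<12: continue
        p=w[L==i]; q=p-np.median(p,0); r=cv2.minAreaRect(p[:,:2].astype(np.float32))
        d=np.linalg.svd((p[:,:2]-p[:,:2].mean(0)),full_matrices=False)[2][0]
        out.append((p.mean(0),np.degrees(np.arctan2(d[1],d[0]))%180,r[1])); print('bar px',C[i].round(),'n',S[i,4],'c',np.round(out[-1][0]),'head',round(out[-1][1],1),'size',np.round(r[1]))
    return out
E
python3 - <<'E'
from meas import *
for n in('top0','scene0','top1'):
    d=np.load(n+'.npz');print(n);bars(d,d['w'])
d=np.load('top0.npz');w=d['w']
for n,(u,v) in dict(A=(274,191),gear=(234,217),boxbtn=(259,240),box1=(248,230),box2=(270,250),scr1=(187,252),scr2=(235,234),roller=(290,218),cable0=(232,188),cable1=(258,215),can=(391,241),mug=(130,283),brush1=(298,258),brush2=(325,228),blue=(341,274),orange=(246,137),tray=(289,146),cbox=(305,140),cbox2=(378,128),bench_edgeL=(20,300)).items(): print(n,np.round(w[v,u]))
# booth: rail (sash) edge & posts, pointing
for nm in('top0','scene0'):
    w=np.load(nm+'.npz')['w'].reshape(-1,3); 
    m=(w[:,2]>300)&(w[:,2]<650)&(w[:,0]>330)&(w[:,0]<800)&(w[:,1]>0)&(w[:,1]<500)
    p=w[m]; 
    for c,r in(((385,425),45),((735,82),45)):
        k=np.hypot(p[:,0]-c[0],p[:,1]-c[1])<r; print(nm,'post',c,k.sum(),p[k].mean(0).round(1) if k.any() else '')
    k=(w[:,2]>700)&(w[:,2]<715)&(w[:,0]>330)&(w[:,0]<800)&(w[:,1]>0)&(w[:,1]<500)
    print(cv2.minAreaRect(w[k][:,:2].astype(np.float32)),w[k].mean(0).round(1))
    u=np.array([1,1])/2**.5; X=w[:,:2]@u; Y=w[:,:2]@np.array([-1,1])/2**.5
    k=(X>543)&(X<590)&(w[:,2]>60)&(w[:,2]<160)&(Y>-450)&(Y<10)
    h=np.histogram(w[k,2],bins=range(60,164,4)); print('rail z',dict(zip(h[1],h[0])))
E
```

```text
top0
bar px [246. 131.] n 55 c [834.  -6.  89.] head 124.0 size [14. 72.]
bar px [275. 186.] n 56 c [ 623. -111.   90.] head 37.6 size [75. 13.]
bar px [316. 198.] n 66 c [ 577. -260.   90.] head 38.5 size [72. 14.]
scene0
bar px [204. 181.] n 40 c [832.  -7.  88.] head 125.3 size [12. 69.]
bar px [293. 188.] n 45 c [ 576. -261.   86.] head 40.1 size [74. 14.]
bar px [257. 199.] n 56 c [ 623. -110.   87.] head 36.5 size [75. 21.]
top1
bar px [246. 131.] n 54 c [835.  -6.  89.] head 124.0 size [13. 71.]
bar px [275. 186.] n 51 c [ 622. -111.   90.] head 37.6 size [74. 11.]
bar px [313. 194.] n 39 c [ 589. -250.   89.] head 33.1 size [46. 13.]
A [ 616. -110.   24.]
gear [517.  42.  31.]
boxbtn [427. -51.  73.]
box1 [465. -11.  58.]
box2 [392. -90.  48.]
scr1 [390. 219.  16.]
scr2 [457.  40.  -3.]
roller [ 511. -167.   30.]
cable0 [632.  50.  11.]
cable1 [528. -48.   4.]
can [ 412. -503.  144.]
mug [278. 431.   6.]
brush1 [ 363. -194.   23.]
brush2 [ 474. -298.   17.]
blue [ 303. -337.   87.]
orange [833.  -5.  17.]
tray [ 800. -173.   -2.]
cbox [ 811. -232.   38.]
cbox2 [ 821. -485.  1
[... 1195 characters left out ...]
0): np.int64(0), np.int64(64): np.int64(0), np.int64(68): np.int64(0), np.int64(72): np.int64(1), np.int64(76): np.int64(0), np.int64(80): np.int64(2), np.int64(84): np.int64(29), np.int64(88): np.int64(43), np.int64(92): np.int64(92), np.int64(96): np.int64(672), np.int64(100): np.int64(414), np.int64(104): np.int64(54), np.int64(108): np.int64(39), np.int64(112): np.int64(40), np.int64(116): np.int64(43), np.int64(120): np.int64(47), np.int64(124): np.int64(45), np.int64(128): np.int64(41), np.int64(132): np.int64(46), np.int64(136): np.int64(47), np.int64(140): np.int64(47), np.int64(144): np.int64(39), np.int64(148): np.int64(46), np.int64(152): np.int64(44), np.int64(156): np.int64(37)}
```

```bash
cat > full.py <<'E'
import numpy as np
from scipy.spatial.transform import Rotation as Ro
from scipy.optimize import least_squares
a1,h,L2,L3,be,L6=-.2,261.5,420.9,573.2,6.8,267.8; LAT=112.6
LO=np.array([-179,-58,7.4,-54,12.2,-157]);HI=np.array([179,129,145,234,165,157])
def fk(q):
    a=np.radians(q[1]);c=np.radians(q[1]+q[2]);b=np.radians(be)
    w=np.array([a1+L2*np.sin(a)+L3*np.sin(c+b),LAT,h+L2*np.cos(a)+L3*np.cos(c+b)])
    R1=Ro.from_euler('z',q[0],degrees=True)
    R=R1*Ro.from_euler('YZYZ'[0:3],[q[1]+q[2],q[3],q[4]],degrees=True)*Ro.from_euler('Z',90+q[5],degrees=True)
    M=R.as_matrix(); w=R1.apply(w); return w+L6*M[:,2],M,w
def pose(p,theta,head,rollsgn=1,roll=0):
    """tool z tilted theta from down toward heading; roll 0: tool y (closing) in the vertical plane"""
    t,hd=np.radians([theta,head]);z=np.array([np.sin(t)*np.cos(hd),np.sin(t)*np.sin(hd),-np.cos(t)])
    x=rollsgn*np.array([-np.sin(hd),np.cos(hd),0]);y=np.cross(z,x);R=np.c_[x,y,z]@Ro.from_euler('z',roll,degrees=True).as_matrix()
    return np.array(p,float),R
def ik(P,R,seed=None):
    best=None
    def f(q):
        p,M,_=fk(q);return np.r_[(p-P)/10,Ro.from_matrix(M.T@R).as_rotvec()*20]
    for s in([seed] if seed is not None else [[np.degrees(np.arctan2(P[1],P[0]))-10,10,110,q4,q5,q6] for q4 in(0,60,120) for q5 in(30,70) for q6 in(-90,0,90)]):
        r=least_squares(f,np.clip(s,LO+.1,HI-.1),bounds=(LO,HI))
        if best is None or r.cost<best.cost: best=r
    return best.x,best.cost
E
python3 - <<'E'
from full import *
print(np.round(fk([-38.5443,39.1039,40.391,1.1278,93.1536,29.8725])[0]),fk([-38.5443,39.1039,40.391,1.1278,93.1536,29.8725])[1].round(3).tolist())
O=np.array([572,260.]);hd=44.2;c,s=np.cos(np.radians(hd)),np.sin(np.radians(hd));B=lambda x,y,z:np.r_[O+np.array([c*x-s*y,s*x+c*y]),z]
for th in(45,55,65):
  for sg in(1,-1):
    for n,p in dict(h1=B(60,130,120),h2=B(60,0,120),h3=B(60,-130,120),sashlo=B(-20,-60,75),sashhi=B(-20,-60,335),A=[623,-110,72],Bk=[577,-260,72]).items():
        q,cst=ik(*pose(p,th,hd,sg)); print(th,sg,n,q.round(),'w',fk(q)[2].round(),round(cst,2))
E
python3 - <<'E'
from h import *
for nm in('top0','scene0'):
    w=np.load(nm+'.npz')['w'].reshape(-1,3);hd=np.radians(44.2)
    X=w[:,0]*np.cos(hd)+w[:,1]*np.sin(hd);Y=-w[:,0]*np.sin(hd)+w[:,1]*np.cos(hd)
    k=(abs(X-565)<40)&(abs(w[:,2]-99)<5)&(Y>-460)&(Y<20); print(nm,'rail X',np.percentile(X[k],[1,5,25,50,75,95,99]).round(1),'Y',np.percentile(Y[k],[1,50,99]).round(1),'z',np.median(w[k,2]))
    k=(w[:,2]>697)&(w[:,2]<715)&(X>540)&(X<640)&(Y>-500)&(Y<60);print('beam X',np.percentile(X[k],[1,99]).round(1),'Y',np.percentile(Y[k],[1,99]).round(1))
    k=(w[:,2]>400)&(w[:,2]<650)&(X>540)&(X<640)
    for y0,y1 in((-480,-420),(-20,50)):
        kk=k&(Y>y0)&(Y<y1); print('post X',np.percentile(X[kk],[1,50,99]).round(1),'Y',np.percentile(Y[kk],[1,50,99]).round(1))
    k=(w[:,2]>106)&(w[:,2]<135)&(X>600)&(X<690)&(Y>-460)&(Y<20)
    hh=np.histogram(Y[k],bins=range(-420,20,13));print('prongs',k.sum(),dict(zip(hh[1].tolist(),hh[0].tolist())))
E
```

```text
[ 755. -451.  360.] [[0.924, 0.364, 0.112], [0.373, -0.926, -0.064], [0.081, 0.101, -0.992]]
45 1 h1 [ 20.   3. 121.  51.  22. -67.] w [389. 263. 309.] 0.0
45 1 h2 [  7.   8. 115.  57.  31. -81.] w [479. 170. 309.] 0.0
45 1 h3 [ -4.  16. 106.  56.  39. -87.] w [570.  77. 309.] 0.0
45 1 sashlo [ -5.   8. 121.  65.  36. -99.] w [464.  71. 264.] 0.0
45 1 sashhi [ -5. -14. 112.  40.  56. -65.] w [464.  71. 524.] 0.0
45 1 A [ -38.   17.  111.   54.   60. -115.] w [ 487. -242.  261.] 0.0
45 1 Bk [ -53.   22.  104.   49.   70. -121.] w [ 441. -392.  261.] 0.0
45 -1 h1 [ 20.   3. 121.  51.  22. 113.] w [389. 263. 309.] 0.0
45 -1 h2 [  7.   8. 115.  57.  31.  99.] w [479. 170. 309.] 0.0
45 -1 h3 [ -4.  16. 106.  56.  39.  93.] w [570.  77. 309.] 0.0
45 -1 sashlo [ -5.   8. 121.  65.  36.  81.] w [464.  71. 264.] 0.0
45 -1 sashhi [ -5. -14. 112.  40.  56. 115.] w [464.  71. 524.] 0.0
45 -1 A [-38.  17. 111.  54.  60.  65.] w [ 487. -242.  261.] 0.0
45 -1 Bk [-53.  22. 104.  49.  70.  59.] w [ 441. -392.  261.] 0.0
55 1 h1 [  19.    3.  125.   92.   21. -108.] w [367. 242. 274.] 0.0
55 1 h2 [  
[... 2196 characters left out ...]
0, -238: 0, -225: 0, -212: 0, -199: 0, -186: 0, -173: 0, -160: 0, -147: 0, -134: 0, -121: 0, -108: 0, -95: 0, -82: 0, -69: 0, -56: 0, -43: 0, -30: 0, -17: 0, -4: 0}
scene0 rail X [551.  552.2 558.5 566.6 574.4 580.7 581.7] Y [-438.5 -173.8   10.5] z 99.27866645477286
beam X [570. 608.] Y [-456.8   43.3]
post X [572.6 586.8 602.3] Y [-475.9 -446.3 -421.8]
post X [573.  580.7 635.8] Y [14.7 43.  45.1]
prongs 0 {-420: 0, -407: 0, -394: 0, -381: 0, -368: 0, -355: 0, -342: 0, -329: 0, -316: 0, -303: 0, -290: 0, -277: 0, -264: 0, -251: 0, -238: 0, -225: 0, -212: 0, -199: 0, -186: 0, -173: 0, -160: 0, -147: 0, -134: 0, -121: 0, -108: 0, -95: 0, -82: 0, -69: 0, -56: 0, -43: 0, -30: 0, -17: 0, -4: 0}
```

The model reproduces the pose exactly. Tool tilts of 55 to 65° toward the booth's x axis are reachable everywhere needed. The booth frame is yaw 44.2° with origin about (566,254).

Plan:
1. With the near-vertical tool, turn each basket so its bar lies along booth y, then set it down.
2. Tilt the tool at the reach limit.
3. Work the sash and hang the baskets.

First a fresh look at the bars.

```bash
cat >> h.py <<'E'
def go(P,roll=0,R=None,p=None):
    "tool-frame shift (units of 500 mm) to world point P, after rolling by roll deg"
    from scipy.spatial.transform import Rotation as Ro
    s=arm.state();R=np.array(s['ee_rot']) if R is None else R;p=np.array(s['tcp_pos']) if p is None else p
    R=R@Ro.from_euler('z',roll,degrees=True).as_matrix();d=R.T@(np.array(P)-p)
    print('from',np.round(p,1),'d mm',np.round(d,1),'units',np.round(d/500,4),'rows>=',np.ceil(np.linalg.norm(d)/40));return R
E
python3 - <<'E'
from meas import *
for n in('top','scene'):
    f=grab(n);w=world(f);print(n);bars(f,w)
go([579,-261,160],-17);
E
```

```text
top
bar px [246. 131.] n 51 c [834.  -6.  89.] head 123.1 size [12. 70.]
bar px [275. 185.] n 55 c [ 624. -110.   91.] head 38.0 size [74. 14.]
bar px [311. 192.] n 17 c [ 598. -242.   91.] head 170.7 size [13. 17.]
scene
bar px [204. 181.] n 40 c [832.  -7.  88.] head 126.1 size [13. 76.]
bar px [257. 199.] n 62 c [ 623. -110.   87.] head 36.9 size [73. 18.]
from [ 760.5 -454.9  367.9] d mm [ -30.  -290.5  168.7] units [-0.06   -0.581   0.3374] rows>= 9.0
```

B is hidden by the arm right now, so I'll take A first, at (623.5,-110) with heading 37.5°.

Request:
servo_tool(
  moves=[
    {"hand": 0, "dx": 0, "dy": 0, "dz": 0, "roll": -0.06},
    {"hand": 0, "dx": 0, "dy": 0, "dz": 0, "roll": -0.06},
    {"hand": 0, "dx": 0, "dy": 0, "dz": 0, "roll": -0.06},
    {"hand": 0, "dx": 0, "dy": 0, "dz": 0, "roll": 0},
  ],
)

```text
t: 3.97
tcp_pos: [763.2, -457.2, 371.5]
ee_rot: [[0.785, 0.606, 0.131], [0.618, -0.782, -0.079], [0.054, 0.143, -0.988]]
force: [0.5, 0.5, -0.8]
width: 0.754
grasp_force: 0.0
```

```bash
python3 - <<'E'
from h import *
st(); go([625,-111,165])
E
```

```text
t 3.9667 tcp [ 763.2 -457.2  371.5] R [[0.785, 0.606, 0.131], [0.618, -0.782, -0.079], [0.054, 0.143, -0.988]] F [ 0.5  0.5 -0.8] w 0.7538100306993345 g 0.0 q [-38.6  39.9  38.2   1.1  93.2  13.6]
from [ 763.2 -457.2  371.5] d mm [  94.2 -384.1  158.6] units [ 0.1883 -0.7682  0.3173] rows>= 11.0
```

Request:
servo_tool(
  moves=[
    {"hand": 0, "dx": 0.0157, "dy": -0.064, "dz": 0.02, "roll": 0},
    {"hand": 0, "dx": 0.0157, "dy": -0.064, "dz": 0.02, "roll": 0},
    {"hand": 0, "dx": 0.0157, "dy": -0.064, "dz": 0.02, "roll": 0},
    {"hand": 0, "dx": 0.0157, "dy": -0.064, "dz": 0.02, "roll": 0},
    {"hand": 0, "dx": 0.0157, "dy": -0.064, "dz": 0.02, "roll": 0},
    {"hand": 0, "dx": 0.0157, "dy": -0.064, "dz": 0.02, "roll": 0},
    {"hand": 0, "dx": 0.0157, "dy": -0.064, "dz": 0.02, "roll": 0},
    {"hand": 0, "dx": 0.0157, "dy": -0.064, "dz": 0.02, "roll": 0},
    {"hand": 0, "dx": 0.0157, "dy": -0.064, "dz": 0.02, "roll": 0},
    {"hand": 0, "dx": 0.0157, "dy": -0.064, "dz": 0.02, "roll": 0},
  ],
)

```text
t: 4.8
tcp_pos: [643.9, -163.8, 232.2]
ee_rot: [[0.787, 0.603, 0.13], [0.614, -0.785, -0.077], [0.056, 0.141, -0.988]]
force: [-0.6, -0.1, 0.3]
width: 0.501
grasp_force: 0.0
```

```bash
python3 - <<'E'
from meas import *
st(); go([625,-111,165])
for n in('top','scene'):
    f=grab(n);w=world(f);print(n);bars(f,w)
E
```

```text
t 4.8 tcp [ 643.9 -163.8  232.2] R [[0.787, 0.603, 0.13], [0.614, -0.785, -0.077], [0.056, 0.141, -0.988]] F [-0.6 -0.1  0.3] w 0.5007242178825898 g 0.0 q [-23.6   9.5  92.   -1.1  69.8  29. ]
from [ 643.9 -163.8  232.2] d mm [ 13.8 -62.3  59.9] units [ 0.0276 -0.1246  0.1197] rows>= 3.0
top
bar px [245. 131.] n 55 c [833.  -5.  90.] head 123.8 size [13. 73.]
bar px [316. 198.] n 74 c [ 577. -261.   89.] head 39.9 size [73. 15.]
scene
bar px [204. 181.] n 40 c [833.  -7.  87.] head 125.4 size [12. 72.]
bar px [257. 199.] n 57 c [ 623. -110.   87.] head 36.8 size [73. 20.]
```

Request:
servo_tool(
  moves=[
    {"hand": 0, "dx": 0.009, "dy": -0.04, "dz": 0.03, "roll": 0},
    {"hand": 0, "dx": 0.009, "dy": -0.04, "dz": 0.03, "roll": 0},
    {"hand": 0, "dx": 0.009, "dy": -0.036, "dz": 0.03, "roll": 0},
    {"hand": 0, "dx": 0, "dy": 0, "dz": 0, "roll": 0},
    {"hand": 0, "dx": 0, "dy": 0, "dz": 0, "roll": 0},
  ],
)

```text
t: 5.32
tcp_pos: [624.6, -114.3, 179.5]
ee_rot: [[0.786, 0.605, 0.127], [0.616, -0.784, -0.076], [0.054, 0.138, -0.989]]
force: [1.5, -0.0, -0.1]
width: 0.5
grasp_force: 0.0
```

```bash
python3 - <<'E'
from h import *
go([625.7,-111.6,66])
E
```

```text
from [ 624.6 -114.3  179.5] d mm [ -3.7 -17.1 112.2] units [-0.0074 -0.0342  0.2243] rows>= 3.0
```

Request:
servo_tool(
  moves=[
    {"hand": 0, "dx": -0.0015, "dy": -0.007, "dz": 0.045, "roll": 0},
    {"hand": 0, "dx": -0.0015, "dy": -0.007, "dz": 0.045, "roll": 0},
    {"hand": 0, "dx": -0.0015, "dy": -0.007, "dz": 0.045, "roll": 0},
    {"hand": 0, "dx": -0.0015, "dy": -0.007, "dz": 0.045, "roll": 0},
    {"hand": 0, "dx": -0.0014, "dy": -0.006, "dz": 0.044, "roll": 0},
    {"hand": 0, "dx": 0, "dy": 0, "dz": 0, "roll": 0},
    {"hand": -1, "dx": 0, "dy": 0, "dz": 0, "roll": 0},
    {"hand": -1, "dx": 0, "dy": 0, "dz": 0, "roll": 0},
    {"hand": -1, "dx": 0, "dy": 0, "dz": 0, "roll": 0},
    {"hand": -1, "dx": 0, "dy": 0, "dz": 0, "roll": 0},
  ],
  squeeze=20,
)

```text
t: 6.15
tcp_pos: [625.1, -111.5, 67.2]
ee_rot: [[0.786, 0.605, 0.129], [0.616, -0.784, -0.076], [0.055, 0.139, -0.989]]
force: [0.3, -0.2, -0.3]
width: 0.25
grasp_force: 0.0
```

Request:
servo_tool(
  moves=[
    {"hand": -1, "dx": 0, "dy": 0, "dz": 0, "roll": 0},
    {"hand": -1, "dx": 0, "dy": 0, "dz": 0, "roll": 0},
    {"hand": -1, "dx": 0, "dy": 0, "dz": 0, "roll": 0},
    {"hand": -1, "dx": 0.0014, "dy": 0.0035, "dz": -0.025, "roll": 0},
    {"hand": -1, "dx": 0.0028, "dy": 0.007, "dz": -0.05, "roll": 0},
    {"hand": -1, "dx": 0.0028, "dy": 0.007, "dz": -0.05, "roll": 0},
    {"hand": -1, "dx": 0, "dy": 0, "dz": 0, "roll": 0.04},
    {"hand": -1, "dx": 0, "dy": 0, "dz": 0, "roll": 0.07},
    {"hand": -1, "dx": 0, "dy": 0, "dz": 0, "roll": 0.07},
    {"hand": -1, "dx": 0, "dy": 0, "dz": 0, "roll": 0.07},
  ],
)

```text
t: 6.98
tcp_pos: [622.3, -109.9, 127.3]
ee_rot: [[0.959, 0.254, 0.122], [0.264, -0.962, -0.073], [0.099, 0.102, -0.99]]
force: [-0.5, 0.5, -2.4]
width: 0.123
grasp_force: 20.0
```

Request:
servo_tool(
  moves=[
    {"hand": -1, "dx": 0, "dy": 0, "dz": 0, "roll": 0.075},
    {"hand": -1, "dx": 0, "dy": 0, "dz": 0, "roll": 0.075},
    {"hand": -1, "dx": 0, "dy": 0, "dz": 0, "roll": 0.075},
    {"hand": -1, "dx": 0, "dy": 0, "dz": 0, "roll": 0.075},
    {"hand": -1, "dx": 0, "dy": 0, "dz": 0, "roll": 0.075},
    {"hand": -1, "dx": 0, "dy": 0, "dz": 0, "roll": 0.075},
    {"hand": -1, "dx": 0, "dy": 0, "dz": 0, "roll": 0.075},
    {"hand": -1, "dx": 0, "dy": 0, "dz": 0, "roll": 0.075},
    {"hand": -1, "dx": 0, "dy": 0, "dz": 0, "roll": 0.072},
    {"hand": -1, "dx": 0, "dy": 0, "dz": 0, "roll": 0},
  ],
)

```text
t: 7.82
tcp_pos: [622.4, -110.0, 127.2]
ee_rot: [[0.697, -0.707, 0.122], [-0.704, -0.706, -0.073], [0.138, -0.035, -0.99]]
force: [0.1, 0.1, -2.5]
width: 0.117
grasp_force: 20.0
```

```bash
python3 - <<'E'
from h import *
st();R=np.array(arm.state()['ee_rot']);print('x heading',np.degrees(np.arctan2(R[1,0],R[0,0])));go([655,-70,120]);go([655,-70,75],p=np.array([655,-70,120]))
E
```

```text
t 7.8167 tcp [ 622.4 -110.   127.2] R [[0.697, -0.707, 0.122], [-0.704, -0.706, -0.073], [0.138, -0.035, -0.99]] F [ 0.1  0.1 -2.5] w 0.11725410863023679 g 19.991629421710968 q [-19.6  11.7 101.   -1.9  59.3 116.4]
x heading -45.305879565690006
from [ 622.4 -110.   127.2] d mm [ -6.4 -51.    8.1] units [-0.0129 -0.1021  0.0163] rows>= 2.0
from [655 -70 120] d mm [-6.2  1.6 44.5] units [-0.0124  0.0032  0.0891] rows>= 2.0
```

Request:
servo_tool(
  moves=[
    {"hand": -1, "dx": -0.0043, "dy": -0.034, "dz": 0.005, "roll": 0},
    {"hand": -1, "dx": -0.0043, "dy": -0.034, "dz": 0.005, "roll": 0},
    {"hand": -1, "dx": -0.0043, "dy": -0.034, "dz": 0.006, "roll": 0},
    {"hand": -1, "dx": 0, "dy": 0, "dz": 0, "roll": 0},
    {"hand": -1, "dx": -0.0041, "dy": 0.001, "dz": 0.03, "roll": 0},
    {"hand": -1, "dx": -0.0041, "dy": 0.001, "dz": 0.03, "roll": 0},
    {"hand": -1, "dx": -0.0014, "dy": 0.0004, "dz": 0.01, "roll": 0},
    {"hand": -1, "dx": 0, "dy": 0, "dz": 0, "roll": 0},
  ],
)

```text
t: 8.48
tcp_pos: [654.2, -70.5, 83.2]
ee_rot: [[0.699, -0.705, 0.12], [-0.702, -0.708, -0.073], [0.137, -0.033, -0.99]]
force: [-0.9, -0.1, -2.0]
width: 0.119
grasp_force: 20.0
```

Request:
servo_tool(
  moves=[
    {"hand": -1, "dx": -0.0014, "dy": 0.0004, "dz": 0.01, "roll": 0},
    {"hand": -1, "dx": -0.0007, "dy": 0.0002, "dz": 0.005, "roll": 0},
    {"hand": -1, "dx": -0.0007, "dy": 0.0002, "dz": 0.005, "roll": 0},
    {"hand": -1, "dx": 0, "dy": 0, "dz": 0, "roll": 0},
  ],
)

```text
t: 8.82
tcp_pos: [656.2, -70.9, 75.4]
ee_rot: [[0.697, -0.706, 0.125], [-0.703, -0.708, -0.075], [0.141, -0.036, -0.989]]
force: [0.4, -0.7, -2.3]
width: 0.117
grasp_force: 20.0
```

Request:
servo_tool(
  moves=[
    {"hand": -1, "dx": -0.0007, "dy": 0.0002, "dz": 0.005, "roll": 0},
    {"hand": -1, "dx": -0.0007, "dy": 0.0002, "dz": 0.005, "roll": 0},
    {"hand": -1, "dx": 0, "dy": 0, "dz": 0, "roll": 0},
  ],
)

```text
t: 9.07
tcp_pos: [657.2, -71.1, 71.1]
ee_rot: [[0.697, -0.706, 0.127], [-0.703, -0.708, -0.075], [0.143, -0.037, -0.989]]
force: [0.6, 0.6, -0.7]
width: 0.121
grasp_force: 20.0
```

Request:
servo_tool(
  moves=[
    {"hand": -0.5, "dx": 0, "dy": 0, "dz": 0, "roll": 0},
    {"hand": -0.5, "dx": 0, "dy": 0, "dz": 0, "roll": 0},
    {"hand": 0, "dx": 0, "dy": 0, "dz": 0, "roll": 0},
    {"hand": 0, "dx": 0, "dy": 0, "dz": 0, "roll": 0},
    {"hand": 0, "dx": 0.005, "dy": -0.0015, "dz": -0.04, "roll": 0},
    {"hand": 0, "dx": 0.01, "dy": -0.003, "dz": -0.07, "roll": 0},
    {"hand": 0, "dx": 0.01, "dy": -0.003, "dz": -0.07, "roll": 0},
    {"hand": 0, "dx": 0.01, "dy": -0.003, "dz": -0.07, "roll": 0},
  ],
)

```text
t: 9.73
tcp_pos: [656.0, -70.0, 197.9]
ee_rot: [[0.697, -0.706, 0.124], [-0.703, -0.708, -0.075], [0.14, -0.035, -0.989]]
force: [0.4, 0.2, 0.1]
width: 0.5
grasp_force: 0.0
```

```bash
python3 - <<'E'
from meas import *
st()
for n in('top','scene'):
    f=grab(n);w=world(f);print(n);bars(f,w)
R=np.array(arm.state()['ee_rot']);print('y heading',np.degrees(np.arctan2(R[1,1],R[0,1])))
go([580,-263,165],-84)
E
```

```text
t 9.7333 tcp [656.  -70.  197.9] R [[0.697, -0.706, 0.124], [-0.703, -0.708, -0.075], [0.14, -0.035, -0.989]] F [0.4 0.2 0.1] w 0.49953141840422605 g 0.0 q [-14.9  11.   93.9  -2.5  67.1 120.9]
top
bar px [246. 131.] n 54 c [834.  -6.  90.] head 125.3 size [14. 74.]
bar px [316. 198.] n 65 c [ 577. -260.   90.] head 39.3 size [72. 14.]
scene
bar px [204. 181.] n 39 c [833.  -7.  87.] head 125.6 size [14. 72.]
bar px [290. 187.] n 26 c [ 588. -251.   86.] head 40.2 size [45.  8.]
bar px [242. 198.] n 56 c [663. -68.  88.] head 135.1 size [16. 79.]
y heading -134.88864547149444
from [660.7 -71.2 205.6] d mm [-185.7   92.2   43.9] units [-0.3715  0.1845  0.0878] rows>= 6.0
```

A now stands at (663,-68) with its bar at 135°. Now B, at (577,-260.5), heading 39.5°.

Request:
servo_tool(
  moves=[
    {"hand": 0, "dx": 0, "dy": 0, "dz": 0, "roll": -0.078},
    {"hand": 0, "dx": 0, "dy": 0, "dz": 0, "roll": -0.078},
    {"hand": 0, "dx": 0, "dy": 0, "dz": 0, "roll": -0.078},
    {"hand": 0, "dx": 0, "dy": 0, "dz": 0, "roll": -0.078},
    {"hand": 0, "dx": 0, "dy": 0, "dz": 0, "roll": -0.078},
    {"hand": 0, "dx": 0, "dy": 0, "dz": 0, "roll": -0.078},
    {"hand": 0, "dx": 0, "dy": 0, "dz": 0, "roll": -0.078},
    {"hand": 0, "dx": 0, "dy": 0, "dz": 0, "roll": -0.078},
    {"hand": 0, "dx": 0, "dy": 0, "dz": 0, "roll": -0.078},
    {"hand": 0, "dx": 0, "dy": 0, "dz": 0, "roll": -0.078},
  ],
)

```text
t: 10.67
tcp_pos: [656.2, -70.1, 196.0]
ee_rot: [[0.898, 0.423, 0.124], [0.433, -0.898, -0.075], [0.08, 0.121, -0.989]]
force: [0.6, -0.4, 0.6]
width: 0.5
grasp_force: 0.0
```

Request:
servo_tool(
  moves=[
    {"hand": 0, "dx": 0, "dy": 0, "dz": 0, "roll": -0.079},
    {"hand": 0, "dx": 0, "dy": 0, "dz": 0, "roll": -0.079},
    {"hand": 0, "dx": -0.053, "dy": 0.026, "dz": 0.0125, "roll": 0},
    {"hand": 0, "dx": -0.053, "dy": 0.026, "dz": 0.0125, "roll": 0},
    {"hand": 0, "dx": -0.053, "dy": 0.026, "dz": 0.0125, "roll": 0},
    {"hand": 0, "dx": -0.053, "dy": 0.026, "dz": 0.0125, "roll": 0},
    {"hand": 0, "dx": -0.053, "dy": 0.026, "dz": 0.0125, "roll": 0},
    {"hand": 0, "dx": -0.053, "dy": 0.026, "dz": 0.0125, "roll": 0},
    {"hand": 0, "dx": -0.053, "dy": 0.026, "dz": 0.0125, "roll": 0},
    {"hand": 0, "dx": 0, "dy": 0, "dz": 0, "roll": 0},
  ],
)

```text
t: 11.5
tcp_pos: [573.4, -264.8, 154.8]
ee_rot: [[0.773, 0.622, 0.122], [0.632, -0.771, -0.075], [0.047, 0.135, -0.99]]
force: [0.6, -0.8, -0.2]
width: 0.497
grasp_force: 0.0
```

```bash
python3 - <<'E'
from meas import *
st()
R=np.array(arm.state()['ee_rot']);print('y heading',np.degrees(np.arctan2(R[1,1],R[0,1])))
for n in('top','scene'):
    f=grab(n);w=world(f);print(n);bars(f,w)
go([579.3,-261.5,66])
E
```

```text
t 11.5 tcp [ 573.4 -264.8  154.8] R [[0.773, 0.622, 0.122], [0.632, -0.771, -0.075], [0.047, 0.135, -0.99]] F [ 0.6 -0.8 -0.2] w 0.4970826670734927 g 0.0 q [-35.3   9.4 100.5   0.6  61.9  15.4]
y heading -51.10960417743153
top
bar px [246. 131.] n 55 c [834.  -6.  90.] head 123.9 size [12. 72.]
bar px [263. 175.] n 59 c [664. -68.  90.] head 135.9 size [13. 71.]
scene
bar px [204. 181.] n 40 c [832.  -7.  88.] head 126.1 size [14. 74.]
bar px [242. 198.] n 56 c [664. -68.  88.] head 135.2 size [16. 80.]
bar px [277. 240.] n 20 c [438. -46.  75.] head 120.4 size [11. 31.]
from [ 575.3 -261.7  156. ] d mm [-1.2 -9.9 89.5] units [-0.0024 -0.0199  0.179 ] rows>= 3.0
```

Request:
servo_tool(
  moves=[
    {"hand": 0, "dx": -0.0006, "dy": -0.005, "dz": 0.045, "roll": 0},
    {"hand": 0, "dx": -0.0006, "dy": -0.005, "dz": 0.045, "roll": 0},
    {"hand": 0, "dx": -0.0006, "dy": -0.005, "dz": 0.045, "roll": 0},
    {"hand": 0, "dx": -0.0006, "dy": -0.005, "dz": 0.044, "roll": 0},
    {"hand": 0, "dx": 0, "dy": 0, "dz": 0, "roll": 0},
    {"hand": -1, "dx": 0, "dy": 0, "dz": 0, "roll": 0},
    {"hand": -1, "dx": 0, "dy": 0, "dz": 0, "roll": 0},
    {"hand": -1, "dx": 0, "dy": 0, "dz": 0, "roll": 0},
    {"hand": -1, "dx": 0, "dy": 0, "dz": 0, "roll": 0},
    {"hand": -1, "dx": 0, "dy": 0, "dz": 0, "roll": 0},
  ],
)

```text
t: 12.43
tcp_pos: [581.1, -261.5, 68.4]
ee_rot: [[0.77, 0.625, 0.128], [0.636, -0.768, -0.076], [0.05, 0.14, -0.989]]
force: [1.7, -2.1, 1.0]
width: 0.181
grasp_force: 0.9
```

Request:
servo_tool(
  moves=[
    {"hand": -1, "dx": 0, "dy": 0, "dz": 0, "roll": 0},
    {"hand": -1, "dx": 0, "dy": 0, "dz": 0, "roll": 0},
    {"hand": -1, "dx": 0.0012, "dy": 0.0035, "dz": -0.025, "roll": 0},
    {"hand": -1, "dx": 0.0024, "dy": 0.007, "dz": -0.05, "roll": 0},
    {"hand": -1, "dx": 0.0024, "dy": 0.007, "dz": -0.05, "roll": 0},
    {"hand": -1, "dx": 0, "dy": 0, "dz": 0, "roll": 0.04},
    {"hand": -1, "dx": 0, "dy": 0, "dz": 0, "roll": 0.075},
    {"hand": -1, "dx": 0, "dy": 0, "dz": 0, "roll": 0.075},
    {"hand": -1, "dx": 0, "dy": 0, "dz": 0, "roll": 0.075},
    {"hand": -1, "dx": 0, "dy": 0, "dz": 0, "roll": 0.075},
  ],
)

```text
t: 13.27
tcp_pos: [579.2, -260.5, 129.7]
ee_rot: [[0.982, 0.141, 0.123], [0.15, -0.986, -0.073], [0.111, 0.09, -0.99]]
force: [0.8, -0.2, -2.0]
width: 0.118
grasp_force: 20.0
```

Request:
servo_tool(
  moves=[
    {"hand": -1, "dx": 0, "dy": 0, "dz": 0, "roll": 0.075},
    {"hand": -1, "dx": 0, "dy": 0, "dz": 0, "roll": 0.075},
    {"hand": -1, "dx": 0, "dy": 0, "dz": 0, "roll": 0.075},
    {"hand": -1, "dx": 0, "dy": 0, "dz": 0, "roll": 0.075},
    {"hand": -1, "dx": 0, "dy": 0, "dz": 0, "roll": 0.075},
    {"hand": -1, "dx": 0, "dy": 0, "dz": 0, "roll": 0.075},
    {"hand": -1, "dx": 0, "dy": 0, "dz": 0, "roll": 0.075},
    {"hand": -1, "dx": 0, "dy": 0, "dz": 0, "roll": 0.055},
    {"hand": -1, "dx": 0, "dy": 0, "dz": 0, "roll": 0},
  ],
)

```text
t: 14.02
tcp_pos: [579.3, -260.6, 129.7]
ee_rot: [[0.716, -0.687, 0.124], [-0.684, -0.726, -0.073], [0.14, -0.032, -0.99]]
force: [0.1, 1.0, -1.9]
width: 0.117
grasp_force: 20.0
```

```bash
python3 - <<'E'
from h import *
st();R=np.array(arm.state()['ee_rot']);print('x heading',np.degrees(np.arctan2(R[1,0],R[0,0])));go([648,-215,125]);go([648,-215,72],p=np.array([648,-215,125]))
E
```

```text
t 14.0167 tcp [ 579.3 -260.6  129.7] R [[0.716, -0.687, 0.124], [-0.684, -0.726, -0.073], [0.14, -0.032, -0.99]] F [ 0.1  1.  -1.9] w 0.11671714933923542 g 19.989649057388306 q [-34.7  11.5 100.9   0.7  59.4  98.6]
x heading -43.66738515406595
from [ 579.3 -260.6  129.7] d mm [ 17.4 -80.1   9.7] units [ 0.0347 -0.1603  0.0195] rows>= 3.0
from [ 648 -215  125] d mm [-7.4  1.7 52.5] units [-0.0148  0.0034  0.1049] rows>= 2.0
```

Request:
servo_tool(
  moves=[
    {"hand": -1, "dx": 0.009, "dy": -0.04, "dz": 0.005, "roll": 0.02},
    {"hand": -1, "dx": 0.009, "dy": -0.04, "dz": 0.005, "roll": 0},
    {"hand": -1, "dx": 0.009, "dy": -0.04, "dz": 0.005, "roll": 0},
    {"hand": -1, "dx": 0.008, "dy": -0.04, "dz": 0.004, "roll": 0},
    {"hand": -1, "dx": 0, "dy": 0, "dz": 0, "roll": 0},
    {"hand": -1, "dx": -0.005, "dy": 0.001, "dz": 0.035, "roll": 0},
    {"hand": -1, "dx": -0.004, "dy": 0.001, "dz": 0.03, "roll": 0},
    {"hand": -1, "dx": -0.003, "dy": 0.001, "dz": 0.02, "roll": 0},
    {"hand": -1, "dx": 0, "dy": 0, "dz": 0, "roll": 0},
    {"hand": -1, "dx": 0, "dy": 0, "dz": 0, "roll": 0},
  ],
)

```text
t: 14.85
tcp_pos: [649.0, -217.2, 82.3]
ee_rot: [[0.696, -0.708, 0.124], [-0.705, -0.706, -0.074], [0.139, -0.036, -0.99]]
force: [-0.2, -0.6, -2.4]
width: 0.12
grasp_force: 20.0
```

Request:
servo_tool(
  moves=[
    {"hand": -1, "dx": -0.0014, "dy": 0.0004, "dz": 0.01, "roll": 0},
    {"hand": -1, "dx": -0.0014, "dy": 0.0004, "dz": 0.01, "roll": 0},
    {"hand": -1, "dx": 0, "dy": 0, "dz": 0, "roll": 0},
    {"hand": -0.5, "dx": 0, "dy": 0, "dz": 0, "roll": 0},
    {"hand": -0.5, "dx": 0, "dy": 0, "dz": 0, "roll": 0},
    {"hand": 0, "dx": 0, "dy": 0, "dz": 0, "roll": 0},
    {"hand": 0, "dx": 0, "dy": 0, "dz": 0, "roll": 0},
    {"hand": 0, "dx": 0.005, "dy": -0.0015, "dz": -0.04, "roll": 0},
    {"hand": 0, "dx": 0.01, "dy": -0.003, "dz": -0.07, "roll": 0},
    {"hand": 0, "dx": 0.01, "dy": -0.003, "dz": -0.07, "roll": 0},
  ],
)

```text
t: 15.68
tcp_pos: [648.3, -216.0, 162.7]
ee_rot: [[0.696, -0.708, 0.121], [-0.705, -0.705, -0.073], [0.137, -0.035, -0.99]]
force: [-0.1, -0.5, 0.7]
width: 0.496
grasp_force: 0.0
```

Both baskets are turned. Now I'll raise the arm clear above everything and swing toward the booth's heading to tilt the tool.

```bash
python3 - <<'E'
from meas import *
for n in('top','scene'):
    f=grab(n);w=world(f);print(n);bars(f,w)
st();R=go([430,-120,780]);go([290,470,790],p=np.array([430,-120,780]))
E
```

```text
top
bar px [246. 131.] n 53 c [834.  -6.  90.] head 124.0 size [14. 72.]
bar px [263. 175.] n 62 c [663. -67.  91.] head 135.3 size [13. 72.]
scene
bar px [204. 181.] n 39 c [832.  -7.  88.] head 125.5 size [14. 67.]
bar px [242. 198.] n 57 c [663. -68.  88.] head 135.2 size [17. 82.]
t 15.7833 tcp [ 653.6 -218.6  171.9] R [[0.694, -0.707, 0.136], [-0.704, -0.706, -0.081], [0.153, -0.04, -0.987]] F [-0.  -0.6  1.1] w 0.500564757625366 g 0.0 q [-27.7  15.4  91.6  -0.5  63.9 107.7]
from [ 653.6 -218.6  171.9] d mm [-131.4   64.3 -638.8] units [-0.2627  0.1285 -1.2776] rows>= 17.0
from [ 430 -120  780] d mm [-510.9 -317.7  -76.5] units [-1.0217 -0.6355 -0.153 ] rows>= 16.0
```

Request:
servo_tool(
  moves=[
    {"hand": 0, "dx": -0.0154, "dy": 0.0076, "dz": -0.075, "roll": 0},
    {"hand": 0, "dx": -0.0154, "dy": 0.0076, "dz": -0.075, "roll": 0},
    {"hand": 0, "dx": -0.0154, "dy": 0.0076, "dz": -0.075, "roll": 0},
    {"hand": 0, "dx": -0.0154, "dy": 0.0076, "dz": -0.075, "roll": 0},
    {"hand": 0, "dx": -0.0154, "dy": 0.0076, "dz": -0.075, "roll": 0},
    {"hand": 0, "dx": -0.0154, "dy": 0.0076, "dz": -0.075, "roll": 0},
    {"hand": 0, "dx": -0.0154, "dy": 0.0076, "dz": -0.075, "roll": 0},
    {"hand": 0, "dx": -0.0154, "dy": 0.0076, "dz": -0.075, "roll": 0},
    {"hand": 0, "dx": -0.0154, "dy": 0.0076, "dz": -0.075, "roll": 0},
    {"hand": 0, "dx": -0.0154, "dy": 0.0076, "dz": -0.075, "roll": 0},
  ],
)

```text
t: 16.62
tcp_pos: [521.4, -160.8, 523.6]
ee_rot: [[0.695, -0.708, 0.124], [-0.705, -0.705, -0.074], [0.14, -0.036, -0.989]]
force: [1.0, -0.3, 0.1]
width: 0.497
grasp_force: 0.0
```

Request:
servo_tool(
  moves=[
    {"hand": 0, "dx": -0.0154, "dy": 0.0076, "dz": -0.075, "roll": 0},
    {"hand": 0, "dx": -0.0154, "dy": 0.0076, "dz": -0.075, "roll": 0},
    {"hand": 0, "dx": -0.0154, "dy": 0.0076, "dz": -0.075, "roll": 0},
    {"hand": 0, "dx": -0.0154, "dy": 0.0076, "dz": -0.075, "roll": 0},
    {"hand": 0, "dx": -0.0154, "dy": 0.0076, "dz": -0.075, "roll": 0},
    {"hand": 0, "dx": -0.0154, "dy": 0.0076, "dz": -0.075, "roll": 0},
    {"hand": 0, "dx": -0.0154, "dy": 0.0076, "dz": -0.075, "roll": 0},
    {"hand": 0, "dx": 0, "dy": 0, "dz": 0, "roll": 0},
  ],
)

```text
t: 17.28
tcp_pos: [430.3, -120.8, 781.5]
ee_rot: [[0.693, -0.708, 0.137], [-0.704, -0.705, -0.082], [0.154, -0.04, -0.987]]
force: [-1.2, 0.6, 1.5]
width: 0.498
grasp_force: 0.0
```

```bash
python3 - <<'E'
from meas import *
st();go([290,470,790])
f=grab('top');w=world(f);bars(f,w)
E
```

```text
t 17.2833 tcp [ 430.3 -120.8  781.5] R [[0.693, -0.708, 0.137], [-0.704, -0.705, -0.082], [0.154, -0.04, -0.987]] F [-1.2  0.6  1.5] w 0.4982509587581257 g 0.0 q [-3.020e+01 -7.000e+00  5.040e+01 -1.000e-01  1.274e+02  1.050e+02]
from [ 430.3 -120.8  781.5] d mm [-511.9 -317.8  -75.7] units [-1.0238 -0.6357 -0.1514] rows>= 16.0
bar px [246. 131.] n 54 c [834.  -6.  90.] head 123.8 size [13. 71.]
bar px [305. 173.] n 30 c [ 669. -222.   90.] head 133.0 size [13. 36.]
```

Request:
servo_tool(
  moves=[
    {"hand": 0, "dx": -0.064, "dy": -0.04, "dz": -0.0095, "roll": 0},
    {"hand": 0, "dx": -0.064, "dy": -0.04, "dz": -0.0095, "roll": 0},
    {"hand": 0, "dx": -0.064, "dy": -0.04, "dz": -0.0095, "roll": 0},
    {"hand": 0, "dx": -0.064, "dy": -0.04, "dz": -0.0095, "roll": 0},
    {"hand": 0, "dx": -0.064, "dy": -0.04, "dz": -0.0095, "roll": 0},
    {"hand": 0, "dx": -0.064, "dy": -0.04, "dz": -0.0095, "roll": 0},
    {"hand": 0, "dx": -0.064, "dy": -0.04, "dz": -0.0095, "roll": 0},
    {"hand": 0, "dx": -0.064, "dy": -0.04, "dz": -0.0095, "roll": 0},
    {"hand": 0, "dx": -0.064, "dy": -0.04, "dz": -0.0095, "roll": 0},
    {"hand": 0, "dx": -0.064, "dy": -0.04, "dz": -0.0095, "roll": 0},
  ],
)

```text
t: 18.17
tcp_pos: [346.3, 249.9, 780.6]
ee_rot: [[0.696, -0.708, 0.122], [-0.705, -0.706, -0.076], [0.14, -0.033, -0.99]]
force: [1.1, -0.0, 0.1]
width: 0.5
grasp_force: 0.0
```

Request:
servo_tool(
  moves=[
    {"hand": 0, "dx": -0.064, "dy": -0.04, "dz": -0.0095, "roll": 0},
    {"hand": 0, "dx": -0.064, "dy": -0.04, "dz": -0.0095, "roll": 0},
    {"hand": 0, "dx": -0.064, "dy": -0.04, "dz": -0.0095, "roll": 0},
    {"hand": 0, "dx": -0.064, "dy": -0.04, "dz": -0.0095, "roll": 0},
    {"hand": 0, "dx": -0.064, "dy": -0.04, "dz": -0.0095, "roll": 0},
    {"hand": 0, "dx": -0.064, "dy": -0.04, "dz": -0.0095, "roll": 0},
    {"hand": 0, "dx": 0, "dy": 0, "dz": 0, "roll": 0},
  ],
)

```text
t: 18.75
tcp_pos: [341.9, 411.3, 818.4]
ee_rot: [[0.768, -0.627, 0.13], [-0.612, -0.778, -0.142], [0.19, 0.03, -0.981]]
force: [1.6, 2.1, -2.7]
width: 0.5
grasp_force: 0.0
```

```bash
cat >> h.py <<'E'
def tilt(el=55):
    "state of the tilt, and the tool-frame vector of a push at elevation el along the arm plane"
    s=arm.state();R=np.array(s['ee_rot']);z=R[:,2];a=np.radians(s['q'][0]);e=np.radians(el)
    d=np.array([np.cos(a)*np.cos(e),np.sin(a)*np.cos(e),np.sin(e)])
    print('tcp',np.round(s['tcp_pos'],1),'theta',round(np.degrees(np.arccos(-z[2])),1),'head',round(np.degrees(np.arctan2(z[1],z[0])),1),'q',np.round(s['q'],1),'push',np.round(R.T@d,3),'x',R[:,0].round(3))
E
python3 - <<'E'
from h import *
tilt()
E
```

```text
tcp [341.9 411.3 818.4] theta 11.1 head -47.6 q [ 43.9  21.5  13.3 -19.  144.  157.1] push [ 0.229 -0.544 -0.807] x [ 0.768 -0.612  0.19 ]
```

q6 reached its limit (157°) and the controller clamped it there. I'll roll back to give q6 margin; the jaw roll can be set again after tilting.

Request:
servo_tool(
  moves=[
    {"hand": 0, "dx": 0, "dy": 0, "dz": 0, "roll": -0.079},
    {"hand": 0, "dx": 0, "dy": 0, "dz": 0, "roll": -0.079},
    {"hand": 0, "dx": 0, "dy": 0, "dz": 0, "roll": -0.079},
    {"hand": 0, "dx": 0, "dy": 0, "dz": 0, "roll": -0.079},
    {"hand": 0, "dx": 0, "dy": 0, "dz": 0, "roll": -0.079},
    {"hand": 0, "dx": 0, "dy": 0, "dz": 0, "roll": -0.079},
    {"hand": 0, "dx": 0, "dy": 0, "dz": 0, "roll": -0.079},
    {"hand": 0, "dx": 0, "dy": 0, "dz": 0, "roll": -0.079},
    {"hand": 0, "dx": 0, "dy": 0, "dz": 0, "roll": -0.079},
    {"hand": 0, "dx": 0, "dy": 0, "dz": 0, "roll": -0.079},
  ],
)

```text
t: 19.58
tcp_pos: [338.0, 402.9, 823.6]
ee_rot: [[0.842, 0.523, 0.133], [0.539, -0.831, -0.138], [0.038, 0.188, -0.981]]
force: [-0.2, -0.3, 0.5]
width: 0.501
grasp_force: 0.0
```

```bash
python3 - <<'E'
from h import *
tilt()
E
```

```text
tcp [338.  402.9 823.6] theta 11.1 head -46.1 q [ 43.6  20.2  14.3 -19.  143.9  85.6] push [ 0.594  0.043 -0.803] x [0.842 0.539 0.038]
```

Request:
servo_tool(
  moves=[
    {"hand": 0, "dx": 0.026, "dy": -0.046, "dz": -0.058, "roll": 0},
    {"hand": 0, "dx": 0.026, "dy": -0.046, "dz": -0.058, "roll": 0},
    {"hand": 0, "dx": 0.026, "dy": -0.046, "dz": -0.058, "roll": 0},
    {"hand": 0, "dx": 0.026, "dy": -0.046, "dz": -0.058, "roll": 0},
    {"hand": 0, "dx": 0.0475, "dy": 0, "dz": -0.064, "roll": 0},
    {"hand": 0, "dx": 0.0475, "dy": 0, "dz": -0.064, "roll": 0},
    {"hand": 0, "dx": 0.0475, "dy": 0, "dz": -0.064, "roll": 0},
    {"hand": 0, "dx": 0.0475, "dy": 0, "dz": -0.064, "roll": 0},
  ],
)

```text
t: 20.25
tcp_pos: [306.7, 455.8, 837.0]
ee_rot: [[0.826, 0.521, 0.214], [0.543, -0.838, -0.057], [0.15, 0.163, -0.975]]
force: [0.2, -0.4, -0.3]
width: 0.501
grasp_force: 0.0
```

```bash
python3 - <<'E'
from h import *
tilt()
E
```

```text
tcp [306.7 455.8 837. ] theta 12.8 head -14.9 q [ 50.2  23.8   7.4 -18.9 141.8  91.9] push [ 0.665 -0.044 -0.745] x [0.826 0.543 0.15 ]
```

Request:
servo_tool(
  moves=[
    {"hand": 0, "dx": 0.055, "dy": -0.01, "dz": -0.062, "roll": 0},
    {"hand": 0, "dx": 0.055, "dy": -0.01, "dz": -0.062, "roll": 0},
    {"hand": 0, "dx": 0.055, "dy": -0.01, "dz": -0.062, "roll": 0},
    {"hand": 0, "dx": 0.055, "dy": -0.01, "dz": -0.062, "roll": 0},
    {"hand": 0, "dx": 0.055, "dy": -0.01, "dz": -0.062, "roll": 0},
    {"hand": 0, "dx": 0.055, "dy": -0.01, "dz": -0.062, "roll": 0},
    {"hand": 0, "dx": 0.055, "dy": -0.01, "dz": -0.062, "roll": 0},
    {"hand": 0, "dx": 0.055, "dy": -0.01, "dz": -0.062, "roll": 0},
    {"hand": 0, "dx": 0.055, "dy": -0.01, "dz": -0.062, "roll": 0},
    {"hand": 0, "dx": 0.055, "dy": -0.01, "dz": -0.062, "roll": 0},
  ],
)

```text
t: 21.08
tcp_pos: [325.9, 471.3, 864.4]
ee_rot: [[0.774, 0.534, 0.34], [0.542, -0.837, 0.077], [0.326, 0.125, -0.937]]
force: [0.7, 0.6, -0.6]
width: 0.498
grasp_force: 0.0
```

```bash
python3 - <<'E'
from h import *
tilt();tilt(45)
E
```

```text
tcp [325.9 471.3 864.4] theta 20.4 head 12.8 q [ 50.   22.    7.3 -16.8 133.   92.9] push [ 0.791 -0.068 -0.608] x [0.774 0.542 0.326]
tcp [325.9 471.3 864.4] theta 20.4 head 12.8 q [ 50.   22.    7.3 -16.8 133.   92.9] push [ 0.876 -0.122 -0.466] x [0.774 0.542 0.326]
```

Request:
servo_tool(
  moves=[
    {"hand": 0, "dx": 0.037, "dy": -0.052, "dz": -0.043, "roll": 0},
    {"hand": 0, "dx": 0.037, "dy": -0.052, "dz": -0.043, "roll": 0},
    {"hand": 0, "dx": 0.037, "dy": -0.052, "dz": -0.043, "roll": 0},
    {"hand": 0, "dx": 0.037, "dy": -0.052, "dz": -0.043, "roll": 0},
    {"hand": 0, "dx": 0.037, "dy": -0.052, "dz": -0.043, "roll": 0},
    {"hand": 0, "dx": 0.066, "dy": -0.018, "dz": -0.046, "roll": 0},
    {"hand": 0, "dx": 0.066, "dy": -0.018, "dz": -0.046, "roll": 0},
    {"hand": 0, "dx": 0.066, "dy": -0.018, "dz": -0.046, "roll": 0},
    {"hand": 0, "dx": 0.066, "dy": -0.018, "dz": -0.046, "roll": 0},
    {"hand": 0, "dx": 0.066, "dy": -0.018, "dz": -0.046, "roll": 0},
  ],
)

```text
t: 21.92
tcp_pos: [283.8, 560.4, 872.0]
ee_rot: [[0.705, 0.555, 0.442], [0.515, -0.829, 0.22], [0.488, 0.072, -0.87]]
force: [0.2, 0.6, -0.3]
width: 0.499
grasp_force: 0.0
```

```bash
python3 - <<'E'
from h import *
tilt(50);tilt(40)
E
```

```text
tcp [283.8 560.4 872. ] theta 29.6 head 26.5 q [ 59.8  23.2   7.3 -18.8 122.7 100.9] push [ 0.888 -0.226 -0.401] x [0.705 0.515 0.488]
tcp [283.8 560.4 872. ] theta 29.6 head 26.5 q [ 59.8  23.2   7.3 -18.8 122.7 100.9] push [ 0.926 -0.288 -0.243] x [0.705 0.515 0.488]
```

Request:
servo_tool(
  moves=[
    {"hand": 0, "dx": 0.068, "dy": -0.034, "dz": -0.032, "roll": 0},
    {"hand": 0, "dx": 0.068, "dy": -0.034, "dz": -0.032, "roll": 0},
    {"hand": 0, "dx": 0.068, "dy": -0.034, "dz": -0.032, "roll": 0},
    {"hand": 0, "dx": 0.068, "dy": -0.034, "dz": -0.032, "roll": 0},
    {"hand": 0, "dx": 0.068, "dy": -0.034, "dz": -0.032, "roll": 0},
    {"hand": 0, "dx": 0.068, "dy": -0.034, "dz": -0.032, "roll": 0},
    {"hand": 0, "dx": 0.068, "dy": -0.034, "dz": -0.032, "roll": 0},
    {"hand": 0, "dx": 0.068, "dy": -0.034, "dz": -0.032, "roll": 0},
    {"hand": 0, "dx": 0.068, "dy": -0.034, "dz": -0.032, "roll": 0},
    {"hand": 0, "dx": 0.068, "dy": -0.034, "dz": -0.032, "roll": 0},
  ],
)

```text
t: 22.75
tcp_pos: [281.0, 637.3, 893.3]
ee_rot: [[0.598, 0.596, 0.536], [0.45, -0.803, 0.391], [0.663, 0.007, -0.748]]
force: [0.0, 0.1, 0.1]
width: 0.503
grasp_force: 0.0
```

```bash
python3 - <<'E'
from h import *
tilt(55);tilt(45)
E
```

```text
tcp [281.  637.3 893.3] theta 41.6 head 36.1 q [ 64.1  24.6   7.3 -19.2 109.  104.6] push [ 0.925 -0.259 -0.277] x [0.598 0.45  0.663]
tcp [281.  637.3 893.3] theta 41.6 head 36.1 q [ 64.1  24.6   7.3 -19.2 109.  104.6] push [ 0.94  -0.322 -0.115] x [0.598 0.45  0.663]
```

Request:
servo_tool(
  moves=[
    {"hand": 0, "dx": 0.072, "dy": -0.036, "dz": -0.018, "roll": 0},
    {"hand": 0, "dx": 0.072, "dy": -0.036, "dz": -0.018, "roll": 0},
    {"hand": 0, "dx": 0.072, "dy": -0.036, "dz": -0.018, "roll": 0},
    {"hand": 0, "dx": 0.072, "dy": -0.036, "dz": -0.018, "roll": 0},
    {"hand": 0, "dx": 0.072, "dy": -0.036, "dz": -0.018, "roll": 0},
    {"hand": 0, "dx": 0.072, "dy": -0.036, "dz": -0.018, "roll": 0},
    {"hand": 0, "dx": 0.072, "dy": -0.036, "dz": -0.018, "roll": 0},
    {"hand": 0, "dx": 0.072, "dy": -0.036, "dz": -0.018, "roll": 0},
    {"hand": 0, "dx": 0.072, "dy": -0.036, "dz": -0.018, "roll": 0},
    {"hand": 0, "dx": 0.072, "dy": -0.036, "dz": -0.018, "roll": 0},
  ],
)

```text
t: 23.58
tcp_pos: [272.8, 696.3, 936.5]
ee_rot: [[0.468, 0.65, 0.599], [0.342, -0.758, 0.555], [0.815, -0.055, -0.577]]
force: [-0.2, -0.4, 0.5]
width: 0.499
grasp_force: 0.0
```

```bash
python3 - <<'E'
from h import *
tilt(55);tilt(45)
E
```

```text
tcp [272.8 696.3 936.5] theta 54.8 head 42.8 q [ 67.2  25.1   7.3 -19.8  95.1 106.7] push [ 0.952 -0.302 -0.046] x [0.468 0.342 0.815]
tcp [272.8 696.3 936.5] theta 54.8 head 42.8 q [ 67.2  25.1   7.3 -19.8  95.1 106.7] push [ 0.927 -0.356  0.118] x [0.468 0.342 0.815]
```

Request:
servo_tool(
  moves=[
    {"hand": 0, "dx": 0.075, "dy": -0.032, "dz": -0.005, "roll": 0},
    {"hand": 0, "dx": 0.075, "dy": -0.032, "dz": -0.005, "roll": 0},
    {"hand": 0, "dx": 0.075, "dy": -0.032, "dz": -0.005, "roll": 0},
    {"hand": 0, "dx": 0.075, "dy": -0.032, "dz": -0.005, "roll": 0},
    {"hand": 0, "dx": -0.02, "dy": 0.01, "dz": -0.02, "roll": 0},
    {"hand": 0, "dx": 0, "dy": 0, "dz": -0.04, "roll": 0},
    {"hand": 0, "dx": 0, "dy": 0, "dz": -0.04, "roll": 0},
    {"hand": 0, "dx": 0, "dy": 0, "dz": 0, "roll": 0},
  ],
)

```text
t: 24.25
tcp_pos: [242.1, 668.7, 984.2]
ee_rot: [[0.409, 0.674, 0.615], [0.278, -0.734, 0.62], [0.87, -0.083, -0.487]]
force: [-0.6, -1.3, 2.3]
width: 0.502
grasp_force: 0.0
```

```bash
python3 - <<'E'
from h import *
import full
tilt(55);s=arm.state();R=np.array(s['ee_rot']);p0=np.array(s['tcp_pos']);q=np.array(s['q'])
print('fk err',full.fk(q)[0]-p0)
way=[p0,np.array([480,100,830]),np.array([440,60,330])]
for a,b in zip(way,way[1:]):
    for t in np.linspace(0,1,9)[1:]:
        q,c=full.ik(a+(b-a)*t,R,q); 
        if t in(.25,.5,.75,1): print(np.round(a+(b-a)*t),q.round(1),'w',full.fk(q)[2].round(),round(c,3))
go(way[1]);go(way[2],p=way[1])
E
```

```text
tcp [242.1 668.7 984.2] theta 60.9 head 45.2 q [ 69.   18.1  13.8 -20.6  89.5 107.7] push [ 0.945 -0.322  0.06 ] x [0.409 0.278 0.87 ]
fk err [-6.89610107 -5.9501443  -5.56568905]
[302. 527. 946.] [52.2 -6.2 45.7 -6.2 79.9 99.9] w [ 137.  360. 1076.] 0.0
[361. 384. 907.] [ 25.5 -21.5  62.6  17.4  80.   82.4] w [ 196.  218. 1037.] 0.0
[421. 242. 869.] [ -8.4 -28.2  71.6  44.7  89.8  61.8] w [256.  76. 999.] 0.0
[480. 100. 830.] [-32.3 -24.7  74.4  60.   99.9  46.3] w [315. -66. 960.] 0.0
[470.  90. 705.] [-35.  -33.7  93.9  60.   96.5  36. ] w [305. -76. 835.] 0.0
[460.  80. 580.] [-37.7 -40.3 110.6  60.3  93.6  26. ] w [295. -86. 710.] 0.0
[450.  70. 455.] [-40.6 -44.2 125.2  60.6  90.8  15.3] w [285. -96. 585.] 0.0
[440.  60. 330.] [-43.5 -43.6 137.5  61.   87.    2.7] w [ 275. -106.  460.] 0.0
from [242.1 668.7 984.2] d mm [-194.7  590.5 -131.2] units [-0.3894  1.181  -0.2625] rows>= 16.0
from [480 100 830] d mm [-462.2   43.7  194.1] units [-0.9244  0.0874  0.3881] rows>= 13.0
```

The tilt is 60.9° at heading 45.2°, which is what I need. The path in front of the booth checks out in the model.

Request:
servo_tool(
  moves=[
    {"hand": -1, "dx": -0.0229, "dy": 0.0695, "dz": -0.0154, "roll": 0},
    {"hand": -1, "dx": -0.0229, "dy": 0.0695, "dz": -0.0154, "roll": 0},
    {"hand": -1, "dx": -0.0229, "dy": 0.0695, "dz": -0.0154, "roll": 0},
    {"hand": -1, "dx": -0.0229, "dy": 0.0695, "dz": -0.0154, "roll": 0},
    {"hand": -1, "dx": -0.0229, "dy": 0.0695, "dz": -0.0154, "roll": 0},
    {"hand": -1, "dx": -0.0229, "dy": 0.0695, "dz": -0.0154, "roll": 0},
    {"hand": -1, "dx": -0.0229, "dy": 0.0695, "dz": -0.0154, "roll": 0},
    {"hand": -1, "dx": -0.0229, "dy": 0.0695, "dz": -0.0154, "roll": 0},
    {"hand": -1, "dx": -0.0229, "dy": 0.0695, "dz": -0.0154, "roll": 0},
    {"hand": -1, "dx": -0.0229, "dy": 0.0695, "dz": -0.0154, "roll": 0},
  ],
)

```text
t: 25.08
tcp_pos: [381.0, 341.8, 894.3]
ee_rot: [[0.404, 0.675, 0.617], [0.289, -0.735, 0.614], [0.868, -0.07, -0.492]]
force: [0.6, 0.4, -0.9]
width: 0.004
grasp_force: 0.0
```

```bash
python3 - <<'E'
from h import *
tilt();go([480,100,830])
E
```

```text
tcp [381.  341.8 894.3] theta 60.5 head 44.9 q [ 14.4 -25.9  67.6  26.4  82.4  74.8] push [0.977 0.212 0.028] x [0.404 0.289 0.868]
from [381.  341.8 894.3] d mm [-85.5 248.9 -55.7] units [-0.171   0.4979 -0.1115] rows>= 7.0
```

Request:
servo_tool(
  moves=[
    {"hand": -1, "dx": -0.0244, "dy": 0.07, "dz": -0.016, "roll": 0},
    {"hand": -1, "dx": -0.0244, "dy": 0.07, "dz": -0.016, "roll": 0},
    {"hand": -1, "dx": -0.0244, "dy": 0.07, "dz": -0.016, "roll": 0},
    {"hand": -1, "dx": -0.0244, "dy": 0.07, "dz": -0.016, "roll": 0},
    {"hand": -1, "dx": -0.0244, "dy": 0.07, "dz": -0.016, "roll": 0},
    {"hand": -1, "dx": -0.0244, "dy": 0.07, "dz": -0.016, "roll": 0},
    {"hand": -1, "dx": -0.0244, "dy": 0.07, "dz": -0.016, "roll": 0},
    {"hand": -1, "dx": 0, "dy": 0, "dz": 0, "roll": 0},
  ],
)

```text
t: 25.75
tcp_pos: [482.7, 97.9, 823.1]
ee_rot: [[0.419, 0.666, 0.617], [0.286, -0.742, 0.606], [0.862, -0.077, -0.502]]
force: [1.5, 0.2, -1.4]
width: 0.004
grasp_force: 0.0
```

```bash
python3 - <<'E'
from h import *
from meas import bars
tilt();go([440,60,330])
for n in('top','scene'):
    f=grab(n);w=world(f);print(n);bars(f,w)
E
```

```text
tcp [482.7  97.9 823.1] theta 59.9 head 44.5 q [-33.8 -25.8  76.1  59.5 100.6  45. ] push [ 0.814  0.491 -0.31 ] x [0.419 0.286 0.862]
from [482.7  97.9 823.1] d mm [-453.6   37.8  198. ] units [-0.9073  0.0756  0.396 ] rows>= 13.0
top
bar px [246. 131.] n 53 c [834.  -6.  90.] head 123.9 size [14. 71.]
bar px [263. 175.] n 59 c [663. -67.  90.] head 135.5 size [14. 72.]
bar px [302. 176.] n 55 c [ 656. -210.   90.] head 135.7 size [12. 75.]
scene
bar px [204. 181.] n 41 c [832.  -6.  88.] head 124.5 size [13. 68.]
bar px [271. 183.] n 41 c [ 652. -207.   88.] head 137.5 size [12. 72.]
bar px [242. 198.] n 57 c [663. -68.  88.] head 135.1 size [15. 79.]
```

Both baskets are in place: A at (663,-68), B at (654,-208), bars at about 135.5°. Next I'll zoom on the pointer with a projected height ruler, and on the hooks with projected expected positions.

```bash
cat >> h.py <<'E'
O=np.array([566.4,253.8]);HD=np.radians(44.2)
def B(x,y,z): return np.array([O[0]+np.cos(HD)*x-np.sin(HD)*y,O[1]+np.sin(HD)*x+np.cos(HD)*y,z])
def toB(p): d=np.array(p)[...,:2]-O; return np.array([d@[np.cos(HD),np.sin(HD)],d@[-np.sin(HD),np.cos(HD)],p[2]])
def proj(f,p):
    c=np.array(f['orientation']).T@(np.array(p)-np.array(f['eye'])); return np.array([f['cx']+f['fx']*c[0]/-c[2],f['cy']-f['fy']*c[1]/-c[2]])
E
python3 - <<'E'
from h import *
out=[]
for n in('scene','top'):
    f=grab(n);np.savez(f'{n}2.npz',w=world(f),**{k:np.array(f[k]) for k in f})
    c=proj(f,B(-21,210,337));k=12;x0,y0=(c-[16,14]).astype(int)
    I=cv2.resize(f['pixels'][y0:y0+28,x0:x0+32],None,fx=k,fy=k,interpolation=cv2.INTER_CUBIC)
    for z in(328,337,346):
        q=((proj(f,B(-21,210,z))-[x0,y0]+.5)*k).astype(int);cv2.drawMarker(I,tuple(q.tolist()),(0,0,255),cv2.MARKER_CROSS,9,1);print(n,z,proj(f,B(-21,210,z)).round(1),q)
    c=proj(f,B(50,-40,120));k=4;x0,y0=(c-[48,32]).astype(int);x0=max(x0,0)
    J=cv2.resize(f['pixels'][y0:y0+64,x0:x0+96],None,fx=k,fy=k,interpolation=cv2.INTER_CUBIC)
    for yc in(130,0,-130):
        for s in(-26,26):
            q=((proj(f,B(34,yc+s,129))-[x0,y0]+.5)*k).astype(int);cv2.drawMarker(J,tuple(q.tolist()),(0,0,255),cv2.MARKER_CROSS,7,1)
    out.append(np.vstack([I,J]))
cv2.imwrite('pics/mark.png',np.hstack(out));print(np.hstack(out).shape)
E
```

```text
scene 328 [160.3 284.6] [213 205]
scene 337 [159.6 282.9] [205 184]
scene 346 [158.9 281.1] [197 163]
top 328 [114.  241.8] [221 183]
top 337 [113.  241.6] [209 180]
top 346 [112.  241.3] [197 177]
(592, 768, 3)
```

View pics/mark.png

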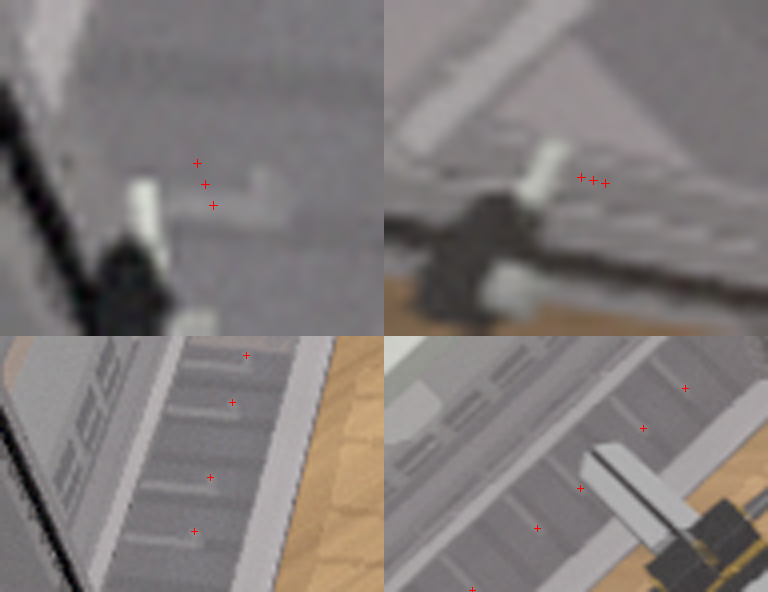

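The top-view hook tips coincide with the projections. In the scene view they are about 2 px off, within calibration error. The white arrow's tip is at crop (145,180) in the scene view and (563,142) in the top view. I'll triangulate it.

```bash
cat >> h.py <<'E'
def ray(f,uv):
    d=np.array([(uv[0]-f['cx'])/f['fx'],-(uv[1]-f['cy'])/f['fy'],-1]);return np.array(f['eye']),np.array(f['orientation'])@d
def tri(rs):
    A=np.zeros((3,3));b=np.zeros(3)
    for o,d in rs: d=d/np.linalg.norm(d);M=np.eye(3)-np.outer(d,d);A+=M;b+=M@o
    return np.linalg.solve(A,b)
E
python3 - <<'E'
from h import *
S,T=[np.load(n+'2.npz') for n in('scene','top')]
for nm,f,(u,v) in(('scene',S,(155,284)),('top',T,(110,240))):
    p=f['pixels'][v-6:v+7,u-7:u+8].astype(int).min(2);print(nm);print(p)
for s,t in(((154.6,282.6),(110.5,238.4)),((154.6,283.5),(110.2,238.8))):
    P=tri([ray(S,s),ray(T,t)]);print('tip',toB(P).round(1),'reproj',proj(S,P)-s,proj(T,P)-t)
for h,s,t in(('t',(0,0),(0,0)),):pass
# hook tip check: scene offsets
f=S
for y,s in((-104,(0,0)),):
    print(proj(S,B(34,-26,129)),proj(S,B(34,-26,119)),proj(S,B(24,-26,129)),proj(S,B(34,-36,129)))
    print(proj(T,B(34,-26,129)),proj(T,B(34,-26,119)),proj(T,B(24,-26,129)),proj(T,B(34,-36,129)))
E
```

```text
scene
[[120 125 119 119 119 116 120 119 118 119 118 119 117 119 122]
 [127 126 124 121 116 118 120 119 120 119 116 118 119 117 118]
 [125 131 129 124 115 118 119 120 118 120 117 116 120 121 120]
 [103 124 126 122 115 118 117 116 117 120 117 116 119 123 122]
 [117 125 130 126 119 115 117 115 115 117 117 116 120 119 119]
 [128 127 127 126 125 134 181 184 125 125 124 123 120 121 119]
 [131 127 126 126 124 144 194 198 135 134 137 138 134 136 136]
 [101 125 123 127 128 137 178 201 145 139 136 142 139 137 139]
 [ 55 129 124 127 128 133 174 203 140 116 116 120 122 122 129]
 [ 35 100 122 126 127  94 139 190 143 106 112 112 111 111 111]
 [ 30  88 130 104  75  44  74 137 152 115 120 118 120 116 116]
 [ 24  54 112  71  27  23  22  79 170 114 121 119 122 120 118]
 [ 15  31  89  44  27  36  32  48 127 119 119 122 122 119 117]]
top
[[160 155 136 128 137 143 144 144 143 144 145 145 134 122 115]
 [154 136 128 140 144 144 144 145 145 145 144 144 143 136 122]
 [131 124 136 144 145 143 144 142 146 143 144 146 145 144 133]
 [126 128 123 129 131 137 143 143 143 143 143 143 145 143 144]
 [121 128 133 140 
[... 235 characters left out ...]
[133 138 135 133 170 182 162 138 121 121 122 118 122 117 119]
 [100  72  65  76 133 159 140 107 111 113 118 119 118 119 118]
 [ 69  61  58  59  82 102 115 127 132 137 137 117 108 112 116]
 [ 61  59  56  51  63  61 101 120 119 120 124 123 130 134 137]
 [ 55  57  56  54  55  74 105 118 119 122 118 119 120 122 122]]
tip [ -7.8 209.4 334.7] reproj [0.02964573 0.00536293] [-0.01866451 -0.01583257]
tip [ -7.8 211.1 333.3] reproj [-0.043933   -0.00795204] [0.02761984 0.02345751]
[175.06994841 246.94432627] [175.53848306 248.59809217] [178.01425215 247.21472416] [175.8199666  244.42888312]
[171.54149649 188.57787714] [172.09928176 189.1381828 ] [173.44836657 190.5247451 ] [173.58820114 186.63652131]
```

```bash
python3 - <<'E'
from h import *
S,T=[np.load(n+'2.npz') for n in('scene','top')]
for nm,f,pts in(('scene',S,[(154,283),(155,285),(155,287),(154,290),(152,292),(153,295),(158,294),(156,289)]),('top',T,[(109,238),(109,240),(108,242),(104,246),(101,248),(107,250),(104,252)])):
    for u,v in pts: print(nm,(u,v),f['pixels'][v,u],toB(f['w'][v,u]).round(1) if f['z_map'][v,u]>0 else None)
# common-corner check: rail right/left ends triangulated vs depth; button centre
for nm,f in(('scene',S),('top',T)):
    w=f['w'];b=(w[...,:2]-O)@np.array([[np.cos(HD),-np.sin(HD)],[np.sin(HD),np.cos(HD)]])
    k=(abs(w[...,2]-99.5)<4)&(b[...,0]>-40)&(b[...,0]<8)&(abs(b[...,1])<240)
    print(nm,'rail x',np.percentile(b[k][:,0],[1,50,99]).round(1),'y',np.percentile(b[k][:,1],[.5,99.5]).round(1),'z',np.median(w[k][:,2]).round(1))
    k=(w[...,2]>62)&(w[...,2]<80)&(np.hypot(w[...,0]-427,w[...,1]+51)<40);print('button',w[k].mean(0).round(1),w[k].max(0).round(),w[k].min(0).round())
E
```

```text
scene (154, 283) [181 186 185] [ -4.5 207.8 328.9]
scene (155, 285) [201 208 205] [ -8.7 213.1 329.6]
scene (155, 287) [190 198 195] [-12.2 221.  335.1]
scene (154, 290) [35 37 32] [-15.1 233.2 344. ]
scene (152, 292) [37 35 34] [-12.2 239.2 344.9]
scene (153, 295) [42 39 37] [-15.5 244.7 341.3]
scene (158, 294) [159 163 162] [-25.  238.6 336. ]
scene (156, 289) [170 175 173] [-14.2 223.2 329.3]
top (109, 238) [147 149 151] [ -1.4 213.3 327.2]
top (109, 240) [177 182 182] [ -6.3 217.1 328.3]
top (108, 242) [182 188 187] [ -9.9 222.5 332.4]
top (104, 246) [57 59 61] [-13.1 237.3 341.2]
top (101, 248) [57 57 62] [-12.3 247.  344.6]
top (107, 250) [146 149 150] [-26.5 240.2 334.7]
top (104, 252) [91 94 95] [-24.7 250.5 335. ]
scene rail x [-31.6 -16.6  -1.3] y [-228.1  224.5] z 99.2
button [426.2 -49.4  70.1] [453. -27.  80.] [403. -77.  62.]
top rail x [-30.  -15.    1.1] y [-226.6  228.4] z 99.8
button [452.9 -71.5  63.4] [453. -65.  65.] [453. -80.  62.]
```

The tip triangulates to z ≈ 335, and the depth map agrees at 329–336. The rail underside is now at about z ≈ 84. Next I'll descend in front of the sash to get the fingertips under the rail.

```bash
cat >> h.py <<'E'
def path(way,R=None,n=6):
    import full
    s=arm.state();R=np.array(s['ee_rot']) if R is None else R;p=np.array(s['tcp_pos']);q=np.array(s['q'])
    for b in way:
        for t in np.linspace(0,1,n+1)[1:]: q,c=full.ik(p+(b-p)*t,R,q)
        d=R.T@(b-p);print(np.round(b),'q',q.round(),'cost',round(c,3),'units',np.round(d/500,4),'rows',round(np.linalg.norm(d)/38,1));p=b
E
python3 - <<'E'
from h import *
tilt();print(toB(arm.state()['tcp_pos']))
path([B(-75,-60,400),B(-65,-60,45),B(-5,-60,50),B(-5,-60,60),B(-5,-60,312)])
E
```

```text
tcp [477.7 105.9 827.9] theta 60.1 head 44.8 q [-33.2 -26.2  75.9  59.6 100.6  45.2] push [ 0.812  0.498 -0.305] x [0.408 0.294 0.864]
[-166.68957159  -44.19909454  827.88271775]
[554. 158. 400.] q [-18. -27. 120.  58.  64.  16.] cost 0.0 units [-0.646   0.0849  0.5852] rows 11.5
[562. 165.  45.] q [-16.  12. 130.  92.  49. -41.] cost 0.0 units [-0.6036  0.0482  0.3712] rows 9.3
[605. 207.  50.] q [ -9.  16. 124.  96.  45. -39.] cost 0.0 units [ 0.0684 -0.0042  0.099 ] rows 1.6
[605. 207.  60.] q [ -9.  15. 124.  95.  45. -37.] cost 0.0 units [ 0.0173 -0.0014 -0.01  ] rows 0.3
[605. 207. 312.] q [ -9. -14. 120.  64.  51.   7.] cost 0.0 units [ 0.4356 -0.0346 -0.2512] rows 6.6
```

Request:
servo_tool(
  moves=[
    {"hand": -1, "dx": -0.0538, "dy": 0.0071, "dz": 0.0488, "roll": 0},
    {"hand": -1, "dx": -0.0538, "dy": 0.0071, "dz": 0.0488, "roll": 0},
    {"hand": -1, "dx": -0.0538, "dy": 0.0071, "dz": 0.0488, "roll": 0},
    {"hand": -1, "dx": -0.0538, "dy": 0.0071, "dz": 0.0488, "roll": 0},
    {"hand": -1, "dx": -0.0538, "dy": 0.0071, "dz": 0.0488, "roll": 0},
    {"hand": -1, "dx": -0.0538, "dy": 0.0071, "dz": 0.0488, "roll": 0},
    {"hand": -1, "dx": -0.0538, "dy": 0.0071, "dz": 0.0488, "roll": 0},
    {"hand": -1, "dx": -0.0538, "dy": 0.0071, "dz": 0.0488, "roll": 0},
    {"hand": -1, "dx": -0.0538, "dy": 0.0071, "dz": 0.0488, "roll": 0},
    {"hand": -1, "dx": -0.0538, "dy": 0.0071, "dz": 0.0488, "roll": 0},
  ],
)

```text
t: 26.78
tcp_pos: [541.1, 151.7, 469.4]
ee_rot: [[0.408, 0.676, 0.614], [0.294, -0.734, 0.613], [0.865, -0.07, -0.498]]
force: [-0.0, 0.4, 0.5]
width: 0.006
grasp_force: 0.0
```

```bash
python3 - <<'E'
from h import *
print(toB(arm.state()['tcp_pos']).round())
path([B(-75,-60,300),B(-70,-60,45)])
E
```

```text
[-89. -56. 469.]
[554. 158. 300.] q [-18. -22. 127.  64.  59.   4.] cost 0.0 units [-0.2781  0.0316  0.1934] rows 4.5
[558. 162.  45.] q [-17.  12. 131.  92.  50. -41.] cost 0.0 units [-0.436   0.0352  0.2625] rows 6.7
```

Request:
servo_tool(
  moves=[
    {"hand": -1, "dx": -0.0556, "dy": 0.0063, "dz": 0.0387, "roll": 0},
    {"hand": -1, "dx": -0.0556, "dy": 0.0063, "dz": 0.0387, "roll": 0},
    {"hand": -1, "dx": -0.0556, "dy": 0.0063, "dz": 0.0387, "roll": 0},
    {"hand": -1, "dx": -0.0556, "dy": 0.0063, "dz": 0.0387, "roll": 0},
    {"hand": -1, "dx": -0.0556, "dy": 0.0063, "dz": 0.0387, "roll": 0},
    {"hand": -1, "dx": -0.0623, "dy": 0.005, "dz": 0.0375, "roll": 0},
    {"hand": -1, "dx": -0.0623, "dy": 0.005, "dz": 0.0375, "roll": 0},
    {"hand": -1, "dx": -0.0623, "dy": 0.005, "dz": 0.0375, "roll": 0},
    {"hand": -1, "dx": -0.0623, "dy": 0.005, "dz": 0.0375, "roll": 0},
    {"hand": -1, "dx": 0, "dy": 0, "dz": 0, "roll": 0},
  ],
)

```text
t: 27.62
tcp_pos: [552.0, 161.6, 146.1]
ee_rot: [[0.422, 0.674, 0.606], [0.29, -0.734, 0.615], [0.859, -0.084, -0.505]]
force: [-0.9, 0.1, -0.2]
width: 0.007
grasp_force: 0.0
```

```bash
python3 - <<'E'
from h import *
tilt();print(toB(arm.state()['tcp_pos']).round())
path([B(-70,-60,46),B(-5,-60,48),B(-5,-60,68),B(-5,-60,290)])
E
```

```text
tcp [552.  161.6 146.1] theta 59.7 head 45.4 q [-18.7  -5.5 133.7  78.1  52.5 -21.4] push [ 0.88   0.432 -0.198] x [0.422 0.29  0.859]
[-75. -56. 146.]
[558. 162.  46.] q [-17.  12. 131.  91.  50. -39.] cost 0.0 units [-0.1667  0.0244  0.109 ] rows 2.6
[605. 207.  48.] q [ -9.  17. 124.  95.  45. -37.] cost 0.0 units [ 0.069  -0.004   0.1102] rows 1.7
[605. 207.  68.] q [ -9.  14. 124.  93.  45. -33.] cost 0.0 units [ 0.0344 -0.0034 -0.0202] rows 0.5
[605. 207. 290.] q [ -9. -12. 121.  66.  50.   5.] cost 0.0 units [ 0.3814 -0.0373 -0.2242] rows 5.8
```

Request:
servo_tool(
  moves=[
    {"hand": -1, "dx": -0.0417, "dy": 0.006, "dz": 0.0272, "roll": 0},
    {"hand": -1, "dx": -0.0417, "dy": 0.006, "dz": 0.0272, "roll": 0},
    {"hand": -1, "dx": -0.0417, "dy": 0.006, "dz": 0.0272, "roll": 0},
    {"hand": -1, "dx": -0.0417, "dy": 0.006, "dz": 0.0272, "roll": 0},
    {"hand": -1, "dx": 0, "dy": 0, "dz": 0, "roll": 0},
    {"hand": -1, "dx": 0.023, "dy": -0.0013, "dz": 0.0367, "roll": 0},
    {"hand": -1, "dx": 0.023, "dy": -0.0013, "dz": 0.0367, "roll": 0},
    {"hand": -1, "dx": 0.023, "dy": -0.0013, "dz": 0.0367, "roll": 0},
    {"hand": -1, "dx": 0, "dy": 0, "dz": 0, "roll": 0},
  ],
)

```text
t: 28.37
tcp_pos: [612.5, 206.8, 60.1]
ee_rot: [[0.406, 0.676, 0.615], [0.292, -0.733, 0.614], [0.866, -0.07, -0.495]]
force: [0.7, -0.3, 0.9]
width: 0.006
grasp_force: 0.0
```

```bash
python3 - <<'E'
from h import *
tilt();print(toB(arm.state()['tcp_pos']).round(1),arm.state()['force'])
path([B(-5,-60,90),B(-5,-60,290)])
E
```

```text
tcp [612.5 206.8  60.1] theta 60.3 head 45.0 q [-10.3  15.7 124.5  95.1  45.8 -38.1] push [ 0.909  0.4   -0.121] x [0.406 0.292 0.866]
[  0.2 -65.8  60.1] [ 0.74663715 -0.26079758  0.91958272]
[605. 207.  90.] q [ -9.  10. 125.  91.  45. -32.] cost 0.0 units [ 0.0457 -0.0155 -0.0385] rows 0.8
[605. 207. 290.] q [ -9. -12. 121.  67.  50.   4.] cost 0.0 units [ 0.3465 -0.0279 -0.1979] rows 5.3
```

Request:
servo_tool(
  moves=[
    {"hand": -1, "dx": 0.0173, "dy": -0.0014, "dz": -0.0099, "roll": 0},
    {"hand": -1, "dx": 0.03, "dy": -0.0025, "dz": -0.017, "roll": 0},
    {"hand": -1, "dx": 0.0346, "dy": -0.0028, "dz": -0.0198, "roll": 0},
    {"hand": -1, "dx": 0.0346, "dy": -0.0028, "dz": -0.0198, "roll": 0},
    {"hand": -1, "dx": 0.0346, "dy": -0.0028, "dz": -0.0198, "roll": 0},
    {"hand": -1, "dx": 0.0346, "dy": -0.0028, "dz": -0.0198, "roll": 0},
    {"hand": -1, "dx": 0.0346, "dy": -0.0028, "dz": -0.0198, "roll": 0},
    {"hand": -1, "dx": 0.0346, "dy": -0.0028, "dz": -0.0198, "roll": 0},
    {"hand": -1, "dx": 0.0346, "dy": -0.0028, "dz": -0.0198, "roll": 0},
    {"hand": -1, "dx": 0, "dy": 0, "dz": 0, "roll": 0},
  ],
)

```text
t: 29.2
tcp_pos: [611.3, 204.7, 229.4]
ee_rot: [[0.405, 0.674, 0.618], [0.291, -0.735, 0.612], [0.867, -0.068, -0.494]]
force: [1.8, -0.1, 0.8]
width: 0.006
grasp_force: 0.0
```

```bash
cat >> h.py <<'E'
def rail(lo=40,hi=420):
    "height of the top of the sash's rail, seen by both cameras"
    for n in('scene','top'):
        f=grab(n);w=world(f);b=(w[...,:2]-O)@np.array([[np.cos(HD),-np.sin(HD)],[np.sin(HD),np.cos(HD)]])
        k=(b[...,0]>-28)&(b[...,0]<-6)&(abs(b[...,1])<200)&(w[...,2]>lo)&(w[...,2]<hi)
        h,e=np.histogram(w[k][:,2],bins=np.arange(lo,hi,3));i=h.argmax();z=w[k][:,2];print(n,'rail top',np.median(z[abs(z-e[i]-1.5)<5]).round(1),'n',h[i])
E
python3 - <<'E'
from h import *
tilt();print(toB(arm.state()['tcp_pos']).round(1),arm.state()['force']);rail()
E
```

```text
tcp [611.3 204.7 229.4] theta 60.4 head 44.7 q [-10.5  -6.6 124.2  73.9  48.1  -7.5] push [ 0.908  0.402 -0.12 ] x [0.405 0.291 0.867]
[ -2.  -66.5 229.4] [ 1.79846927 -0.07460309  0.81107004]
scene rail top 275.2 n 492
top rail top 276.0 n 327
```

Request:
servo_tool(
  moves=[
    {"hand": -1, "dx": 0.026, "dy": -0.002, "dz": -0.0148, "roll": 0},
    {"hand": -1, "dx": 0.026, "dy": -0.002, "dz": -0.0148, "roll": 0},
    {"hand": -1, "dx": 0.026, "dy": -0.002, "dz": -0.0148, "roll": 0},
    {"hand": -1, "dx": 0.026, "dy": -0.002, "dz": -0.0148, "roll": 0},
    {"hand": -1, "dx": 0.013, "dy": -0.001, "dz": -0.0074, "roll": 0},
    {"hand": -1, "dx": 0, "dy": 0, "dz": 0, "roll": 0},
    {"hand": -1, "dx": 0, "dy": 0, "dz": 0, "roll": 0},
  ],
)

```text
t: 29.88
tcp_pos: [610.7, 204.4, 289.2]
ee_rot: [[0.414, 0.673, 0.614], [0.289, -0.736, 0.612], [0.863, -0.076, -0.499]]
force: [-0.3, 0.3, 0.1]
width: 0.005
grasp_force: 0.0
```

```bash
python3 - <<'E'
from h import *
tilt();print(toB(arm.state()['tcp_pos']).round(1),arm.state()['force']);rail()
E
```

```text
tcp [610.7 204.4 289.2] theta 60.1 head 44.9 q [-10.5 -12.  121.8  67.   50.8   3. ] push [ 0.91   0.394 -0.127] x [0.414 0.289 0.863]
[ -2.7 -66.3 289.2] [-0.28252084  0.28873232  0.11268777]
scene rail top 332.0 n 608
top rail top 333.1 n 380
```

Request:
servo_tool(
  moves=[
    {"hand": -1, "dx": 0.0104, "dy": -0.0009, "dz": -0.006, "roll": 0},
    {"hand": -1, "dx": 0.0104, "dy": -0.0009, "dz": -0.006, "roll": 0},
    {"hand": -1, "dx": 0.0104, "dy": -0.0009, "dz": -0.006, "roll": 0},
    {"hand": -1, "dx": 0, "dy": 0, "dz": 0, "roll": 0},
    {"hand": -1, "dx": 0, "dy": 0, "dz": 0, "roll": 0},
  ],
)

```text
t: 30.4
tcp_pos: [610.9, 204.5, 308.3]
ee_rot: [[0.413, 0.673, 0.614], [0.29, -0.736, 0.612], [0.864, -0.075, -0.499]]
force: [-1.7, -0.8, -0.4]
width: 0.008
grasp_force: 0.8
```

```bash
python3 - <<'E'
from h import *
tilt();print(toB(arm.state()['tcp_pos']).round(1),arm.state()['force']);rail()
S=grab('scene');T=grab('top')
out=[]
for f in(S,T):
    c=proj(f,B(-21,205,337));k=10;x0,y0=(c-[20,16]).astype(int)
    out.append(cv2.resize(f['pixels'][y0:y0+36,x0:x0+40],None,fx=k,fy=k,interpolation=cv2.INTER_CUBIC))
cv2.imwrite('pics/lvl.png',np.hstack(out))
E
```

```text
tcp [610.9 204.5 308.3] theta 60.1 head 44.9 q [-10.5 -13.4 120.8  65.3  51.8   5.6] push [ 0.91   0.395 -0.126] x [0.413 0.29  0.864]
[ -2.5 -66.4 308.3] [-1.74696334 -0.79969486 -0.38484187]
scene rail top 350.5 n 635
top rail top 351.4 n 352
```

View pics/lvl.png

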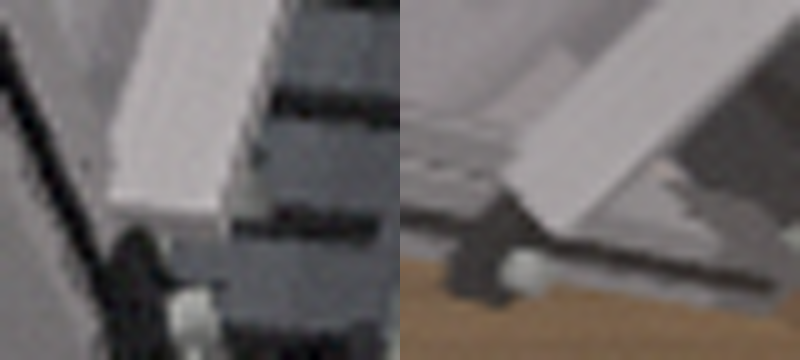

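The rail underside is now level with the pointer: underside at about 335, arrow at about 334. The arrow stripe seen before at (145,180) is now hidden under the rail's left end at (165,200). Let go: drop the fingers, back off, and roll the jaws to close vertically.

Request:
servo_tool(
  moves=[
    {"hand": -1, "dx": -0.026, "dy": 0.002, "dz": 0.015, "roll": 0},
    {"hand": -1, "dx": -0.026, "dy": 0.002, "dz": 0.015, "roll": 0},
    {"hand": -1, "dx": -0.037, "dy": 0.002, "dz": -0.065, "roll": 0},
    {"hand": -1, "dx": -0.037, "dy": 0.002, "dz": -0.065, "roll": 0},
    {"hand": -1, "dx": -0.037, "dy": 0.002, "dz": -0.065, "roll": 0},
    {"hand": -1, "dx": -0.037, "dy": 0.002, "dz": -0.065, "roll": 0},
    {"hand": -0.15, "dx": 0, "dy": 0, "dz": 0, "roll": 0.0787},
    {"hand": -0.15, "dx": 0, "dy": 0, "dz": 0, "roll": 0.0787},
    {"hand": -0.15, "dx": 0, "dy": 0, "dz": 0, "roll": 0.0787},
    {"hand": -0.15, "dx": 0, "dy": 0, "dz": 0, "roll": 0.0787},
  ],
)

```text
t: 31.43
tcp_pos: [503.4, 99.9, 279.0]
ee_rot: [[0.684, 0.391, 0.615], [-0.1, -0.786, 0.611], [0.722, -0.48, -0.499]]
force: [-1.3, -0.3, 0.3]
width: 0.254
grasp_force: 0.0
```

Request:
servo_tool(
  moves=[
    {"hand": -0.15, "dx": 0, "dy": 0, "dz": 0, "roll": 0.0787},
    {"hand": -0.15, "dx": 0, "dy": 0, "dz": 0, "roll": 0.0787},
    {"hand": -0.15, "dx": 0, "dy": 0, "dz": 0, "roll": 0.0787},
    {"hand": -0.15, "dx": 0, "dy": 0, "dz": 0, "roll": 0.0787},
    {"hand": -0.15, "dx": 0, "dy": 0, "dz": 0, "roll": 0.0787},
    {"hand": -0.15, "dx": 0, "dy": 0, "dz": 0, "roll": 0.0787},
    {"hand": -0.15, "dx": 0, "dy": 0, "dz": 0, "roll": 0.0787},
    {"hand": -0.15, "dx": 0, "dy": 0, "dz": 0, "roll": 0.0787},
    {"hand": -0.15, "dx": 0, "dy": 0, "dz": 0, "roll": 0},
  ],
)

```text
t: 32.18
tcp_pos: [503.2, 100.5, 278.7]
ee_rot: [[0.705, -0.354, 0.614], [-0.709, -0.351, 0.612], [-0.001, -0.867, -0.499]]
force: [-0.6, -0.5, -0.5]
width: 0.424
grasp_force: 0.0
```

```bash
python3 - <<'E'
from h import *
from meas import bars
tilt();s=arm.state();z=np.array(s['ee_rot'])[:,2];print(np.array(s['ee_rot']).round(3).tolist(),toB(s['tcp_pos']).round());rail()
for n in('top','scene'):
    f=grab(n);w=world(f);print(n);bars(f,w)
A=np.array([663,-68,85.]);g=A+19*z
path([np.r_[(A-120*z)[:2],260],g-110*z,g])
E
```

```text
tcp [503.2 100.5 278.7] theta 60.1 head 44.9 q [-31.5 -30.  135.8  63.3  70.6  82.6] push [ 0.557 -0.778 -0.291] x [ 0.705 -0.709 -0.001]
[[0.705, -0.354, 0.614], [-0.709, -0.351, 0.612], [-0.001, -0.867, -0.499]] [-152.  -66.  279.]
scene rail top 350.6 n 657
top rail top 351.3 n 380
top
bar px [245. 131.] n 55 c [834.  -5.  90.] head 124.3 size [15. 72.]
bar px [264. 167.] n 60 c [694. -71.  90.] head 134.0 size [12. 74.]
bar px [302. 176.] n 57 c [ 656. -209.   89.] head 135.3 size [12. 73.]
scene
bar px [204. 181.] n 41 c [832.  -6.  88.] head 125.4 size [14. 72.]
bar px [271. 182.] n 34 c [ 658. -212.   89.] head 136.1 size [12. 65.]
bar px [238. 193.] n 57 c [694. -71.  88.] head 134.7 size [16. 74.]
[ 589. -141.  260.] q [-48.   2. 111.  61.  81.  68.] cost 0.0 units [ 0.4643  0.1425 -0.1719] rows 6.8
[ 607. -124.  130.] q [-45.  15. 113.  65.  72.  56.] cost 0.0 units [-0.0005  0.1995  0.173 ] rows 3.5
[675. -56.  76.] q [-35.  24. 109.  73.  63.  54.] cost 0.0 units [ 1.0e-04 -1.0e-04  2.2e-01] rows 2.9
```

A was knocked to (694,-71), still upright. I'm re-targeting.

Request:
servo_tool(
  moves=[
    {"hand": -0.15, "dx": 0.064, "dy": 0.015, "dz": -0.017, "roll": 0},
    {"hand": -0.15, "dx": 0.064, "dy": 0.015, "dz": -0.017, "roll": 0},
    {"hand": -0.15, "dx": 0.064, "dy": 0.015, "dz": -0.017, "roll": 0},
    {"hand": -0.15, "dx": 0.064, "dy": 0.015, "dz": -0.017, "roll": 0},
    {"hand": -0.15, "dx": 0.064, "dy": 0.015, "dz": -0.017, "roll": 0},
    {"hand": -0.15, "dx": 0.064, "dy": 0.015, "dz": -0.017, "roll": 0},
    {"hand": -0.15, "dx": 0.064, "dy": 0.015, "dz": -0.017, "roll": 0},
    {"hand": -0.15, "dx": 0.064, "dy": 0.015, "dz": -0.017, "roll": 0},
    {"hand": -0.15, "dx": 0, "dy": 0, "dz": 0, "roll": 0},
  ],
)

```text
t: 33.13
tcp_pos: [622.8, -148.5, 259.1]
ee_rot: [[0.703, -0.354, 0.616], [-0.711, -0.353, 0.609], [0.001, -0.866, -0.5]]
force: [-0.3, -0.5, 0.5]
width: 0.426
grasp_force: 0.0
```

```bash
python3 - <<'E'
from h import *
from meas import bars
tilt();s=arm.state();z=np.array(s['ee_rot'])[:,2]
for n in('top','scene'):
    f=grab(n);w=world(f);print(n);bars(f,w)
A=np.array([694,-71,85.]);g=A+19*z
path([g-90*z,g])
E
```

```text
tcp [ 622.8 -148.5  259.1] theta 60.0 head 44.7 q [-47.1   6.5 107.5  61.6  79.7  68.1] push [ 0.574 -0.7   -0.425] x [ 0.703 -0.711  0.001]
top
bar px [246. 130.] n 54 c [835.  -7.  90.] head 124.2 size [15. 72.]
bar px [264. 167.] n 55 c [695. -72.  90.] head 134.4 size [12. 74.]
scene
bar px [204. 181.] n 39 c [832.  -7.  88.] head 125.6 size [13. 68.]
bar px [271. 183.] n 41 c [ 652. -207.   88.] head 137.5 size [13. 72.]
bar px [238. 193.] n 53 c [693. -71.  88.] head 135.0 size [17. 80.]
bar px [281. 241.] n 25 c [426. -55.  75.] head 147.6 size [19. 36.]
[ 650. -114.  120.] q [-41.  20. 108.  67.  69.  57.] cost 0.0 units [-0.001   0.1987  0.2113] rows 3.8
[706. -59.  76.] q [-33.  27. 104.  73.  63.  56.] cost 0.0 units [8.0e-04 1.0e-04 1.8e-01] rows 2.4
```

Request:
servo_tool(
  moves=[
    {"hand": -0.15, "dx": 0, "dy": 0.0397, "dz": 0.0423, "roll": 0},
    {"hand": -0.15, "dx": 0, "dy": 0.0397, "dz": 0.0423, "roll": 0},
    {"hand": -0.15, "dx": 0, "dy": 0.0397, "dz": 0.0423, "roll": 0},
    {"hand": -0.15, "dx": 0, "dy": 0.0397, "dz": 0.0423, "roll": 0},
    {"hand": -0.15, "dx": 0, "dy": 0.0397, "dz": 0.0423, "roll": 0},
    {"hand": -0.15, "dx": 0, "dy": 0, "dz": 0, "roll": 0},
  ],
)

```text
t: 33.73
tcp_pos: [647.6, -109.2, 115.8]
ee_rot: [[0.709, -0.359, 0.607], [-0.706, -0.349, 0.617], [-0.009, -0.865, -0.501]]
force: [-0.6, 0.7, -0.9]
width: 0.423
grasp_force: 0.0
```

```bash
python3 - <<'E'
from h import *
s=arm.state();z=np.array(s['ee_rot'])[:,2]
path([np.array([694,-71.5,85.])+19*z])
E
```

```text
[706. -60.  75.] q [-34.  27. 104.  72.  63.  57.] cost 0.0 units [ 0.0131 -0.0063  0.1717] rows 2.3
```

Request:
servo_tool(
  moves=[
    {"hand": -0.15, "dx": 0.0033, "dy": -0.0016, "dz": 0.043, "roll": 0},
    {"hand": -0.15, "dx": 0.0033, "dy": -0.0016, "dz": 0.043, "roll": 0},
    {"hand": -0.15, "dx": 0.0033, "dy": -0.0016, "dz": 0.043, "roll": 0},
    {"hand": -0.15, "dx": 0.0033, "dy": -0.0016, "dz": 0.043, "roll": 0},
    {"hand": -0.15, "dx": 0, "dy": 0, "dz": 0, "roll": 0},
  ],
)

```text
t: 34.15
tcp_pos: [709.3, -61.7, 81.5]
ee_rot: [[0.709, -0.352, 0.611], [-0.705, -0.354, 0.615], [-0.0, -0.866, -0.499]]
force: [-0.4, 0.1, -0.2]
width: 0.427
grasp_force: 0.0
```

```bash
python3 - <<'E'
from h import *
s=arm.state();R=np.array(s['ee_rot']);p=np.array(s['tcp_pos']);print(p.round(1),s['force'].__repr__(),'bar in tool frame',(R.T@(np.array([694,-71.5,85.])-p)).round(1))
E
```

```text
[709.3 -61.7  81.5] array([-0.3767488 ,  0.12818809, -0.19768552]) bar in tool frame [ -3.9   5.8 -17.1]
```

Request:
servo_tool(
  moves=[
    {"hand": -0.15, "dx": -0.007, "dy": 0.0115, "dz": 0.003, "roll": 0},
    {"hand": -0.15, "dx": 0, "dy": 0, "dz": 0, "roll": 0},
    {"hand": -1, "dx": 0, "dy": 0, "dz": 0, "roll": 0},
    {"hand": -1, "dx": 0, "dy": 0, "dz": 0, "roll": 0},
    {"hand": -1, "dx": 0, "dy": 0, "dz": 0, "roll": 0},
    {"hand": -1, "dx": 0, "dy": 0, "dz": 0, "roll": 0},
    {"hand": -1, "dx": 0, "dy": 0, "dz": 0, "roll": 0},
    {"hand": -1, "dx": 0, "dy": 0, "dz": 0, "roll": 0},
    {"hand": -1, "dx": 0, "dy": 0, "dz": 0, "roll": 0},
  ],
  squeeze=35,
)

```text
t: 34.9
tcp_pos: [706.2, -63.2, 77.3]
ee_rot: [[0.707, -0.351, 0.614], [-0.707, -0.352, 0.613], [0.001, -0.868, -0.497]]
force: [-1.2, 1.5, 6.0]
width: 0.115
grasp_force: 35.0
```

```bash
python3 - <<'E'
from h import *
s=arm.state();R=np.array(s['ee_rot']);p=np.array(s['tcp_pos']);z=R[:,2];st()
off=19*z   # TCP relative to bar
H2=B(72,0,150)+off
path([p+[0,0,90],B(-130,0,175)+off,B(72,0,150)+off*1.0,B(72,0,116)+off])
E
```

```text
t 34.9 tcp [706.2 -63.2  77.3] R [[0.707, -0.351, 0.614], [-0.707, -0.352, 0.613], [0.001, -0.868, -0.497]] F [-1.2  1.5  6. ] w 0.1154189593046175 g 34.99949097633362 q [-34.9  27.5 104.4  72.7  63.5  54.8]
[706. -63. 167.] q [-34.  18. 104.  69.  66.  65.] cost 0.0 units [ 0.0002 -0.1562 -0.0894] rows 2.4
[485. 175. 166.] q [-19. -21. 142.  74.  54.  71.] cost 0.0 units [-0.6496 -0.0091  0.0218] rows 8.6
[630. 316. 141.] q [  5.   9. 118.  92.  34.  65.] cost 0.0 units [ 0.0055 -0.1572  0.3755] rows 5.4
[630. 316. 107.] q [  5.  14. 118.  98.  34.  58.] cost 0.0 units [-0.0001  0.059   0.0338] rows 0.9
```

Gripped. Lift A.

Request:
servo_tool(
  moves=[
    {"hand": -1, "dx": 0, "dy": -0.02, "dz": -0.0115, "roll": 0},
    {"hand": -1, "dx": 0, "dy": -0.045, "dz": -0.026, "roll": 0},
    {"hand": -1, "dx": 0, "dy": -0.045, "dz": -0.026, "roll": 0},
    {"hand": -1, "dx": 0, "dy": -0.046, "dz": -0.026, "roll": 0},
    {"hand": -1, "dx": 0, "dy": 0, "dz": 0, "roll": 0},
  ],
)

```text
t: 35.32
tcp_pos: [707.8, -64.5, 171.2]
ee_rot: [[0.706, -0.347, 0.617], [-0.708, -0.357, 0.609], [0.009, -0.867, -0.498]]
force: [1.1, -0.8, -1.6]
width: 0.115
grasp_force: 35.0
```

```bash
python3 - <<'E'
from h import *
s=arm.state();R=np.array(s['ee_rot']);p=np.array(s['tcp_pos']);z=R[:,2];st();off=19*z
path([B(-95,0,178)+off,B(72,0,152)+off,B(72,0,116)+off])
E
```

```text
t 35.3167 tcp [707.8 -64.5 171.2] R [[0.706, -0.347, 0.617], [-0.708, -0.357, 0.609], [0.009, -0.867, -0.498]] F [ 1.1 -0.8 -1.6] w 0.11539147881367103 g 35.001434683799744 q [-34.8  18.  104.6  68.6  66.3  64.2]
[510. 199. 169.] q [-13. -16. 138.  77.  49.  70.] cost 0.0 units [-0.6527 -0.0465  0.0797] rows 8.7
[630. 316. 143.] q [  5.   9. 119.  91.  34.  65.] cost 0.0 units [ 0.0037 -0.1212  0.3155] rows 4.4
[630. 316. 107.] q [  5.  13. 118.  98.  34.  58.] cost 0.0 units [-0.0007  0.0624  0.0359] rows 0.9
```

Request:
servo_tool(
  moves=[
    {"hand": -1, "dx": -0.04, "dy": -0.003, "dz": 0.005, "roll": 0},
    {"hand": -1, "dx": -0.068, "dy": -0.0048, "dz": 0.0083, "roll": 0},
    {"hand": -1, "dx": -0.068, "dy": -0.0048, "dz": 0.0083, "roll": 0},
    {"hand": -1, "dx": -0.068, "dy": -0.0048, "dz": 0.0083, "roll": 0},
    {"hand": -1, "dx": -0.068, "dy": -0.0048, "dz": 0.0083, "roll": 0},
    {"hand": -1, "dx": -0.068, "dy": -0.0048, "dz": 0.0083, "roll": 0},
    {"hand": -1, "dx": -0.068, "dy": -0.0048, "dz": 0.0083, "roll": 0},
    {"hand": -1, "dx": -0.068, "dy": -0.0048, "dz": 0.0083, "roll": 0},
    {"hand": -1, "dx": -0.068, "dy": -0.0048, "dz": 0.0083, "roll": 0},
    {"hand": -1, "dx": -0.068, "dy": -0.005, "dz": 0.0083, "roll": 0},
  ],
)

```text
t: 36.15
tcp_pos: [505.8, 201.0, 163.2]
ee_rot: [[0.706, -0.357, 0.612], [-0.709, -0.353, 0.611], [-0.002, -0.865, -0.502]]
force: [0.6, 1.6, -2.8]
width: 0.114
grasp_force: 35.0
```

```bash
python3 - <<'E'
from h import *
s=arm.state();R=np.array(s['ee_rot']);p=np.array(s['tcp_pos']);z=R[:,2];st();off=19*z;print(toB(p-off).round(1))
path([B(-95,0,165)+off,B(72,0,150)+off,B(72,0,116)+off])
f=grab('scene');c=proj(f,B(-95,0,120)).astype(int);print(c)
cv2.imwrite('pics/carry.png',cv2.resize(f['pixels'][c[1]-90:c[1]+60,c[0]-95:c[0]+105],None,fx=3.8,fy=3.8,interpolation=cv2.INTER_CUBIC))
E
```

```text
t 36.15 tcp [505.8 201.  163.2] R [[0.706, -0.357, 0.612], [-0.709, -0.353, 0.611], [-0.002, -0.865, -0.502]] F [ 0.6  1.6 -2.8] w 0.11418970342380477 g 34.99778866767883 q [-14.5 -16.4 140.4  77.1  49.8  69.4]
[-96.6   4.2 172.8]
[510. 199. 155.] q [-13. -14. 138.  78.  48.  69.] cost 0.0 units [0.0085 0.0118 0.0105] rows 0.2
[630. 316. 140.] q [  5.   9. 118.  91.  34.  66.] cost 0.0 units [ 0.004  -0.1417  0.3039] rows 4.4
[630. 316. 106.] q [  5.  13. 118.  97.  34.  59.] cost 0.0 units [0.0001 0.0588 0.0341] rows 0.9
[212 258]
```

View pics/carry.png

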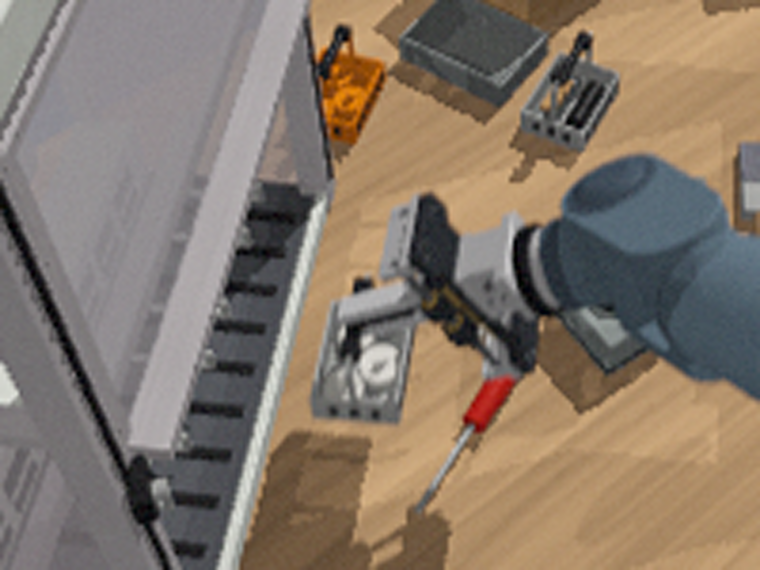

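The basket hangs upright in the grip at (360,370) in front of the opening, and the screwdriver and gear are clear. Insert it above the hook.

Request:
servo_tool(
  moves=[
    {"hand": -1, "dx": 0.0018, "dy": -0.0186, "dz": 0.0449, "roll": 0},
    {"hand": -1, "dx": 0.0018, "dy": -0.0186, "dz": 0.0449, "roll": 0},
    {"hand": -1, "dx": 0.0018, "dy": -0.0186, "dz": 0.0449, "roll": 0},
    {"hand": -1, "dx": 0.0018, "dy": -0.0186, "dz": 0.0449, "roll": 0},
    {"hand": -1, "dx": 0.0018, "dy": -0.0186, "dz": 0.0449, "roll": 0},
    {"hand": -1, "dx": 0.0018, "dy": -0.0186, "dz": 0.0449, "roll": 0},
    {"hand": -1, "dx": 0.0018, "dy": -0.0186, "dz": 0.0449, "roll": 0},
    {"hand": -1, "dx": 0, "dy": 0, "dz": 0, "roll": 0},
  ],
)

```text
t: 36.87
tcp_pos: [632.8, 316.5, 141.2]
ee_rot: [[0.708, -0.355, 0.611], [-0.707, -0.355, 0.612], [-0.001, -0.865, -0.502]]
force: [-0.7, -0.5, -2.7]
width: 0.115
grasp_force: 34.9
```

```bash
python3 - <<'E'
from h import *
s=arm.state();R=np.array(s['ee_rot']);p=np.array(s['tcp_pos']);z=R[:,2];st();off=19*z;print(toB(p-off).round(1))
path([B(72,0,118)+off])
E
```

```text
t 36.8667 tcp [632.8 316.5 141.2] R [[0.708, -0.355, 0.611], [-0.707, -0.355, 0.612], [-0.001, -0.865, -0.502]] F [-0.7 -0.5 -2.7] w 0.1149518948219673 g 34.93261635303497 q [  4.    9.2 119.4  91.4  34.7  64.7]
[ 74.9  -1.6 150.8]
[630. 316. 108.] q [  5.  13. 118.  96.  34.  59.] cost 0.0 units [-0.0033  0.0596  0.0279] rows 0.9
```

Request:
servo_tool(
  moves=[
    {"hand": -1, "dx": 0, "dy": 0.0173, "dz": 0.01, "roll": 0},
    {"hand": -1, "dx": 0, "dy": 0.0173, "dz": 0.01, "roll": 0},
    {"hand": -1, "dx": 0, "dy": 0.0135, "dz": 0.0077, "roll": 0},
    {"hand": -1, "dx": 0, "dy": 0.005, "dz": 0.003, "roll": 0},
    {"hand": -1, "dx": 0, "dy": 0, "dz": 0, "roll": 0},
  ],
)

```text
t: 37.28
tcp_pos: [630.7, 314.3, 110.4]
ee_rot: [[0.706, -0.357, 0.612], [-0.708, -0.353, 0.611], [-0.002, -0.865, -0.502]]
force: [1.0, 0.1, -3.3]
width: 0.119
grasp_force: 34.9
```

Request:
servo_tool(
  moves=[
    {"hand": -1, "dx": 0, "dy": 0.0035, "dz": 0.002, "roll": 0},
    {"hand": -1, "dx": 0, "dy": 0.0026, "dz": 0.0015, "roll": 0},
    {"hand": -1, "dx": 0, "dy": 0, "dz": 0, "roll": 0},
  ],
)

```text
t: 37.53
tcp_pos: [632.0, 314.8, 109.5]
ee_rot: [[0.706, -0.353, 0.614], [-0.708, -0.353, 0.612], [0.0, -0.867, -0.499]]
force: [-0.9, 0.0, -1.3]
width: 0.117
grasp_force: 34.9
```

Request:
servo_tool(
  moves=[
    {"hand": -1, "dx": 0, "dy": 0.0026, "dz": 0.0015, "roll": 0},
    {"hand": -1, "dx": 0, "dy": 0, "dz": 0, "roll": 0},
    {"hand": -0.6, "dx": 0, "dy": 0, "dz": 0, "roll": 0},
    {"hand": -0.6, "dx": 0, "dy": 0, "dz": 0, "roll": 0},
    {"hand": -0.2, "dx": 0, "dy": 0, "dz": 0, "roll": 0},
    {"hand": -0.2, "dx": 0, "dy": 0, "dz": 0, "roll": 0},
    {"hand": -0.2, "dx": 0, "dy": 0, "dz": 0, "roll": 0},
  ],
)

```text
t: 38.12
tcp_pos: [631.7, 315.0, 107.4]
ee_rot: [[0.706, -0.354, 0.613], [-0.708, -0.353, 0.612], [-0.0, -0.866, -0.5]]
force: [-0.6, -0.9, 1.0]
width: 0.37
grasp_force: 0.0
```

```bash
python3 - <<'E'
from h import *
s=arm.state();R=np.array(s['ee_rot']);p=np.array(s['tcp_pos']);st();print(toB(p-19*R[:,2]).round(1))
f=grab('scene');c=proj(f,B(40,0,120)).astype(int)
cv2.imwrite('pics/hung1.png',cv2.resize(f['pixels'][c[1]-60:c[1]+50,c[0]-60:c[0]+90],None,fx=5,fy=5,interpolation=cv2.INTER_CUBIC))
E
```

```text
t 38.1167 tcp [631.7 315.  107.4] R [[0.706, -0.354, 0.613], [-0.708, -0.353, 0.612], [-0.0, -0.866, -0.5]] F [-0.6 -0.9  1. ] w 0.3702604884070904 g 0.0 q [  3.8  13.2 119.5  97.6  35.1  57.2]
[ 73.   -1.9 116.9]
```

View pics/hung1.png

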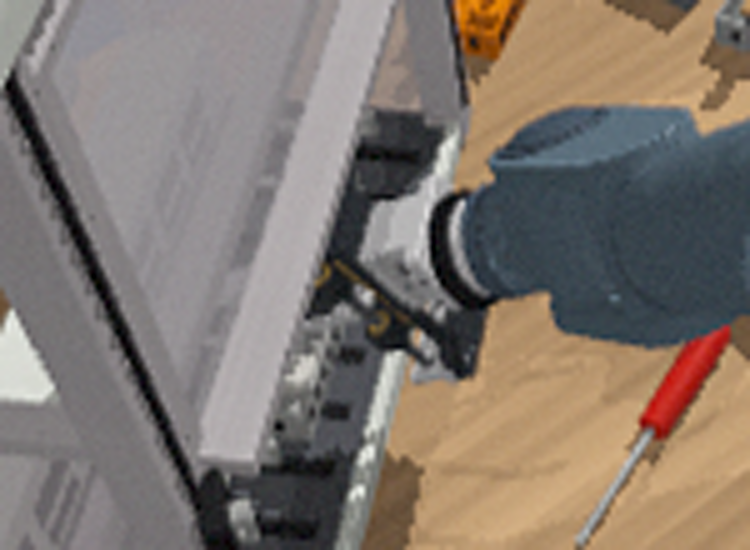

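The gripper is open around the bar (basket tray visible at (300,370) under the rail). Retreat along the tool axis and verify.

Request:
servo_tool(
  moves=[
    {"hand": -0.15, "dx": 0, "dy": 0, "dz": -0.03, "roll": 0},
    {"hand": -0.15, "dx": 0, "dy": 0, "dz": -0.06, "roll": 0},
    {"hand": -0.15, "dx": 0, "dy": 0, "dz": -0.07, "roll": 0},
    {"hand": -0.15, "dx": 0, "dy": 0, "dz": -0.07, "roll": 0},
    {"hand": -0.15, "dx": 0, "dy": 0, "dz": -0.07, "roll": 0},
    {"hand": -0.15, "dx": 0, "dy": 0, "dz": 0, "roll": 0},
  ],
)

```text
t: 38.67
tcp_pos: [539.6, 221.0, 186.7]
ee_rot: [[0.704, -0.348, 0.619], [-0.71, -0.353, 0.609], [0.006, -0.868, -0.496]]
force: [0.2, -0.7, 0.1]
width: 0.427
grasp_force: 0.0
```

```bash
python3 - <<'E'
from h import *
from meas import bars
st();s=arm.state();R=np.array(s['ee_rot']);z=R[:,2];p=np.array(s['tcp_pos']);print(toB(p).round());rail()
for n in('top','scene'):
    f=grab(n);w=world(f);print(n);bars(f,w)
    px=f['pixels'].astype(int);b=(w[...,:2]-O)@np.array([[np.cos(HD),-np.sin(HD)],[np.sin(HD),np.cos(HD)]])
    k=(px.max(2)<75)&(w[...,2]>105)&(w[...,2]<135)&(b[...,0]>20)&(b[...,0]<118)&(abs(b[...,1])<80)
    if k.sum()>3: print('hung bar n',k.sum(),b[k].mean(0).round(1),'z',np.median(w[k][:,2]).round(1),'ylim',b[k][:,1].min().round(),b[k][:,1].max().round())
E
```

```text
t 38.6667 tcp [539.6 221.  186.7] R [[0.704, -0.348, 0.619], [-0.71, -0.353, 0.609], [0.006, -0.868, -0.496]] F [ 0.2 -0.7  0.1] w 0.4273549485824905 g 0.0 q [ -9.9 -13.2 135.1  77.7  46.3  72.4]
[-42.  -5. 187.]
scene rail top 350.6 n 639
top rail top 351.6 n 357
top
bar px [246. 131.] n 54 c [834.  -6.  89.] head 123.4 size [14. 72.]
bar px [298. 175.] n 62 c [ 663. -197.   90.] head 114.9 size [13. 73.]
scene
bar px [204. 181.] n 41 c [832.  -6.  88.] head 126.3 size [14. 73.]
bar px [267. 183.] n 48 c [ 661. -194.   88.] head 113.7 size [15. 74.]
```

B has been turned to heading ~114° and now sits at (662,-195.5), still upright. Yaw on the hook isn't critical: lugs, legs and tray all still clear at 20° off. I'll go and take it.

```bash
python3 - <<'E'
from h import *
s=arm.state();R=np.array(s['ee_rot']);z=R[:,2];g=np.array([662,-195.5,85])+19*z
path([np.array([600,-255,220.]),g-90*z,g])
E
```

```text
[ 600. -255.  220.] q [-55.  16. 101.  59.  85.  63.] cost 0.0 units [ 0.7621  0.229  -0.5504] rows 12.7
[ 619. -239.  121.] q [-52.  25. 101.  61.  78.  55.] cost 0.0 units [0.0037 0.1478 0.1418] rows 2.7
[ 674. -184.   75.] q [-45.  30.  99.  66.  71.  54.] cost 0.0 units [-0.    0.    0.18] rows 2.4
```

Request:
servo_tool(
  moves=[
    {"hand": -0.15, "dx": 0.0586, "dy": 0.0176, "dz": -0.0423, "roll": 0},
    {"hand": -0.15, "dx": 0.0586, "dy": 0.0176, "dz": -0.0423, "roll": 0},
    {"hand": -0.15, "dx": 0.0586, "dy": 0.0176, "dz": -0.0423, "roll": 0},
    {"hand": -0.15, "dx": 0.0586, "dy": 0.0176, "dz": -0.0423, "roll": 0},
    {"hand": -0.15, "dx": 0.0586, "dy": 0.0176, "dz": -0.0423, "roll": 0},
    {"hand": -0.15, "dx": 0.0586, "dy": 0.0176, "dz": -0.0423, "roll": 0},
    {"hand": -0.15, "dx": 0.0586, "dy": 0.0176, "dz": -0.0423, "roll": 0},
    {"hand": -0.15, "dx": 0.0586, "dy": 0.0176, "dz": -0.0423, "roll": 0},
    {"hand": -0.15, "dx": 0.0586, "dy": 0.0176, "dz": -0.0423, "roll": 0},
    {"hand": -0.15, "dx": 0.0586, "dy": 0.0176, "dz": -0.0423, "roll": 0},
  ],
)

```text
t: 39.7
tcp_pos: [586.5, -145.8, 209.8]
ee_rot: [[0.707, -0.355, 0.611], [-0.707, -0.351, 0.614], [-0.004, -0.867, -0.499]]
force: [0.5, -0.5, 0.0]
width: 0.424
grasp_force: 0.0
```

Request:
servo_tool(
  moves=[
    {"hand": -0.15, "dx": 0.0586, "dy": 0.0176, "dz": -0.0423, "roll": 0},
    {"hand": -0.15, "dx": 0.0586, "dy": 0.0176, "dz": -0.0423, "roll": 0},
    {"hand": -0.15, "dx": 0.0586, "dy": 0.0176, "dz": -0.0423, "roll": 0},
    {"hand": -0.15, "dx": 0, "dy": 0, "dz": 0, "roll": 0},
  ],
)

```text
t: 40.03
tcp_pos: [601.6, -260.9, 219.1]
ee_rot: [[0.703, -0.355, 0.616], [-0.711, -0.352, 0.609], [0.0, -0.866, -0.5]]
force: [0.9, 0.1, 0.5]
width: 0.426
grasp_force: 0.0
```

```bash
python3 - <<'E'
from h import *
from meas import bars
st()
for n in('top','scene'):
    f=grab(n);w=world(f);print(n);bars(f,w)
    px=f['pixels'].astype(int);b=(w[...,:2]-O)@np.array([[np.cos(HD),-np.sin(HD)],[np.sin(HD),np.cos(HD)]])
    k=(px.max(2)<80)&(w[...,2]>105)&(w[...,2]<135)&(b[...,0]>20)&(b[...,0]<118)&(abs(b[...,1])<80)
    if k.sum()>3: print('hung bar n',k.sum(),b[k].mean(0).round(1),'z',np.median(w[k][:,2]).round(1),'ylim',b[k][:,1].min().round(),b[k][:,1].max().round())
s=arm.state();R=np.array(s['ee_rot']);z=R[:,2];g=np.array([662,-195.5,85])+19*z
path([g-90*z,g])
E
```

```text
t 40.0333 tcp [ 601.6 -260.9  219.1] R [[0.703, -0.355, 0.616], [-0.711, -0.352, 0.609], [0.0, -0.866, -0.5]] F [0.9 0.1 0.5] w 0.42630909675283024 g 0.0 q [-55.8  16.7 100.2  58.7  85.1  61.6]
top
bar px [246. 131.] n 53 c [834.  -6.  90.] head 123.8 size [14. 72.]
bar px [299. 174.] n 64 c [ 664. -198.   90.] head 115.0 size [15. 74.]
scene
bar px [204. 181.] n 40 c [832.  -6.  88.] head 125.7 size [13. 73.]
bar px [267. 184.] n 47 c [ 661. -193.   88.] head 112.7 size [16. 71.]
[ 619. -239.  120.] q [-52.  25. 101.  61.  78.  55.] cost 0.0 units [0.0033 0.1454 0.1399] rows 2.7
[ 674. -184.   76.] q [-45.  30.  99.  66.  71.  55.] cost 0.0 units [-0.    0.    0.18] rows 2.4
```

Request:
servo_tool(
  moves=[
    {"hand": -0.15, "dx": 0.001, "dy": 0.0363, "dz": 0.035, "roll": 0},
    {"hand": -0.15, "dx": 0.001, "dy": 0.0363, "dz": 0.035, "roll": 0},
    {"hand": -0.15, "dx": 0.001, "dy": 0.0363, "dz": 0.035, "roll": 0},
    {"hand": -0.15, "dx": 0.0003, "dy": 0.0363, "dz": 0.035, "roll": 0},
    {"hand": -0.15, "dx": 0, "dy": 0, "dz": 0, "roll": 0},
    {"hand": -0.15, "dx": 0, "dy": 0, "dz": 0.06, "roll": 0},
    {"hand": -0.15, "dx": 0, "dy": 0, "dz": 0.05, "roll": 0},
    {"hand": -0.15, "dx": 0, "dy": 0, "dz": 0.035, "roll": 0},
    {"hand": -0.15, "dx": 0, "dy": 0, "dz": 0.02, "roll": 0},
    {"hand": -0.15, "dx": 0, "dy": 0, "dz": 0, "roll": 0},
  ],
)

```text
t: 40.97
tcp_pos: [668.9, -185.6, 80.9]
ee_rot: [[0.709, -0.354, 0.61], [-0.705, -0.353, 0.615], [-0.002, -0.866, -0.499]]
force: [0.1, 0.1, 0.4]
width: 0.42
grasp_force: 0.0
```

```bash
python3 - <<'E'
from h import *
st();s=arm.state();R=np.array(s['ee_rot']);p=np.array(s['tcp_pos']);print('bar in tool frame',(R.T@(np.array([662.5,-196,85.])-p)).round(1))
E
```

```text
t 40.9667 tcp [ 668.9 -185.6   80.9] R [[0.709, -0.354, 0.61], [-0.705, -0.353, 0.615], [-0.002, -0.866, -0.499]] F [0.1 0.1 0.4] w 0.42043124077234106 g 0.0 q [-46.3  30.  100.   65.4  72.3  53.6]
bar in tool frame [  2.7   2.4 -12.3]
```

Request:
servo_tool(
  moves=[
    {"hand": -0.15, "dx": 0.005, "dy": 0.005, "dz": 0.013, "roll": 0},
    {"hand": -0.15, "dx": 0, "dy": 0, "dz": 0, "roll": 0},
    {"hand": -1, "dx": 0, "dy": 0, "dz": 0, "roll": 0},
    {"hand": -1, "dx": 0, "dy": 0, "dz": 0, "roll": 0},
    {"hand": -1, "dx": 0, "dy": 0, "dz": 0, "roll": 0},
    {"hand": -1, "dx": 0, "dy": 0, "dz": 0, "roll": 0},
    {"hand": -1, "dx": 0, "dy": 0, "dz": 0, "roll": 0},
    {"hand": -1, "dx": 0, "dy": 0, "dz": 0, "roll": 0},
    {"hand": -1, "dx": 0, "dy": 0, "dz": 0, "roll": 0},
  ],
)

```text
t: 41.72
tcp_pos: [674.2, -187.4, 77.6]
ee_rot: [[0.706, -0.352, 0.614], [-0.708, -0.352, 0.612], [0.0, -0.867, -0.498]]
force: [1.0, 0.3, 5.8]
width: 0.128
grasp_force: 33.3
```

Request:
servo_tool(
  moves=[
    {"hand": -1, "dx": 0, "dy": -0.02, "dz": -0.0115, "roll": 0},
    {"hand": -1, "dx": 0, "dy": -0.045, "dz": -0.026, "roll": 0},
    {"hand": -1, "dx": 0, "dy": -0.045, "dz": -0.026, "roll": 0},
    {"hand": -1, "dx": 0, "dy": -0.046, "dz": -0.026, "roll": 0},
    {"hand": -1, "dx": 0, "dy": 0, "dz": 0, "roll": 0},
  ],
)

```text
t: 42.13
tcp_pos: [675.6, -189.1, 171.7]
ee_rot: [[0.706, -0.349, 0.617], [-0.708, -0.359, 0.608], [0.01, -0.866, -0.501]]
force: [-0.3, -0.9, -0.8]
width: 0.119
grasp_force: 35.0
```

```bash
python3 - <<'E'
from h import *
s=arm.state();R=np.array(s['ee_rot']);p=np.array(s['tcp_pos']);z=R[:,2];st();off=19*z;print(toB(p-off))
path([B(-105,-130,178)+off,B(74,-130,150)+off,B(74,-130,117)+off])
E
```

```text
t 42.1333 tcp [ 675.6 -189.1  171.7] R [[0.706, -0.349, 0.617], [-0.708, -0.359, 0.608], [0.01, -0.866, -0.501]] F [-0.3 -0.9 -0.8] w 0.11940644161050419 g 34.95050489902496 q [-46.   21.8  99.5  63.4  75.4  61.4]
[-246.93010804 -393.713419    181.2015304 ]
[593.  99. 168.] q [-24.  -1. 126.  74.  57.  65.] cost 0.0 units [-0.5239 -0.1442  0.252 ] rows 7.9
[722. 224. 140.] q [ -5.  18. 108.  83.  42.  68.] cost 0.0 units [ 0.0039 -0.1307  0.3379] rows 4.8
[722. 224. 107.] q [ -5.  21. 108.  87.  42.  63.] cost 0.0 units [-0.0006  0.0571  0.033 ] rows 0.9
```

Request:
servo_tool(
  moves=[
    {"hand": -1, "dx": -0.04, "dy": -0.011, "dz": 0.019, "roll": 0},
    {"hand": -1, "dx": -0.06, "dy": -0.0165, "dz": 0.029, "roll": 0},
    {"hand": -1, "dx": -0.06, "dy": -0.0165, "dz": 0.029, "roll": 0},
    {"hand": -1, "dx": -0.06, "dy": -0.0165, "dz": 0.029, "roll": 0},
    {"hand": -1, "dx": -0.06, "dy": -0.0165, "dz": 0.029, "roll": 0},
    {"hand": -1, "dx": -0.06, "dy": -0.0165, "dz": 0.029, "roll": 0},
    {"hand": -1, "dx": -0.06, "dy": -0.0165, "dz": 0.029, "roll": 0},
    {"hand": -1, "dx": -0.06, "dy": -0.0165, "dz": 0.029, "roll": 0},
    {"hand": -1, "dx": -0.06, "dy": -0.0165, "dz": 0.029, "roll": 0},
    {"hand": -1, "dx": 0, "dy": 0, "dz": 0, "roll": 0},
  ],
)

```text
t: 42.97
tcp_pos: [587.7, 104.5, 162.1]
ee_rot: [[0.711, -0.356, 0.606], [-0.703, -0.355, 0.616], [-0.005, -0.864, -0.503]]
force: [0.0, 0.1, -2.9]
width: 0.116
grasp_force: 35.0
```

```bash
python3 - <<'E'
from h import *
s=arm.state();R=np.array(s['ee_rot']);p=np.array(s['tcp_pos']);z=R[:,2];st();off=19*z;print(toB(p-off))
path([B(74,-130,150)+off])
f=grab('scene');c=proj(f,B(-40,-60,120)).astype(int)
cv2.imwrite('pics/carry2.png',cv2.resize(f['pixels'][c[1]-80:c[1]+60,c[0]-75:c[0]+105],None,fx=4.2,fy=4.2,interpolation=cv2.INTER_CUBIC))
E
```

```text
t 42.9667 tcp [587.7 104.5 162.1] R [[0.711, -0.356, 0.606], [-0.703, -0.355, 0.616], [-0.005, -0.864, -0.503]] F [ 0.   0.1 -2.9] w 0.11576366646447805 g 34.98196363449097 q [-24.7  -1.5 127.8  74.1  57.7  64. ]
[-105.19527374 -122.28164293  171.69655211]
[722. 224. 140.] q [ -6.  18. 108.  82.  43.  69.] cost 0.0 units [ 0.0227 -0.1426  0.3312] rows 4.8
```

View pics/carry2.png

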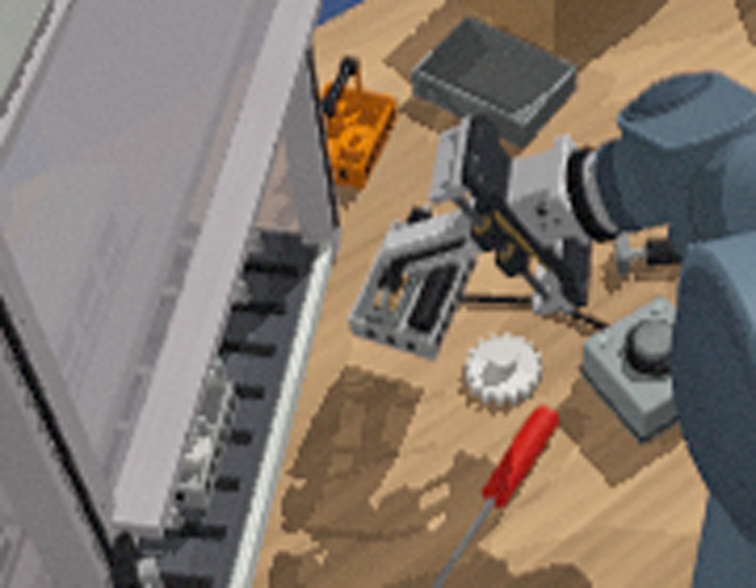

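Basket A hangs on the middle hook at (200,430). B is held upright, slightly yawed, at (415,290). Insert it at the right hook.

Request:
servo_tool(
  moves=[
    {"hand": -1, "dx": 0.0032, "dy": -0.0204, "dz": 0.0473, "roll": 0},
    {"hand": -1, "dx": 0.0032, "dy": -0.0204, "dz": 0.0473, "roll": 0},
    {"hand": -1, "dx": 0.0032, "dy": -0.0204, "dz": 0.0473, "roll": 0},
    {"hand": -1, "dx": 0.0032, "dy": -0.0204, "dz": 0.0473, "roll": 0},
    {"hand": -1, "dx": 0.0032, "dy": -0.0204, "dz": 0.0473, "roll": 0},
    {"hand": -1, "dx": 0.0032, "dy": -0.0204, "dz": 0.0473, "roll": 0},
    {"hand": -1, "dx": 0.0032, "dy": -0.0204, "dz": 0.0473, "roll": 0},
    {"hand": -1, "dx": 0, "dy": 0, "dz": 0, "roll": 0},
  ],
)

```text
t: 43.68
tcp_pos: [728.3, 219.2, 142.8]
ee_rot: [[0.708, -0.354, 0.611], [-0.706, -0.354, 0.613], [-0.001, -0.866, -0.501]]
force: [-1.0, 1.9, -1.5]
width: 0.118
grasp_force: 35.0
```

```bash
python3 - <<'E'
from h import *
s=arm.state();R=np.array(s['ee_rot']);p=np.array(s['tcp_pos']);z=R[:,2];st();print(toB(p-19*z))
E
```

```text
t 43.6833 tcp [728.3 219.2 142.8] R [[0.708, -0.354, 0.611], [-0.706, -0.354, 0.613], [-0.001, -0.866, -0.501]] F [-1.   1.9 -1.5] w 0.11786424136109823 g 35.007981061935425 q [ -6.7  17.8 108.5  82.7  43.3  67.5]
[  75.52691371 -137.95846606  152.30346307]
```

Request:
servo_tool(
  moves=[
    {"hand": -1, "dx": -0.014, "dy": 0, "dz": 0, "roll": 0},
    {"hand": -1, "dx": 0, "dy": 0, "dz": 0, "roll": 0},
    {"hand": -1, "dx": 0, "dy": 0.0173, "dz": 0.01, "roll": 0},
    {"hand": -1, "dx": 0, "dy": 0.0173, "dz": 0.01, "roll": 0},
    {"hand": -1, "dx": 0, "dy": 0.0135, "dz": 0.0077, "roll": 0},
    {"hand": -1, "dx": 0, "dy": 0.006, "dz": 0.0035, "roll": 0},
    {"hand": -1, "dx": 0, "dy": 0, "dz": 0, "roll": 0},
  ],
)

```text
t: 44.27
tcp_pos: [722.2, 221.7, 113.4]
ee_rot: [[0.706, -0.354, 0.614], [-0.709, -0.352, 0.612], [-0.001, -0.866, -0.499]]
force: [-1.1, -0.3, 1.0]
width: 0.117
grasp_force: 35.0
```

```bash
python3 - <<'E'
from h import *
s=arm.state();R=np.array(s['ee_rot']);p=np.array(s['tcp_pos']);z=R[:,2];st();print(toB(p-19*z))
E
```

```text
t 44.2667 tcp [722.2 221.7 113.4] R [[0.706, -0.354, 0.614], [-0.709, -0.352, 0.612], [-0.001, -0.866, -0.499]] F [-1.1 -0.3  1. ] w 0.11665194775241813 g 35.00909507274628 q [ -6.5  20.3 109.4  86.7  42.7  62.5]
[  72.8284606  -131.81966908  122.84128628]
```

Request:
servo_tool(
  moves=[
    {"hand": -1, "dx": 0, "dy": 0.0026, "dz": 0.0015, "roll": 0},
    {"hand": -1, "dx": 0, "dy": 0, "dz": 0, "roll": 0},
    {"hand": -1, "dx": 0, "dy": 0, "dz": 0, "roll": 0},
  ],
)

```text
t: 44.52
tcp_pos: [722.8, 222.2, 113.0]
ee_rot: [[0.706, -0.352, 0.614], [-0.708, -0.353, 0.612], [0.001, -0.867, -0.499]]
force: [-1.0, -2.6, 3.7]
width: 0.118
grasp_force: 35.0
```

```bash
python3 - <<'E'
from h import *
s=arm.state();R=np.array(s['ee_rot']);p=np.array(s['tcp_pos']);z=R[:,2];st();print(toB(p-19*z),s['torque'])
E
```

```text
t 44.5167 tcp [722.8 222.2 113. ] R [[0.706, -0.352, 0.614], [-0.708, -0.353, 0.612], [0.001, -0.867, -0.499]] F [-1.  -2.6  3.7] w 0.11803935696822239 g 35.02724826335907 q [ -6.5  20.4 109.3  86.8  42.7  62.3]
[  73.63542338 -131.93696538  122.50753657] [ 0.06040034  0.10504703 -0.05650502]
```

Request:
servo_tool(
  moves=[
    {"hand": -0.7, "dx": 0, "dy": 0, "dz": 0, "roll": 0},
    {"hand": -0.7, "dx": 0, "dy": 0, "dz": 0, "roll": 0},
    {"hand": -0.6, "dx": 0, "dy": 0, "dz": 0, "roll": 0},
    {"hand": -0.2, "dx": 0, "dy": 0, "dz": 0, "roll": 0},
    {"hand": -0.2, "dx": 0, "dy": 0, "dz": 0, "roll": 0},
    {"hand": -0.2, "dx": 0, "dy": 0, "dz": 0, "roll": 0},
    {"hand": -0.2, "dx": 0, "dy": 0, "dz": 0, "roll": 0},
  ],
)

```text
t: 45.1
tcp_pos: [722.4, 222.6, 112.1]
ee_rot: [[0.706, -0.353, 0.613], [-0.708, -0.353, 0.612], [0.0, -0.866, -0.499]]
force: [0.4, 0.2, 0.2]
width: 0.398
grasp_force: 0.0
```

Request:
servo_tool(
  moves=[
    {"hand": -0.2, "dx": 0, "dy": 0, "dz": -0.03, "roll": 0},
    {"hand": -0.2, "dx": 0, "dy": 0, "dz": -0.06, "roll": 0},
    {"hand": -0.2, "dx": 0, "dy": 0, "dz": -0.07, "roll": 0},
    {"hand": -0.2, "dx": 0, "dy": 0, "dz": -0.07, "roll": 0},
    {"hand": -0.2, "dx": 0, "dy": 0, "dz": -0.07, "roll": 0},
    {"hand": -0.2, "dx": 0.06, "dy": 0, "dz": -0.04, "roll": 0},
    {"hand": -0.2, "dx": 0.06, "dy": 0, "dz": -0.04, "roll": 0},
    {"hand": -0.2, "dx": 0.06, "dy": 0, "dz": -0.04, "roll": 0},
    {"hand": -0.2, "dx": 0, "dy": 0, "dz": 0, "roll": 0},
  ],
)

```text
t: 45.85
tcp_pos: [660.3, 24.1, 220.8]
ee_rot: [[0.701, -0.35, 0.621], [-0.713, -0.354, 0.606], [0.007, -0.867, -0.498]]
force: [0.1, -1.0, 1.1]
width: 0.399
grasp_force: 0.0
```

```bash
python3 - <<'E'
from h import *
st();rail()
f=grab('scene');g=grab('top');c=proj(f,B(40,-80,120)).astype(int);d=proj(g,B(40,-60,120)).astype(int)
a=cv2.resize(f['pixels'][c[1]-42:c[1]+48,c[0]-40:c[0]+40],None,fx=5,fy=5,interpolation=cv2.INTER_CUBIC)
b=cv2.resize(g['pixels'][d[1]-45:d[1]+45,d[0]-40:d[0]+40],None,fx=5,fy=5,interpolation=cv2.INTER_CUBIC)
cv2.imwrite('pics/hung2.png',np.hstack([a,b]))
for n,F in(('scene',f),('top',g)):
    w=world(F);bb=(w[...,:2]-O)@np.array([[np.cos(HD),-np.sin(HD)],[np.sin(HD),np.cos(HD)]])
    for y0 in(0,-130):
        k=(bb[...,0]>15)&(bb[...,0]<112)&(abs(bb[...,1]-y0)<60)&(w[...,2]>50)&(w[...,2]<135)
        print(n,y0,k.sum(),'z hist',np.histogram(w[k][:,2],bins=range(50,140,10))[0],'xlim',np.percentile(bb[k][:,0],[2,98]).round() if k.sum()>5 else '')
E
```

```text
t 45.85 tcp [660.3  24.1 220.8] R [[0.701, -0.35, 0.621], [-0.713, -0.354, 0.606], [0.007, -0.867, -0.498]] F [ 0.1 -1.   1.1] w 0.3988594686072657 g 0.0 q [-29.5   3.9 114.9  69.   63.1  70.1]
scene rail top 350.5 n 657
top rail top 351.3 n 370
scene 0 116 z hist [49 36  0  0  0 12  8 10] xlim [31. 58.]
scene -130 162 z hist [94 41  0  0  0  8 11  7] xlim [22. 57.]
top 0 60 z hist [27 28  0  0  0  1  3  1] xlim [32. 49.]
top -130 87 z hist [52 30  2  0  0  1  2  0] xlim [23. 51.]
```

View pics/hung2.png

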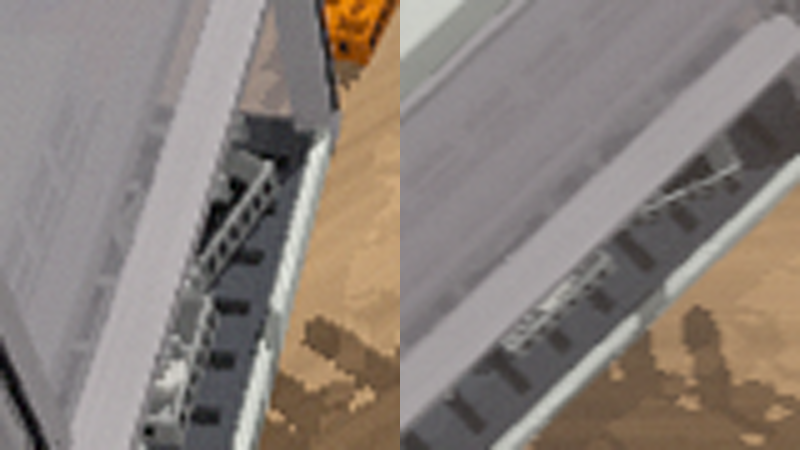

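Both baskets hang on their own hooks with tray rims level, B slightly yawed with its front at x ≈ 22, behind the sash. Now close the jaws and press the rail down from above.

```bash
python3 - <<'E'
from h import *
print(toB(arm.state()['tcp_pos']).round())
path([B(-100,-20,395),B(-17,-20,385),B(-17,-20,300),B(-17,-20,200),B(-17,-20,57)])
E
```

```text
[ -91. -222.  216.]
[509. 170. 395.] q [-18. -35. 126.  57.  66. 103.] cost 0.0 units [-0.4051 -0.3031 -0.1901] rows 7.1
[568. 228. 385.] q [ -7. -23. 119.  57.  54. 105.] cost 0.0 units [ 0.0023 -0.0657  0.1537] rows 2.2
[568. 228. 300.] q [ -7. -18. 125.  64.  49.  94.] cost 0.0 units [0.0003 0.1472 0.085 ] rows 2.2
[568. 228. 200.] q [ -7.  -9. 129.  76.  45.  76.] cost 0.0 units [0.0003 0.1732 0.1   ] rows 2.6
[568. 228.  57.] q [ -7.  12. 129.  98.  44.  47.] cost 0.0 units [0.0004 0.2477 0.143 ] rows 3.8
```

Request:
servo_tool(
  moves=[
    {"hand": -1, "dx": -0.0506, "dy": -0.0379, "dz": -0.0238, "roll": 0},
    {"hand": -1, "dx": -0.0506, "dy": -0.0379, "dz": -0.0238, "roll": 0},
    {"hand": -1, "dx": -0.0506, "dy": -0.0379, "dz": -0.0238, "roll": 0},
    {"hand": -1, "dx": -0.0506, "dy": -0.0379, "dz": -0.0238, "roll": 0},
    {"hand": -1, "dx": -0.0506, "dy": -0.0379, "dz": -0.0238, "roll": 0},
    {"hand": -1, "dx": -0.0506, "dy": -0.0379, "dz": -0.0238, "roll": 0},
    {"hand": -1, "dx": -0.0506, "dy": -0.0379, "dz": -0.0238, "roll": 0},
    {"hand": -1, "dx": -0.0506, "dy": -0.0379, "dz": -0.0238, "roll": 0},
    {"hand": -1, "dx": 0, "dy": 0, "dz": 0, "roll": 0},
  ],
)

```text
t: 46.8
tcp_pos: [507.0, 172.5, 400.9]
ee_rot: [[0.71, -0.344, 0.614], [-0.704, -0.357, 0.615], [0.008, -0.869, -0.495]]
force: [0.2, -0.4, 1.3]
width: 0.009
grasp_force: 0.0
```

```bash
python3 - <<'E'
from h import *
print(toB(arm.state()['tcp_pos']).round())
path([B(-17,-20,383)])
E
```

```text
[-99. -17. 401.]
[568. 228. 383.] q [ -7. -23. 120.  58.  54. 104.] cost 0.0 units [ 0.0091 -0.0502  0.1606] rows 2.2
```

Request:
servo_tool(
  moves=[
    {"hand": -1, "dx": 0.0023, "dy": -0.0126, "dz": 0.04, "roll": 0},
    {"hand": -1, "dx": 0.0023, "dy": -0.0126, "dz": 0.04, "roll": 0},
    {"hand": -1, "dx": 0.0023, "dy": -0.0126, "dz": 0.04, "roll": 0},
    {"hand": -1, "dx": 0.0023, "dy": -0.0126, "dz": 0.04, "roll": 0},
    {"hand": -1, "dx": 0, "dy": 0, "dz": 0, "roll": 0},
  ],
)

```text
t: 47.22
tcp_pos: [570.2, 226.0, 373.5]
ee_rot: [[0.709, -0.357, 0.608], [-0.705, -0.354, 0.615], [-0.005, -0.864, -0.503]]
force: [-0.3, 0.0, -0.0]
width: 0.006
grasp_force: 0.0
```

```bash
python3 - <<'E'
from h import *
st();print(toB(arm.state()['tcp_pos']).round(1))
path([B(-17,-20,345),B(-17,-20,80)])
E
```

```text
t 47.2167 tcp [570.2 226.  373.5] R [[0.709, -0.357, 0.608], [-0.705, -0.354, 0.615], [-0.005, -0.864, -0.503]] F [-0.3  0.  -0. ] w 0.006208682213156071 g 0.0 q [ -8.5 -23.4 121.3  58.5  54.9 102.6]
[-16.6 -22.6 373.5]
[568. 228. 345.] q [ -7. -21. 122.  60.  52. 100.] cost 0.0 units [-0.0049  0.0496  0.0281] rows 0.8
[568. 228.  80.] q [ -7.   8. 129.  94.  43.  52.] cost 0.0 units [0.0025 0.4581 0.2665] rows 7.0
```

Request:
servo_tool(
  moves=[
    {"hand": -1, "dx": 0, "dy": 0.0208, "dz": 0.012, "roll": 0},
    {"hand": -1, "dx": 0, "dy": 0.0208, "dz": 0.012, "roll": 0},
    {"hand": -1, "dx": 0, "dy": 0.0346, "dz": 0.02, "roll": 0},
    {"hand": -1, "dx": 0, "dy": 0.0346, "dz": 0.02, "roll": 0},
    {"hand": -1, "dx": 0, "dy": 0.0346, "dz": 0.02, "roll": 0},
    {"hand": -1, "dx": 0, "dy": 0.0346, "dz": 0.02, "roll": 0},
    {"hand": -1, "dx": 0, "dy": 0.0346, "dz": 0.02, "roll": 0},
    {"hand": -1, "dx": 0, "dy": 0.0346, "dz": 0.02, "roll": 0},
    {"hand": -1, "dx": 0, "dy": 0.0346, "dz": 0.02, "roll": 0},
    {"hand": -1, "dx": 0, "dy": 0, "dz": 0, "roll": 0},
  ],
)

```text
t: 48.05
tcp_pos: [567.9, 224.1, 208.4]
ee_rot: [[0.707, -0.36, 0.609], [-0.707, -0.353, 0.613], [-0.006, -0.864, -0.504]]
force: [-1.6, 0.3, -0.6]
width: 0.004
grasp_force: 0.0
```

```bash
python3 - <<'E'
from h import *
st();print(toB(arm.state()['tcp_pos']).round(1));rail()
path([B(-17,-20,66)])
E
```

```text
t 48.05 tcp [567.9 224.1 208.4] R [[0.707, -0.36, 0.609], [-0.707, -0.353, 0.613], [-0.006, -0.864, -0.504]] F [-1.6  0.3 -0.6] w 0.0038361655967395435 g 0.0 q [ -8.8 -10.8 130.1  74.7  46.4  77.3]
[-19.7 -22.3 208.4]
scene rail top 197.9 n 440
top rail top 199.5 n 235
[568. 228.  66.] q [ -7.  10. 129.  96.  43.  49.] cost 0.0 units [-0.0065  0.2509  0.1495] rows 3.8
```

Request:
servo_tool(
  moves=[
    {"hand": -1, "dx": -0.001, "dy": 0.035, "dz": 0.021, "roll": 0},
    {"hand": -1, "dx": -0.001, "dy": 0.035, "dz": 0.021, "roll": 0},
    {"hand": -1, "dx": -0.001, "dy": 0.035, "dz": 0.021, "roll": 0},
    {"hand": -1, "dx": -0.001, "dy": 0.035, "dz": 0.021, "roll": 0},
    {"hand": -1, "dx": -0.001, "dy": 0.035, "dz": 0.021, "roll": 0},
    {"hand": -1, "dx": -0.001, "dy": 0.035, "dz": 0.021, "roll": 0},
    {"hand": -1, "dx": 0, "dy": 0.0173, "dz": 0.01, "roll": 0},
    {"hand": -1, "dx": 0, "dy": 0, "dz": 0, "roll": 0},
  ],
)

```text
t: 48.82
tcp_pos: [569.7, 227.0, 80.2]
ee_rot: [[0.706, -0.356, 0.612], [-0.708, -0.353, 0.612], [-0.002, -0.866, -0.501]]
force: [-0.1, -0.2, 0.2]
width: 0.005
grasp_force: 0.0
```

```bash
python3 - <<'E'
from h import *
st();print(toB(arm.state()['tcp_pos']).round(1));rail(36,160)
E
```

```text
t 48.8167 tcp [569.7 227.   80.2] R [[0.706, -0.356, 0.612], [-0.708, -0.353, 0.612], [-0.002, -0.866, -0.501]] F [-0.1 -0.2  0.2] w 0.005094787390737238 g 0.0 q [ -8.3   7.9 130.5  94.4  44.1  50.1]
[-16.3 -21.5  80.2]
scene rail top 71.7 n 280
top rail top 73.4 n 210
```

Another 25 mm to go; slowing toward the stop.

Request:
servo_tool(
  moves=[
    {"hand": -1, "dx": 0, "dy": 0.013, "dz": 0.0075, "roll": 0},
    {"hand": -1, "dx": 0, "dy": 0.013, "dz": 0.0075, "roll": 0},
    {"hand": -1, "dx": 0, "dy": 0.009, "dz": 0.005, "roll": 0},
    {"hand": -1, "dx": 0, "dy": 0, "dz": 0, "roll": 0},
    {"hand": -1, "dx": 0, "dy": 0, "dz": 0, "roll": 0},
  ],
)

```text
t: 49.33
tcp_pos: [570.6, 227.1, 62.2]
ee_rot: [[0.706, -0.352, 0.614], [-0.708, -0.353, 0.612], [0.001, -0.867, -0.499]]
force: [1.8, 0.8, 2.7]
width: 0.006
grasp_force: 1.0
```

```bash
python3 - <<'E'
from h import *
st();print(toB(arm.state()['tcp_pos']).round(1));rail(32,160)
E
```

```text
t 49.3333 tcp [570.6 227.1  62.2] R [[0.706, -0.352, 0.614], [-0.708, -0.353, 0.612], [0.001, -0.867, -0.499]] F [1.8 0.8 2.7] w 0.006294342111148123 g 1.0019481182098389 q [ -8.3  11.  130.   97.4  44.4  46. ]
[-15.6 -22.1  62.2]
scene rail top 55.0 n 313
top rail top 55.2 n 189
```

Request:
servo_tool(
  moves=[
    {"hand": -1, "dx": 0, "dy": 0.006, "dz": 0.0035, "roll": 0},
    {"hand": -1, "dx": 0, "dy": 0.006, "dz": 0.0035, "roll": 0},
    {"hand": -1, "dx": 0, "dy": 0.0035, "dz": 0.002, "roll": 0},
    {"hand": -1, "dx": 0, "dy": 0, "dz": 0, "roll": 0},
  ],
)

```text
t: 49.77
tcp_pos: [570.1, 227.0, 51.9]
ee_rot: [[0.706, -0.354, 0.613], [-0.708, -0.353, 0.612], [-0.0, -0.866, -0.5]]
force: [2.2, 0.3, 2.8]
width: 0.005
grasp_force: 1.4
```

```bash
python3 - <<'E'
from h import *
st();print(toB(arm.state()['tcp_pos']).round(1));rail(32,160)
E
```

```text
t 49.7667 tcp [570.1 227.   51.9] R [[0.706, -0.354, 0.613], [-0.708, -0.353, 0.612], [-0.0, -0.866, -0.5]] F [2.2 0.3 2.8] w 0.005045667322251434 g 1.416474524885416 q [ -8.3  12.7 129.8  98.7  44.6  44.1]
[-16.  -21.8  51.9]
scene rail top 45.1 n 326
top rail top 45.6 n 171
```

Request:
servo_tool(
  moves=[
    {"hand": -1, "dx": 0, "dy": 0.004, "dz": 0.0023, "roll": 0},
    {"hand": -1, "dx": 0, "dy": 0.004, "dz": 0.0023, "roll": 0},
    {"hand": -1, "dx": 0, "dy": 0, "dz": 0, "roll": 0},
  ],
)

```text
t: 50.12
tcp_pos: [571.4, 227.9, 51.5]
ee_rot: [[0.708, -0.347, 0.616], [-0.707, -0.347, 0.617], [-0.0, -0.871, -0.491]]
force: [-13.6, -8.2, 26.8]
width: 0.007
grasp_force: 13.5
```

```bash
python3 - <<'E'
from h import *
st();rail(32,160)
E
```

```text
t 50.1167 tcp [571.4 227.9  51.5] R [[0.708, -0.347, 0.616], [-0.707, -0.347, 0.617], [-0.0, -0.871, -0.491]] F [-13.6  -8.2  26.8] w 0.007150205909522092 g 13.543142527341843 q [ -8.4  13.2 129.6  99.5  45.2  43.2]
scene rail top 45.1 n 310
top rail top 45.5 n 200
```

The sash is at its stop (27 N, rail top ~46). Now release it, back off, and measure the button.

Request:
servo_tool(
  moves=[
    {"hand": -1, "dx": 0, "dy": -0.01, "dz": -0.006, "roll": 0},
    {"hand": -1, "dx": 0, "dy": -0.03, "dz": -0.018, "roll": 0},
    {"hand": -1, "dx": 0, "dy": -0.05, "dz": -0.05, "roll": 0},
    {"hand": -1, "dx": 0, "dy": -0.05, "dz": -0.05, "roll": 0},
    {"hand": -1, "dx": 0, "dy": -0.05, "dz": -0.05, "roll": 0},
    {"hand": -1, "dx": 0, "dy": 0, "dz": 0, "roll": 0},
  ],
)

```text
t: 50.72
tcp_pos: [552.1, 206.4, 180.2]
ee_rot: [[0.706, -0.344, 0.619], [-0.708, -0.356, 0.61], [0.011, -0.869, -0.494]]
force: [1.3, -1.4, 0.5]
width: 0.005
grasp_force: 0.0
```

```bash
python3 - <<'E'
from h import *
st();rail(32,160)
S,T=grab('scene'),grab('top')
c=[]
for n,f in(('scene',S),('top',T)):
    w=world(f);k=(w[...,2]>64)&(w[...,2]<85)&(np.hypot(w[...,0]-427,w[...,1]+50)<35);v,u=np.nonzero(k)
    if len(u): print(n,len(u),'centre',w[k].mean(0).round(1),'zmed',np.median(w[k][:,2]),'ext',(w[k].max(0)-w[k].min(0)).round());c.append((f,(u.mean(),v.mean())))
    k=(abs(w[...,2]-55)<4)&(np.hypot(w[...,0]-427,w[...,1]+50)<70);print('box top',k.sum(),cv2.minAreaRect(w[k][:,:2].astype(np.float32)) if k.sum()>10 else '')
s=arm.state()
for p in([432,-44,95],[432,-44,80]):
    path([np.array([470,0,200.]),np.array(p,float)])
E
```

```text
t 50.7167 tcp [552.1 206.4 180.2] R [[0.706, -0.344, 0.619], [-0.708, -0.356, 0.61], [0.011, -0.869, -0.494]] F [ 1.3 -1.4  0.5] w 0.00478454269834834 g 0.0 q [-11.8 -10.4 133.7  78.4  47.7  69.6]
scene rail top 44.9 n 295
top rail top 45.8 n 179
box top 112 ((431.67578125, -21.589330673217773), (30.3538761138916, 88.33792114257812), 88.73738098144531)
top 139 centre [427.6 -49.2  72.8] zmed 73.05548094360802 ext [48. 47. 18.]
box top 327 ((428.33160400390625, -48.88651657104492), (89.11674499511719, 89.71745300292969), 85.66696166992188)
[470.   0. 200.] q [-47. -20. 138.  62.  78.  65.] cost 0.0 units [ 0.1823  0.1526 -0.3796] rows 5.9
[432. -44.  95.] q [-57.  -4. 140.  60.  77.  45.] cost 0.0 units [0.0091 0.2398 0.0051] rows 3.2
[470.   0. 200.] q [-47. -20. 138.  62.  78.  65.] cost 0.0 units [ 0.1823  0.1526 -0.3796] rows 5.9
[432. -44.  80.] q [-57.  -1. 139.  61.  76.  43.] cost 0.0 units [0.0092 0.2658 0.0202] rows 3.5
```

Request:
servo_tool(
  moves=[
    {"hand": -1, "dx": 0.026, "dy": 0.0218, "dz": -0.0542, "roll": 0},
    {"hand": -1, "dx": 0.026, "dy": 0.0218, "dz": -0.0542, "roll": 0},
    {"hand": -1, "dx": 0.026, "dy": 0.0218, "dz": -0.0542, "roll": 0},
    {"hand": -1, "dx": 0.026, "dy": 0.0218, "dz": -0.0542, "roll": 0},
    {"hand": -1, "dx": 0.026, "dy": 0.0218, "dz": -0.0542, "roll": 0},
    {"hand": -1, "dx": 0.026, "dy": 0.0218, "dz": -0.0542, "roll": 0},
    {"hand": -1, "dx": 0.026, "dy": 0.0218, "dz": -0.0542, "roll": 0},
    {"hand": -1, "dx": 0, "dy": 0, "dz": 0, "roll": 0},
  ],
)

```text
t: 51.58
tcp_pos: [471.0, -4.6, 201.0]
ee_rot: [[0.701, -0.358, 0.617], [-0.713, -0.349, 0.608], [-0.002, -0.866, -0.5]]
force: [0.2, -0.1, 0.4]
width: 0.002
grasp_force: 0.0
```

```bash
python3 - <<'E'
from h import *
st();path([np.array([432,-45,100.]),np.array([432,-45,78.])])
E
```

```text
t 51.5833 tcp [471.   -4.6 201. ] R [[0.701, -0.358, 0.617], [-0.713, -0.349, 0.608], [-0.002, -0.866, -0.5]] F [ 0.2 -0.1  0.4] w 0.00182441137777146 g 0.0 q [-49.4 -19.9 138.1  61.5  79.4  63.6]
[432. -45. 100.] q [-57.  -6. 140.  60.  77.  46.] cost 0.0 units [0.0034 0.2311 0.0038] rows 3.0
[432. -45.  78.] q [-57.  -1. 140.  61.  75.  42.] cost 0.0 units [0.0001 0.0381 0.022 ] rows 0.6
```

Request:
servo_tool(
  moves=[
    {"hand": -1, "dx": 0.0008, "dy": 0.0578, "dz": 0.001, "roll": 0},
    {"hand": -1, "dx": 0.0008, "dy": 0.0578, "dz": 0.001, "roll": 0},
    {"hand": -1, "dx": 0.0008, "dy": 0.0578, "dz": 0.001, "roll": 0},
    {"hand": -1, "dx": 0.0008, "dy": 0.0578, "dz": 0.001, "roll": 0},
    {"hand": -1, "dx": 0, "dy": 0, "dz": 0, "roll": 0},
    {"hand": -1, "dx": 0, "dy": 0.0173, "dz": 0.01, "roll": 0},
    {"hand": -1, "dx": 0, "dy": 0, "dz": 0, "roll": 0},
  ],
)

```text
t: 52.17
tcp_pos: [432.0, -38.8, 89.3]
ee_rot: [[0.707, -0.357, 0.611], [-0.708, -0.349, 0.615], [-0.006, -0.867, -0.499]]
force: [-0.2, -0.8, 0.3]
width: 0.004
grasp_force: 0.0
```

```bash
python3 - <<'E'
from h import *
st()
E
```

```text
t 52.1667 tcp [432.  -38.8  89.3] R [[0.707, -0.357, 0.611], [-0.708, -0.349, 0.615], [-0.006, -0.867, -0.499]] F [-0.2 -0.8  0.3] w 0.004480366475511019 g 0.0 q [-58.6  -2.7 140.2  59.9  76.8  42.8]
```

Request:
servo_tool(
  moves=[
    {"hand": -1, "dx": 0.007, "dy": 0.0035, "dz": -0.006, "roll": 0},
    {"hand": -1, "dx": 0, "dy": 0.0104, "dz": 0.006, "roll": 0},
    {"hand": -1, "dx": 0, "dy": 0.007, "dz": 0.004, "roll": 0},
    {"hand": -1, "dx": 0, "dy": 0, "dz": 0, "roll": 0},
    {"hand": -1, "dx": 0, "dy": 0, "dz": 0, "roll": 0},
  ],
)

```text
t: 52.58
tcp_pos: [433.1, -46.0, 81.3]
ee_rot: [[0.706, -0.353, 0.614], [-0.708, -0.353, 0.612], [0.001, -0.867, -0.499]]
force: [1.3, -1.7, 3.2]
width: 0.002
grasp_force: 1.1
```

Request:
servo_tool(
  moves=[
    {"hand": -1, "dx": 0, "dy": 0.0052, "dz": 0.003, "roll": 0},
    {"hand": -1, "dx": 0, "dy": 0, "dz": 0, "roll": 0},
  ],
)

```text
t: 52.75
tcp_pos: [433.1, -46.0, 78.1]
ee_rot: [[0.706, -0.353, 0.614], [-0.708, -0.353, 0.611], [0.001, -0.867, -0.499]]
force: [1.3, -1.1, 4.7]
width: 0.001
grasp_force: 2.0
```

Request:
servo_tool(
  moves=[
    {"hand": -1, "dx": 0, "dy": 0.0035, "dz": 0.002, "roll": 0},
    {"hand": -1, "dx": 0, "dy": 0.0026, "dz": 0.0015, "roll": 0},
    {"hand": -1, "dx": 0, "dy": 0, "dz": 0, "roll": 0},
  ],
)

```text
t: 53.0
tcp_pos: [433.3, -46.0, 76.5]
ee_rot: [[0.708, -0.349, 0.614], [-0.707, -0.351, 0.614], [0.001, -0.869, -0.495]]
force: [-6.8, -3.0, 17.5]
width: 0.006
grasp_force: 8.8
```

The button is bottomed (17 N). Lift off and do a final check.

Request:
servo_tool(
  moves=[
    {"hand": -1, "dx": 0, "dy": -0.02, "dz": -0.0115, "roll": 0},
    {"hand": -1, "dx": 0, "dy": -0.05, "dz": -0.03, "roll": 0},
    {"hand": -1, "dx": 0, "dy": -0.06, "dz": -0.035, "roll": 0},
    {"hand": -1, "dx": 0, "dy": -0.06, "dz": -0.035, "roll": 0},
    {"hand": -1, "dx": 0, "dy": 0, "dz": 0, "roll": 0},
  ],
)

```text
t: 53.42
tcp_pos: [433.4, -48.5, 189.4]
ee_rot: [[0.707, -0.348, 0.616], [-0.707, -0.363, 0.607], [0.013, -0.865, -0.502]]
force: [0.4, -1.6, 0.0]
width: 0.003
grasp_force: 0.0
```

```bash
python3 - <<'E'
from h import *
st();rail(32,160)
f=grab('scene');g=grab('top');c=proj(f,B(30,-60,120)).astype(int);d=proj(g,B(30,-60,120)).astype(int)
a=cv2.resize(f['pixels'][c[1]-50:c[1]+50,c[0]-40:c[0]+40],None,fx=5,fy=5,interpolation=cv2.INTER_CUBIC)
b=cv2.resize(g['pixels'][d[1]-50:d[1]+50,d[0]-40:d[0]+40],None,fx=5,fy=5,interpolation=cv2.INTER_CUBIC)
cv2.imwrite('pics/final.png',np.hstack([a,b]))
E
```

```text
t 53.4167 tcp [433.4 -48.5 189.4] R [[0.707, -0.348, 0.616], [-0.707, -0.363, 0.607], [0.013, -0.865, -0.502]] F [ 0.4 -1.6  0. ] w 0.003289714036147852 g 0.0 q [-59.3 -19.5 139.2  57.3  86.   56.9]
scene rail top 45.0 n 322
top rail top 45.5 n 197
```

View pics/final.png

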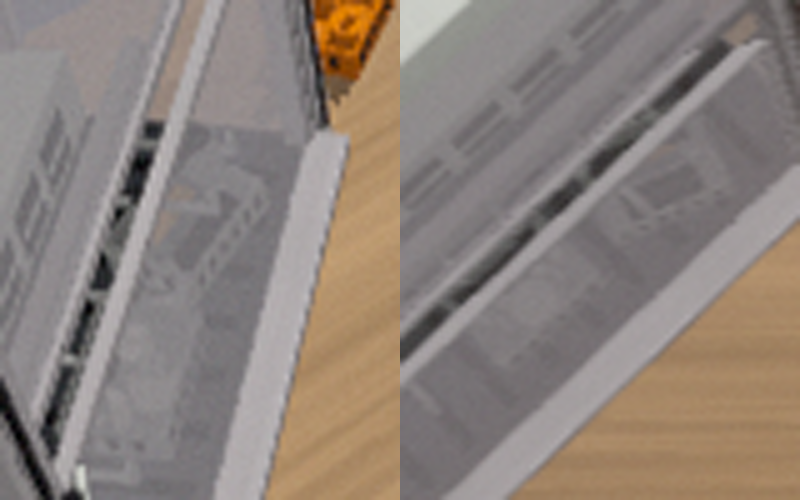

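The closed sash is visible with its rail down at (285,300). Through the clear panel, both baskets hang level: A at (150,400) and B at (215,220). Handing in.

```bash
python3 -c "
from workcell import arm
print(arm.close_job())"
```

```text
the job is handed in; nothing more can be done
None
```

I handed the job in at about 54 s. The sash went up to the pointer, both baskets present were hung on their own hooks (the right-hand one about 20° askew), the sash was pushed down to its stop, and the start button was pressed home and released; the hand-in returned no verdict.

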